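# Cock and load the model catapult

## Task

Make the model catapult ready to shoot: draw its sprung throwing arm back and down until the catch snaps over the crossbar and holds it, let go, then take the round ball from under the pot shelf and set it gently, not dropped, in the dish of the cocked arm. Never let the arm fly up, leave everything else where it stands, and finish with the arm still cocked, the ball resting in the dish and your hand clear.

Things in the scene. Friction and masses are not known exactly. Their poses are not given: they have to be found in the camera images.
- catapult: Plywood catapult, fixed, 280 mm long (x -235 to +45), frame 68 mm wide, rails up to 24 mm high. Origin on the table right under the hinge of the throwing arm, +x is the shooting direction, z up. Two uprights at x -8 to +8 with a crossbeam, up to 140 mm high. The arm, a 12 mm square beam, turns about a line along y, 55 mm above the origin; at rest it points up, cocked it lies level towards -x.
- throw (a joint): Throwing arm angle, rad: 0 at rest (1.35 above level, leaning slightly to the catch), grows as drawn back and down; 1.35 is level, where the catch holds it; it must go past 1.36 for the catch to snap over; hard stop 1.40. A spring returns it to 0: about 3 N at the crossbar at rest, 6 N cocked. Free of catch and hand it flies up at once.
- bar_left (a point): Point on the axis of the arm's steel crossbar (10 mm thick, 160 mm long along the catapult's y, 180 mm from the hinge), 60 mm from the beam on the +y side: a good place to take it from above, fingers before and behind it. In the catapult's frame (-180 cos a, 60, 55 + 180 sin a) mm, a = 1.35 - throw; z 231 mm at rest, 55 mm cocked.
- bar_right (a point): The same point on the catapult's -y side.
- dish (a point): Centre of the flat inner floor of the shot dish on the arm, 125 mm from the hinge. Dish: 48 mm across, 35 to 40 mm inside, rim 9 mm above its floor. When cocked it faces up and its floor is 64 mm above the table, at (-125, 0) mm in the catapult's frame; z of this point is along the dish axis.
- catch (a joint): Catch angle, rad: 0 closed (a light spring holds it there), grows as its nose is pushed back, away from the hinge. The bar, drawn down, pushes it back by its sloping top; it then snaps shut over the bar. Hair trigger: about 2 N on it when cocked fires the arm.
- catch_nose (a point): Tip of the underside of the catch's nose, which holds the bar, at (-177, 0, 60.5) mm in the catapult's frame when closed. The catch is a 12 mm wide steel hook on the centre line, up to 86 mm above the table, with a thin trigger wire behind it.
- rack: Fixed rack, 250 mm long (x -195 to +55). Board 12 mm thick, y -65 to +45, with square seats (20 mm hole, 30 mm outside, top 21 mm above the table) in a row at x -140, -70, 0, y 0. Origin: on the table under the seat at x 0. Above, a shelf: underside 165 mm high, y -62 to 0, pots on it up to 205 mm. It covers half of each seat, so the hand must come in tilted, from its open +y side; posts at y -54.
- ball: Grey resin ball, 36 mm in diameter, about 30 g, in one of the three seats. This origin lies on its surface; use ball_center.
- ball_center (a point): Centre of the ball, 36 mm above the table when in its seat.
- barrel: Grey resin barrel, 32 mm across and 34 mm high, standing on another seat; leave it alone. Origin: centre of its underside.
- crate: Grey resin crate, 30 mm cube, standing on another seat; leave it alone. Origin: centre of its underside.
- thinner: Tall bottle, 56 mm across and 165 mm high, standing close beside one end of the crossbar; leave it alone. Origin: centre of its underside.
- pot: Paint pot, 34 mm across, 30 mm high, beside the other end of the crossbar; leave it alone. Origin: centre of its underside.
- washpot: Clear pot, 36 mm across, 34 mm high, on the table in front of the rack; leave it alone. Origin: centre of its underside.
- handle: Black painting handle with a small figure on top, 56 mm across, 145 mm high, far side of the table; leave it alone. Origin: centre of its underside.
- dropper_a: Dropper bottle, 26 mm across, 70 mm high, between the catapult and the rack, farther back; leave it alone. Origin: centre of its underside.
- dropper_b: Dropper bottle, 26 mm across, 70 mm high, far side of the table; leave it alone. Origin: centre of its underside.
- brush: Fine paint brush, 170 mm long and 8 mm thick, lying at the far side; leave it alone. Origin: under its middle.

How it is judged:
By the outcome, as a careful person would: the job done as asked, in the order asked, and still so for the second after the job is handed in, with the robot touching nothing.
It also fails if it takes over 64 s, if anything falls off the work surface, if the arm or the gripper's body presses on something with over 40 N, if the wrist force passes 120 N, or if a joint passes its speed limit or range.

## Robot

A 6-joint arm with a two-finger parallel gripper is mounted at the origin on the work surface. World frame = base frame: x ahead of the robot, y to its left, z up, the work surface at z = 0. Lengths are in m, angles in rad, forces in N, time in s.
With the tool pointing down it reaches from about 0.25 to 0.725 m from the base axis. Payload 4 kg.
Tool frame: the origin (TCP) lies at the very end of the fingers, on their centre line; the grasp point (between the pads) lies 19 mm behind it; x points along the fingers, y is the direction in which the jaws open and shut, and the axes are right-handed (so a half turn about x gives the same grasp; the last joint's range is limited). The gripper opens to 85 mm and grips with 20 to 120 N. Pads are 22 mm wide; open, the fingers measure 114 mm over their backs; the gripper's body (76 mm by 85 mm) begins 54 mm behind the grasp point. The pads swing forward as they close: fully open they stand 13 mm farther back than shut.
Start: joints at [1.145, 0.241, 0.005, 1.335, 0, 1.571], TCP at [0.207, 0.455, 0.231] pointing down, gripper open.
Joint ranges: [-2.72, 2.72], [-1.05, 1.87], [-1.09, 1.28], [-1.99, 2.15], [-1.42, 1.44], [-3.14, 3.14]. Speed limits (rad/s): [2.79, 2.79, 3.14, 3.14, 3.14, 3.14].

## Interface

Orientations are given as a unit quaternion [x, y, z, w].
In Python, from workcell import get_obs, camera, job_done gives the robot as it stands. The module is installed in compiled form; this text tells all that it offers.
- The arm moves only by the tool arm_command, never from a script. Its argument "motion" is a list of rows, each an object of numbers: "x", "y", "z": the shift along the tool's x, y, z in m; "roll": the turn about the tool's x in rad; "fingers": the opening, from 0 (shut) to 1 (fully open). A call has 1 to 20 rows; each row shifts and turns the pose as measured when the row begins, along the tool's axes as they then stand; what a row does not reach is not made up. A row lasts 1/12 s, in which the tool goes at most 41.7 mm and 7.16 degrees, less where a joint would pass 70% of its speed; a pose out of reach is approached as far as the arm can. A call is refused whole if a number of a shift passes 0.0417 or a number of a turn 0.125, either way. A call with a gripper value outside its range is refused whole. The fingers move at their own pace and stop on an object; the grip force is fixed at half the most. Time passes only in rows, so rows that do not move let the fingers close. It gives the time, the measured TCP pose, the force and the opening at its end, in the units of the state.
- get_obs(): the state, without advancing time (a new reading comes with each control period).
- camera(name): name is "side" or "top" or "wrist"; returns a dict with "frame" (400x640x3 uint8, red, green, blue), "intrinsics" (3x3 intrinsics, pixels), "rvec" (rotation vector, rad) and "tvec" (3), from world to camera coordinates, as OpenCV has them. Camera axes: x right, y down, z forward; pixel columns grow to the right and rows downward; lengths in m; the calibration is good to about 2 mm. The wrist camera is an equidistant fisheye: a pixel r from the principal point sees the ray r / f radians off the axis. A picture is of the moment at which its call begins. There is no depth.
- job_done(): hands the job in, once; it reports no verdict.
The state is a dict: "clock": time; "joint_pos": joint angles; "joint_vel": joint speeds; "tau": joint torques, N m; "eef_pos": TCP position; "tool_rot": TCP orientation; "ft_force": force on the tool from outside, world axes, zero at the start; "ft_torque": the same for the moment, N m; "grip_width": finger opening in m.
Only numpy, scipy, OpenCV 4.12 (cv2) and the standard library are available. Lean on these libraries where they do the work, as an engineer would, in place of code of your own. Each camera call takes 0.05 s, during which the arm holds its last target.

## Working session

There is one attempt and no reset: what is moved stays moved. The work goes in short steps, Python scripts to look and compute and a tool call to move; the robot and the scene stay as the last step left them, time stands still between calls to the robot, and variables do not carry over. Pictures are saved under pics/ and viewed, and the job is handed in when it is done.

Besides the shell and the picture viewer there is one more tool, called after "Request:" in YAML: its name, and indented under it one key for each argument. arm_command: Moves the arm, as the interface text tells. Its arguments: {"type":"object","properties":{"motion":{"type":"array","items":{"type":"object","properties":{"x":{"type":"number"},"y":{"type":"number"},"z":{"type":"number"},"roll":{"type":"number"},"fingers":{"type":"number"}}}}},"required":["motion"]}

```bash
mkdir -p pics; ls
python3 - <<'E'
from workcell import get_obs,camera
import cv2
o=get_obs(); print({k:(v if not hasattr(v,'round') else v) for k,v in o.items()})
for n in ["side","top","wrist"]:
    c=camera(n); cv2.imwrite(f"pics/{n}0.png",c["frame"][:,:,::-1]); print(n,c["intrinsics"],c["rvec"],c["tvec"])
E
```

```text
pics
{'clock': 0.0, 'joint_pos': array([ 1.14499060e+00,  2.41385192e-01,  3.67260504e-03,  1.33519567e+00,
       -1.41972862e-05,  1.57080246e+00]), 'joint_vel': array([ 0.00197354,  0.00026001, -0.00099422,  0.00175259, -0.00067122,
        0.00032046]), 'tau': array([ 2.78547581e-03, -3.72321546e+01,  2.52405024e+01,  1.69175252e-02,
        1.82045715e-04, -4.03588416e-06]), 'eef_pos': array([0.20626045, 0.45475421, 0.23040714]), 'tool_rot': array([ 0.14868148,  0.69129351, -0.15014324,  0.69098778]), 'ft_force': array([ 0.116245  , -0.06654471,  0.70325803]), 'ft_torque': array([ 0.0343161 , -0.07687817, -0.00046869]), 'grip_width': 0.08539054323243513}
side [[415.3473917    0.         323.60621222]
 [  0.         415.3473917  200.81898589]
 [  0.           0.           1.        ]] [ 0.41112952 -2.64541187  1.34903816] [0.56171384 0.2626591  0.8396791 ]
top [[381.18604038   0.         311.32627756]
 [  0.         381.18604038 201.52386799]
 [  0.           0.           1.        ]] [ 2.16287684 -2.1624579   0.09160221] [-0.02312042  0.61666422  1.09220684]
wrist [[309.70691629   0.         322.60729053]
 [  0.         309.70691629 199.68702706]
 [  0.           0.           1.        ]] [-2.39593533 -1.54597613 -0.2553969 ] [-0.49892882 -0.04191053  0.38111857]
```

View pics/side0.png

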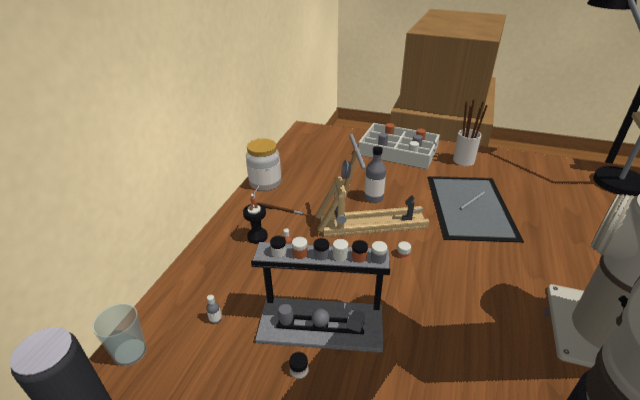

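View pics/top0.png

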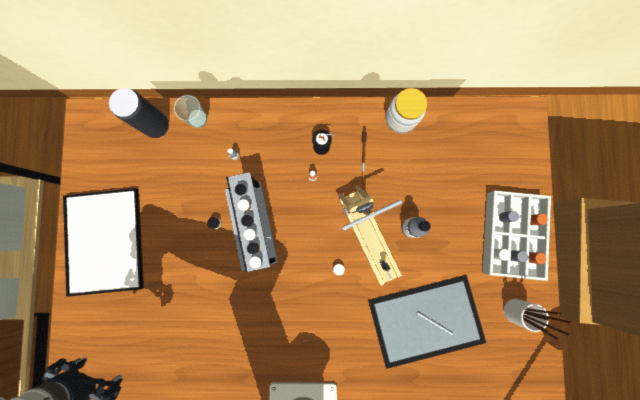

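View pics/wrist0.png

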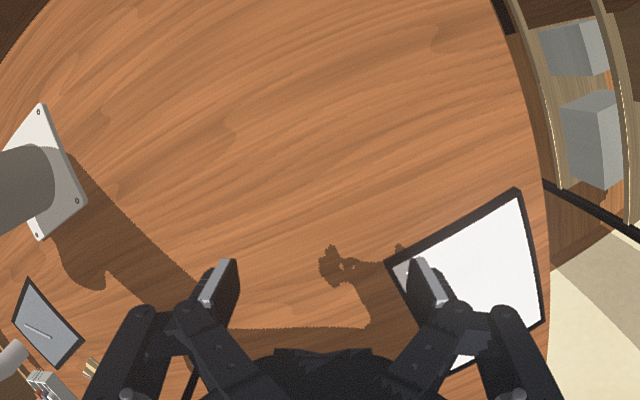

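```bash
cat > h.py <<'E'
import numpy as np,cv2
from scipy.spatial.transform import Rotation as R
from workcell import get_obs,camera
def cam(n):
    c=camera(n); return c
def ray(c,u,v):
    K=c["intrinsics"]; Rm=cv2.Rodrigues(c["rvec"])[0]; o=-Rm.T@np.ravel(c["tvec"])
    d=np.array([(u-K[0,2])/K[0,0],(v-K[1,2])/K[1,1],1])
    if c.get("fish"):
        r=np.hypot(d[0],d[1]); s=np.sin(r)/r if r>1e-9 else 1
        d=np.array([d[0]*s,d[1]*s,np.cos(r)])
    return o,Rm.T@(d/np.linalg.norm(d))
def onz(c,u,v,z):
    o,d=ray(c,u,v); return o+d*(z-o[2])/d[2]
def tri(*rs):
    A=0;b=0
    for o,d in rs:
        P=np.eye(3)-np.outer(d,d); A=A+P; b=b+P@o
    p=np.linalg.solve(A,b); return p,[np.linalg.norm((np.eye(3)-np.outer(d,d))@(p-o)) for o,d in rs]
def proj(c,p):
    Rm=cv2.Rodrigues(c["rvec"])[0]; q=Rm@np.asarray(p,float)+np.ravel(c["tvec"]); K=c["intrinsics"]
    if c.get("fish"):
        r=np.hypot(q[0],q[1]); th=np.arctan2(r,q[2]); return K[0,2]+K[0,0]*th*q[0]/r, K[1,2]+K[1,1]*th*q[1]/r
    return K[0,2]+K[0,0]*q[0]/q[2], K[1,2]+K[1,1]*q[1]/q[2]
def crop(f,x0,y0,x1,y1,s,name):
    cv2.imwrite(f"pics/{name}.png",cv2.resize(f[y0:y1,x0:x1,::-1],None,fx=s,fy=s,interpolation=cv2.INTER_CUBIC))
E
python3 - <<'E'
from h import *
s=cam("side");t=cam("top")
import pickle; pickle.dump((s,t),open("c0.pkl","wb"))
crop(s["frame"],300,130,440,245,5.5,"s_cat"); crop(s["frame"],245,230,405,350,5,"s_rack")
crop(t["frame"],325,175,435,290,5,"t_cat"); crop(t["frame"],200,140,350,290,4,"t_rack")
for c in(s,t): print(ray(c,320,200))
E
```

```text
(array([0.37197268, 0.67139486, 0.70741677]), array([ 0.2577991 , -0.76887656, -0.5851226 ]))
(array([ 0.50442062, -0.04037971,  1.14789129]), array([ 0.10393207, -0.00727595, -0.99455778]))
```

View pics/s_cat.png

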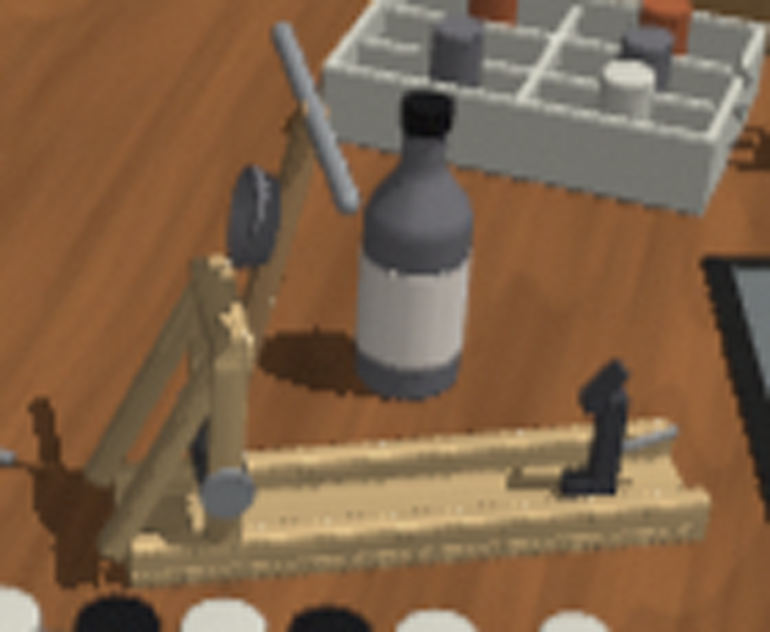

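View pics/t_cat.png

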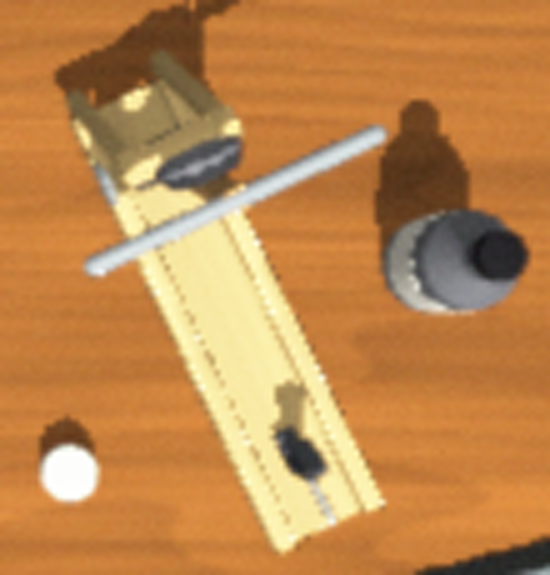

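View pics/s_rack.png

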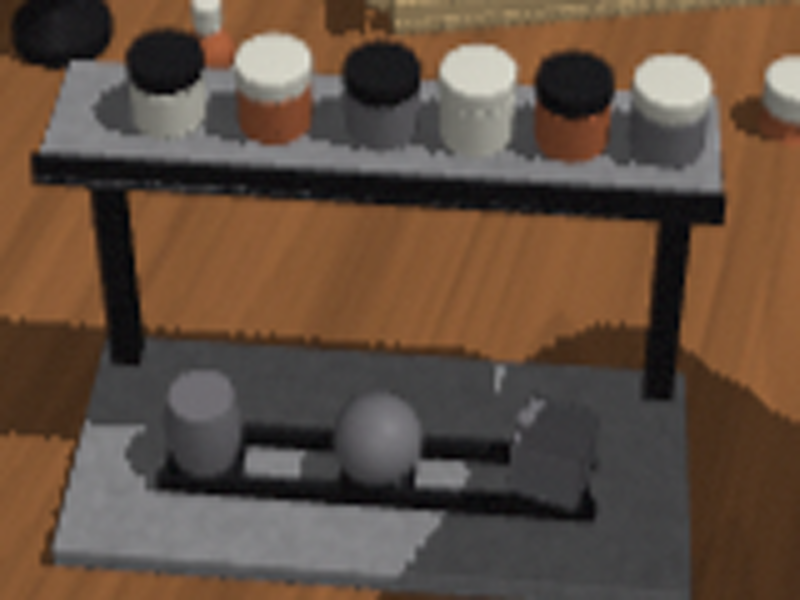

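View pics/t_rack.png

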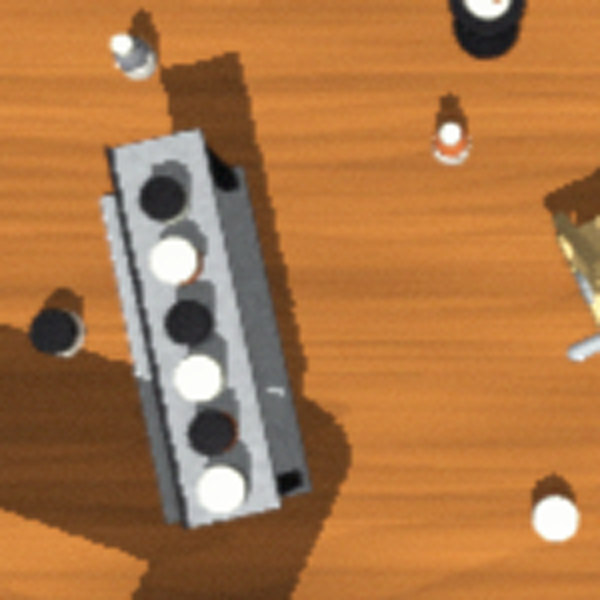

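```bash
cat > m.py <<'E'
from h import *
import pickle
s,t=pickle.load(open("c0.pkl","rb"))
S=lambda x,y:(300+(x+.5)/5.5-.5,130+(y+.5)/5.5-.5); T=lambda x,y:(325+(x+.5)/5-.5,175+(y+.5)/5-.5)
SR=lambda x,y:(245+(x+.5)/5-.5,230+(y+.5)/5-.5); TR=lambda x,y:(200+(x+.5)/4-.5,140+(y+.5)/4-.5)
np.set_printoptions(precision=4,suppress=True)
for nm,a,b in [("barL",(347,205),(92,268)),("barR",(280,30),(380,132))]:
    print(nm,tri(ray(s,*S(*a)),ray(t,*T(*b))), onz(t,*T(*b),.231),onz(s,*S(*a),.231))
for nm,b in [("nearL",(285,550)),("nearR",(383,503))]: print(nm,onz(t,*T(*b),.024),onz(t,*T(*b),0.0))
print("catch",tri(ray(s,*S(605,385)),ray(t,*T(305,465))))
print("pot",onz(t,*T(70,473),.03),"thinner cap",onz(t,*T(498,252),.165))
print("thinner base side",onz(s,*S(408,385),0.0), onz(s,*S(427,112),.160))
print("ball side",onz(s,*SR(378,440),.036))
print("shelf corners top z.175"); 
for p in [(107,148),(200,131),(280,505),(188,527)]: print(onz(t,*TR(*p),.175))
print("board corners .012")
for p in [(240,168),(310,490),(170,522),(103,198)]: print(onz(t,*TR(*p),.012))
for p in [(55,560),(105,340),(683,375)]: print("side board",onz(s,*SR(*p),.012))
print("barrel top",onz(s,*SR(202,390),.055)); print("washpot",onz(t,*TR(55,331),.034))
E
python3 m.py
```

```text
barL (array([ 0.5318, -0.1023,  0.2304]), [np.float64(0.00045857401669588605), np.float64(0.00045857401669596135)]) [ 0.5322 -0.1021  0.231 ] [ 0.5311 -0.1014  0.231 ]
barR (array([ 0.5968, -0.2415,  0.2308]), [np.float64(0.0009644901148455335), np.float64(0.0009644901148452627)]) [ 0.5977 -0.2412  0.231 ] [ 0.5957 -0.2412  0.231 ]
nearL [ 0.3758 -0.2264  0.024 ] [ 0.373  -0.2304  0.    ]
nearR [ 0.4027 -0.2835  0.024 ] [ 0.4005 -0.2887  0.    ]
catch (array([ 0.4284, -0.2295,  0.0764]), [np.float64(0.0003007274311092475), np.float64(0.00030072743110919086)])
pot [ 0.4199 -0.1021  0.03  ] thinner cap [ 0.5425 -0.3146  0.165 ]
thinner base side [ 0.5349 -0.3072  0.    ] [ 0.5378 -0.3138  0.16  ]
ball side [0.543 0.168 0.036]
shelf corners top z.175
[0.6671 0.195  0.175 ]
[0.6782 0.1348 0.175 ]
[0.4388 0.08   0.175 ]
[0.425 0.138 0.175]
board corners .012
[0.679  0.1334 0.012 ]
[0.4388 0.0781 0.012 ]
[0.4153 0.1813 0.012 ]
[0.6563 0.2366 0.012 ]
side board [0.651  0.2425 0.012 ]
side board [0.6781 0.1353 0.012 ]
side board [0.4363 0.0787 0.012 ]
barrel top [0.612  0.1802 0.055 ]
washpot [0.555  0.2642 0.034 ]
```

```bash
cat >> h.py <<'E'
th=np.deg2rad(25.1); cx=np.array([np.cos(th),np.sin(th),0]); cy=np.array([-np.sin(th),np.cos(th),0]); CO=np.array([.600,-.1552,0])
def cat(x,y,z): return CO+cx*x+cy*y+np.array([0,0,z])
def tool():
    o=get_obs(); return o,np.array(o["eef_pos"]),R.from_quat(o["tool_rot"]).as_matrix()
def delta(target):
    o,p,M=tool(); return M.T@(np.asarray(target)-p)
def st():
    o,p,M=tool(); np.set_printoptions(precision=4,suppress=True)
    print("t",round(o["clock"],2),"p",p,"x",M[:,0],"y",M[:,1],"z",M[:,2]); print("j",o["joint_pos"],"F",o["ft_force"],"T",o["ft_torque"],"w",o["grip_width"])
E
python3 - <<'E'
from h import *
st()
_,p,M=tool()
print("yaw of tool y",np.rad2deg(np.arctan2(M[1,1],M[0,1])))
print(cat(-.0394,.06,.231),cat(-.18,.06,.055),cat(-.125,0,.064))
print(delta(cat(-.0394,.06,.29)))
E
```

```text
t 0.25 p [0.2064 0.4551 0.2309] x [-0.0004 -0.0009 -1.    ] y [ 0.4131  0.9107 -0.001 ] z [ 0.9107 -0.4131 -0.    ]
j [1.145  0.241  0.0044 1.3352 0.     1.5708] F [0.4753 0.0987 0.1305] T [ 0.0139 -0.0151  0.0089] w 0.08555907347753987
yaw of tool y 65.60109093580057
[ 0.5389 -0.1176  0.231 ] [ 0.4115 -0.1772  0.055 ] [ 0.4868 -0.2082  0.064 ]
[-0.0588 -0.3843  0.5393]
```

Request:
arm_command:
  motion:
    - {"x": -0.012,"roll": 0.118}
    - {"x": -0.012,"roll": 0.118}
    - {"x": -0.012,"roll": 0.118}
    - {"x": -0.012,"roll": 0.118}
    - {"x": -0.012,"roll": 0.118}
    - {"x": -0.01,"roll": 0.118}

```text
schema error: expected keys x, y, z, roll, fingers
```

Run:
```python
from h import *
st()
_,p,M=tool()
print("yaw of tool y",np.rad2deg(np.arctan2(M[1,1],M[0,1])))
print(delta(cat(-.0394,.06,.29)))
```

```text
t 0.25 p [0.2064 0.4551 0.2309] x [-0.0004 -0.0009 -1.    ] y [ 0.4131  0.9107 -0.001 ] z [ 0.9107 -0.4131 -0.    ]
j [1.145  0.241  0.0044 1.3352 0.     1.5708] F [0.4753 0.0987 0.1305] T [ 0.0139 -0.0151  0.0089] w 0.08555907347753987
yaw of tool y 65.60109093580057
[-0.0588 -0.3843  0.5393]
```

All keys are required.

Request:
arm_command:
  motion:
    - {"x": -0.012,"y": 0,"z": 0,"roll": 0.118,"fingers": 1}
    - {"x": -0.012,"y": 0,"z": 0,"roll": 0.118,"fingers": 1}
    - {"x": -0.012,"y": 0,"z": 0,"roll": 0.118,"fingers": 1}
    - {"x": -0.012,"y": 0,"z": 0,"roll": 0.118,"fingers": 1}
    - {"x": -0.012,"y": 0,"z": 0,"roll": 0.118,"fingers": 1}
    - {"x": -0.01,"y": 0,"z": 0,"roll": 0.118,"fingers": 1}

```text
clock: 0.75
eef_pos: [0.2053, 0.4527, 0.2992]
tool_rot: [0.385, 0.59, -0.393, 0.591]
ft_force: [0.7, 0.7, 0.2]
grip_width: 0.0855
```

Run:
```python
from h import *
st()
_,p,M=tool()
print("yaw of tool y",np.rad2deg(np.arctan2(M[1,1],M[0,1])))
print(delta(cat(-.0394,.06,.29)))
```

```text
t 0.75 p [0.2053 0.4527 0.2992] x [-0.0047 -0.0104 -0.9999] y [ 0.919   0.3941 -0.0084] z [ 0.3942 -0.919   0.0077]
j [1.145  0.2262 0.1615 1.5175 0.     2.3107] F [0.6538 0.7459 0.2306] T [ 0.0009 -0.0679  0.0088] w 0.0854805292056796
yaw of tool y 23.210012416279994
[0.0136 0.0819 0.6555]
```

Request:
arm_command:
  motion:
    - {"x": 0,"y": 0.002,"z": 0.02,"roll": -0.015,"fingers": 1}
    - {"x": 0,"y": 0.005,"z": 0.038,"roll": -0.015,"fingers": 1}
    - {"x": 0,"y": 0.005,"z": 0.038,"roll": 0,"fingers": 1}
    - {"x": 0,"y": 0.005,"z": 0.038,"roll": 0,"fingers": 1}
    - {"x": 0,"y": 0.005,"z": 0.038,"roll": 0,"fingers": 1}
    - {"x": 0,"y": 0.005,"z": 0.038,"roll": 0,"fingers": 1}
    - {"x": 0,"y": 0.005,"z": 0.038,"roll": 0,"fingers": 1}
    - {"x": 0,"y": 0.005,"z": 0.038,"roll": 0,"fingers": 1}
    - {"x": 0,"y": 0.005,"z": 0.038,"roll": 0,"fingers": 1}
    - {"x": 0,"y": 0.005,"z": 0.038,"roll": 0,"fingers": 1}
    - {"x": 0,"y": 0.005,"z": 0.038,"roll": 0,"fingers": 1}
    - {"x": 0,"y": 0.005,"z": 0.038,"roll": 0,"fingers": 1}
    - {"x": 0,"y": 0.005,"z": 0.038,"roll": 0,"fingers": 1}
    - {"x": 0,"y": 0.005,"z": 0.038,"roll": 0,"fingers": 1}
    - {"x": 0,"y": 0.005,"z": 0.038,"roll": 0,"fingers": 1}

```text
clock: 2.0
eef_pos: [0.512, -0.0311, 0.3027]
tool_rot: [0.376, 0.598, -0.377, 0.599]
ft_force: [1.0, 0.6, 1.3]
grip_width: 0.0856
```

Run:
```python
from h import *
st()
_,p,M=tool()
print("yaw of tool y",np.rad2deg(np.arctan2(M[1,1],M[0,1])))
print(delta(cat(-.0394,.06,.29)))
```

```text
t 2.0 p [ 0.512  -0.0311  0.3027] x [ 0.0004 -0.0021 -1.    ] y [ 0.9013  0.4331 -0.0005] z [ 0.4331 -0.9013  0.002 ]
j [-0.0595  0.2488  0.1997  1.5212 -0.002   1.0633] F [1.0244 0.6398 1.3339] T [ 0.1039 -0.0389 -0.0499] w 0.08557561506973493
yaw of tool y 25.664925320192545
[ 0.0129 -0.0133  0.0895]
```

Request:
arm_command:
  motion:
    - {"x": 0,"y": -0.004,"z": 0.03,"roll": 0,"fingers": 1}
    - {"x": 0.002,"y": -0.004,"z": 0.03,"roll": 0.005,"fingers": 1}
    - {"x": 0.002,"y": -0.004,"z": 0.02,"roll": 0.005,"fingers": 1}
    - {"x": 0,"y": -0.001,"z": 0.005,"roll": 0,"fingers": 1}
    - {"x": 0,"y": 0,"z": 0,"roll": 0,"fingers": 1}

```text
clock: 2.42
eef_pos: [0.5406, -0.1256, 0.2955]
tool_rot: [0.382, 0.594, -0.384, 0.595]
ft_force: [-0.5, 0.2, 0.4]
grip_width: 0.0854
```

Run:
```python
from h import *
st()
_,p,M=tool()
print("yaw of tool y",np.rad2deg(np.arctan2(M[1,1],M[0,1])))
print(delta(cat(-.0394,.06,.29)))
for n in ["side","top","wrist"]:
    c=camera(n); 
    if n=="side": crop(c["frame"],270,90,430,240,5,"s1")
    else: cv2.imwrite(f"pics/{n}1.png",c["frame"][:,:,::-1])
    if n=="wrist":
        c["fish"]=1; print(proj(c,cat(-.0394,.06,.231)),proj(c,cat(-.0394,.08,.231)),proj(c,cat(-.0394,-.08,.231)))
```

```text
t 2.42 p [ 0.5406 -0.1256  0.2955] x [-0.0015 -0.003  -1.    ] y [ 0.9102  0.4141 -0.0026] z [ 0.4141 -0.9102  0.0021]
j [-0.2264  0.3387  0.304   1.5369 -0.0033  0.9174] F [-0.513   0.2076  0.3512] T [-0.017  -0.035  -0.0146] w 0.08540479825413679
yaw of tool y 24.464253203867777
[ 0.0055  0.0017 -0.008 ]
(np.float64(325.4592824307522), np.float64(208.49655936637024)) (np.float64(325.30803537768827), np.float64(181.5268431828292)) (np.float64(326.01195329083043), np.float64(347.9991875121269))
```

View pics/s1.png

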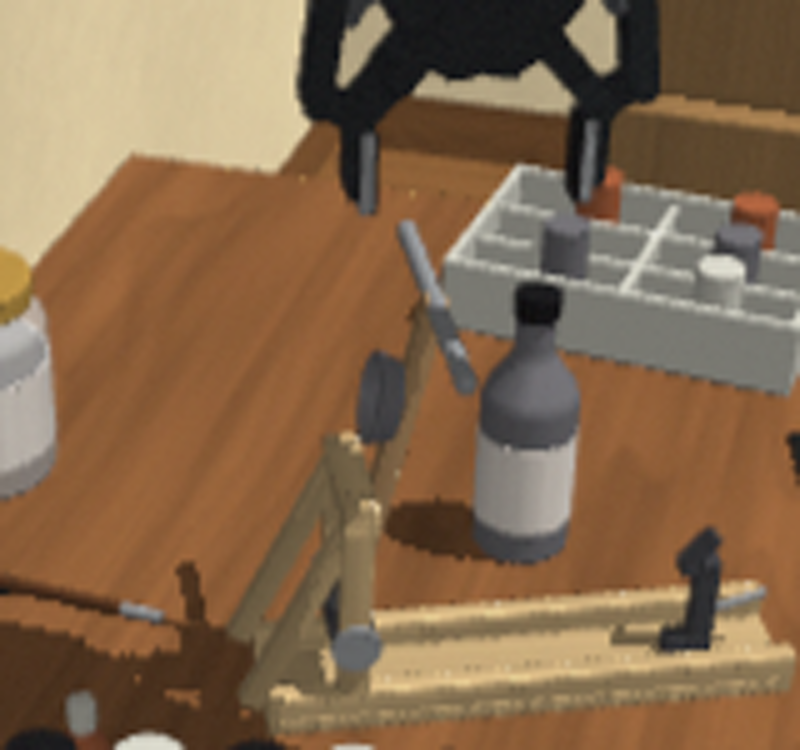

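View pics/wrist1.png

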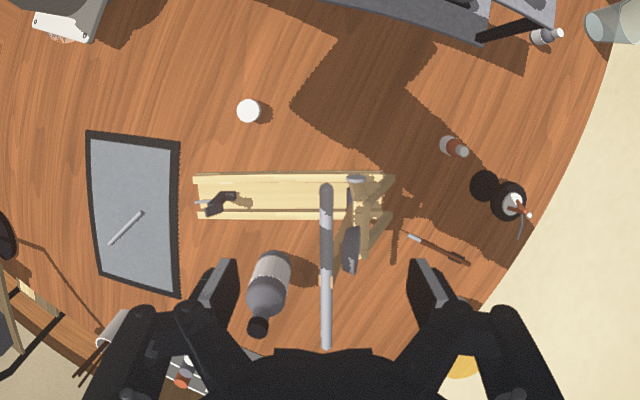

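Request:
arm_command:
  motion:
    - {"x": 0.015,"y": 0.001,"z": -0.003,"roll": 0,"fingers": 1}
    - {"x": 0.02,"y": 0.001,"z": -0.003,"roll": -0.01,"fingers": 1}
    - {"x": 0.02,"y": 0,"z": -0.002,"roll": 0,"fingers": 1}
    - {"x": 0.015,"y": 0,"z": 0,"roll": 0,"fingers": 1}
    - {"x": 0.008,"y": 0,"z": 0,"roll": 0,"fingers": 1}
    - {"x": 0,"y": 0,"z": 0,"roll": 0,"fingers": 1}

```text
clock: 3.07
eef_pos: [0.5388, -0.1053, 0.2201]
tool_rot: [0.375, 0.597, -0.374, 0.602]
ft_force: [-0.3, 0.1, 0.4]
grip_width: 0.0856
```

Run:
```python
from h import *
st()
_,p,M=tool()
print("yaw of tool y",np.rad2deg(np.arctan2(M[1,1],M[0,1])))
print(delta(cat(-.0394,.06,.212)))
for n in ["side","wrist"]:
    c=camera(n); 
    if n=="side": crop(c["frame"],270,90,430,240,5,"s2")
    else: cv2.imwrite(f"pics/{n}2.png",c["frame"][:,:,::-1])
```

```text
t 3.07 p [ 0.5388 -0.1053  0.2201] x [ 0.0071 -0.002  -1.    ] y [0.8984 0.4392 0.0055] z [ 0.4391 -0.8984  0.0049]
j [-0.1927  0.3369  0.1074  1.3339 -0.0006  0.9234] F [-0.2955  0.145   0.3709] T [ 0.0125  0.0642 -0.0464] w 0.08562230585222859
yaw of tool y 26.05086146093009
[ 0.0081 -0.0054  0.011 ]
```

View pics/s2.png

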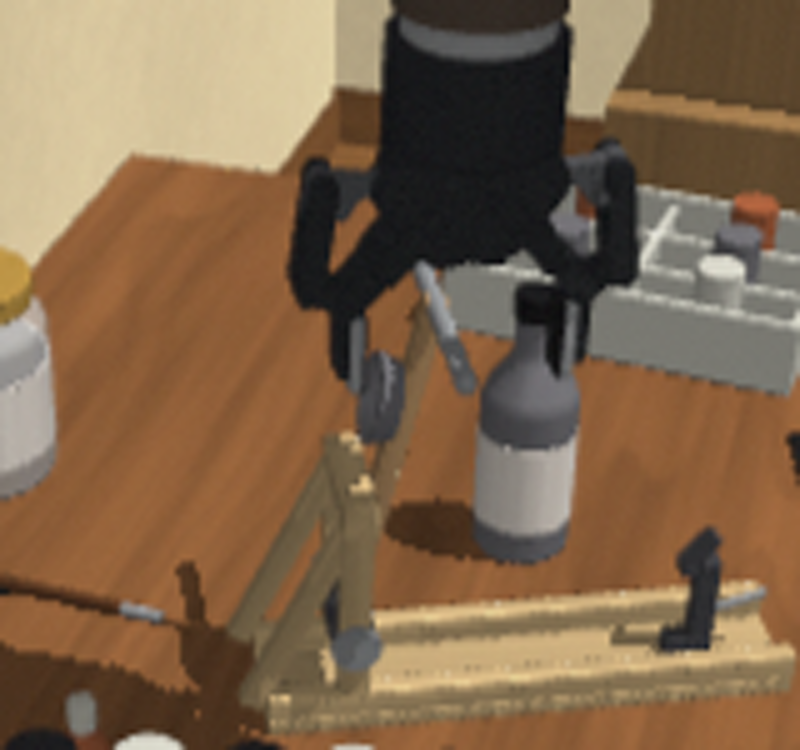

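View pics/wrist2.png

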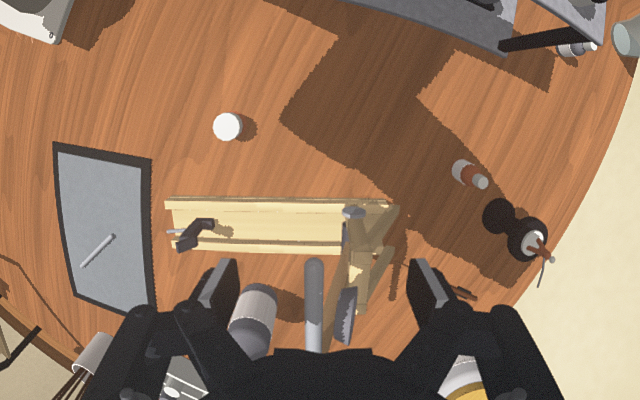

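Request:
arm_command:
  motion:
    - {"x": 0.004,"y": -0.003,"z": 0.005,"roll": 0.008,"fingers": 1}
    - {"x": 0.004,"y": -0.002,"z": 0.005,"roll": 0.008,"fingers": 1}
    - {"x": 0,"y": 0,"z": 0,"roll": 0,"fingers": 1}

```text
clock: 3.42
eef_pos: [0.5419, -0.1176, 0.217]
tool_rot: [0.381, 0.591, -0.377, 0.602]
ft_force: [-0.4, -0.5, 0.1]
grip_width: 0.0857
```

Run:
```python
from h import *
st()
_,p,M=tool()
print("yaw of tool y",np.rad2deg(np.arctan2(M[1,1],M[0,1])))
print(delta(cat(-.0394,.06,.212)))
```

```text
t 3.42 p [ 0.5419 -0.1176  0.217 ] x [ 0.0164 -0.0043 -0.9999] y [0.9053 0.4246 0.013 ] z [ 0.4245 -0.9054  0.0109]
j [-0.2133  0.3415  0.1057  1.318  -0.0008  0.919 ] F [-0.4284 -0.5132  0.0879] T [0.0535 0.0421 0.0372] w 0.08568556212479256
yaw of tool y 25.128119487066257
[ 0.005  -0.0028 -0.0014]
```

Request:
arm_command:
  motion:
    - {"x": 0.005,"y": -0.003,"z": -0.001,"roll": 0,"fingers": 1}
    - {"x": 0,"y": 0,"z": 0,"roll": 0,"fingers": 0.3}
    - {"x": 0,"y": 0,"z": 0,"roll": 0,"fingers": 0.3}
    - {"x": 0,"y": 0,"z": 0,"roll": 0,"fingers": 0.3}
    - {"x": 0,"y": 0,"z": 0,"roll": 0,"fingers": 0.3}
    - {"x": 0,"y": 0,"z": 0,"roll": 0,"fingers": 0.3}
    - {"x": 0,"y": 0,"z": 0,"roll": 0,"fingers": 0.3}

```text
clock: 4.0
eef_pos: [0.5392, -0.1197, 0.2128]
tool_rot: [0.382, 0.59, -0.378, 0.603]
ft_force: [0.5, -0.5, 0.8]
grip_width: 0.0254
```

Run:
```python
from h import *
st()
_,p,M=tool()
print("yaw of tool y",np.rad2deg(np.arctan2(M[1,1],M[0,1])))
print(delta(cat(-.0394,.06,.212)))
for n in ["side","wrist"]:
    c=camera(n); 
    if n=="side": crop(c["frame"],270,90,430,240,5,"s3")
    else: cv2.imwrite(f"pics/{n}3.png",c["frame"][:,:,::-1])
```

```text
t 4.0 p [ 0.5392 -0.1197  0.2128] x [ 0.019  -0.0047 -0.9998] y [0.9065 0.4219 0.0152] z [ 0.4218 -0.9066  0.0122]
j [-0.2183  0.337   0.088   1.3024 -0.0005  0.917 ] F [ 0.495  -0.4659  0.8453] T [0.0428 0.0437 0.0423] w 0.025441017608195622
yaw of tool y 24.96062979716031
[ 0.0007  0.0006 -0.0021]
```

View pics/s3.png

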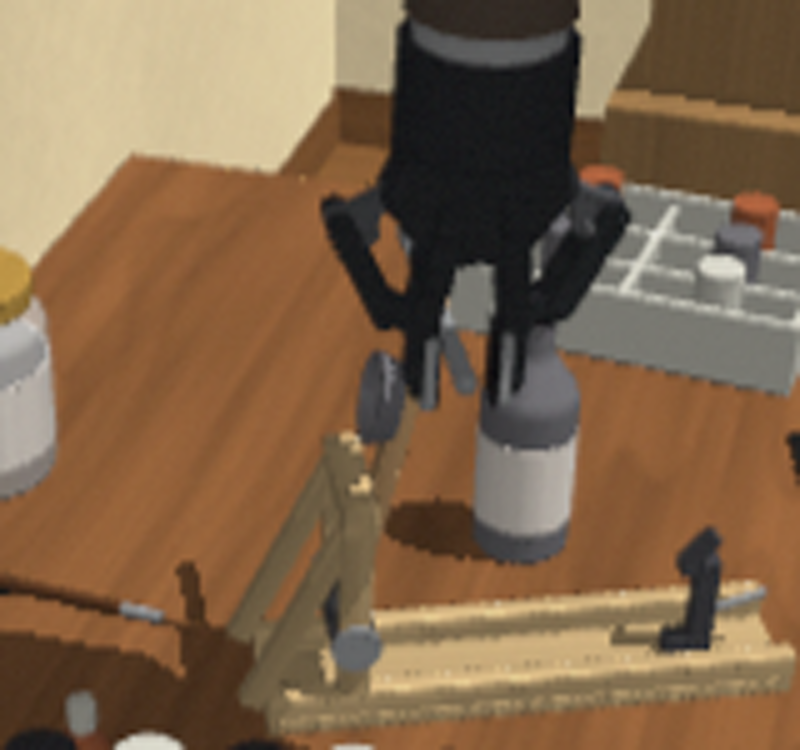

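View pics/wrist3.png

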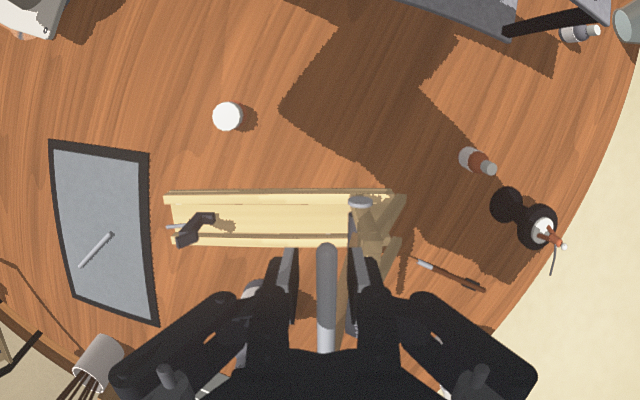

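Request:
arm_command:
  motion:
    - {"x": 0,"y": 0,"z": 0,"roll": 0,"fingers": 0}
    - {"x": 0,"y": 0,"z": 0,"roll": 0,"fingers": 0}
    - {"x": 0,"y": 0,"z": 0,"roll": 0,"fingers": 0}
    - {"x": 0,"y": 0,"z": 0,"roll": 0,"fingers": 0}

```text
clock: 4.43
eef_pos: [0.5407, -0.1189, 0.2132]
tool_rot: [0.383, 0.589, -0.377, 0.604]
ft_force: [0.0, -0.5, -1.0]
grip_width: 0.0078
```

Run:
```python
from h import *
st()
_,p,M=tool()
g=p-.019*M[:,0]
rel=g-CO
print("grasp in cat",rel@cx,rel@cy,g[2])
```

```text
t 4.43 p [ 0.5407 -0.1189  0.2132] x [ 0.0221 -0.0036 -0.9997] y [0.906  0.4228 0.0185] z [ 0.4226 -0.9062  0.0126]
j [-0.2172  0.3371  0.0894  1.3007  0.0013  0.9171] F [ 0.0478 -0.5113 -1.0012] T [-0.0142  0.0387 -0.0404] w 0.00783135215737812
grasp in cat -0.03865722367051669 0.05824224418315561 0.2322394625669184
```

Request:
arm_command:
  motion:
    - {"x": 0.002,"y": -0.006,"z": 0,"roll": 0,"fingers": 0}
    - {"x": 0.003,"y": -0.0115,"z": 0,"roll": 0,"fingers": 0}
    - {"x": 0.004,"y": -0.011,"z": 0,"roll": 0,"fingers": 0}
    - {"x": 0.005,"y": -0.011,"z": 0,"roll": 0,"fingers": 0}
    - {"x": 0.005,"y": -0.01,"z": 0,"roll": 0,"fingers": 0}

```text
clock: 4.85
eef_pos: [0.5024, -0.1366, 0.1969]
tool_rot: [0.387, 0.586, -0.369, 0.609]
ft_force: [1.1, 2.9, 4.5]
grip_width: 0.0078
```

```bash
cat > g.py <<'E'
from h import *
st()
_,p,M=tool()
g=p-.019*M[:,0]
rel=g-CO; X=rel@cx;Z=g[2]-.055
print("grasp in cat",X,rel@cy,g[2],"r",np.hypot(X,Z),"a",np.arctan2(Z,-X),"yaw",np.rad2deg(np.arctan2(M[1,1],M[0,1])))
E
python3 g.py
python3 - <<'E'
from h import *
c=camera("side"); crop(c["frame"],270,90,430,240,5,"s4")
E
```

```text
t 4.85 p [ 0.5024 -0.1366  0.1969] x [ 0.0409  0.0035 -0.9992] y [0.9029 0.4282 0.0385] z [ 0.4279 -0.9037  0.0144]
j [-0.274   0.2683 -0.05    1.214   0.0145  0.8546] F [1.0567 2.8609 4.53  ] T [ 0.539  -0.512   0.0269] w 0.0077799258389860204
grasp in cat -0.08127319799784004 0.05850846717365015 0.21585274918926872 r 0.18021914336313416 a 1.1029459228331484 yaw 25.371356885297654
```

View pics/s4.png

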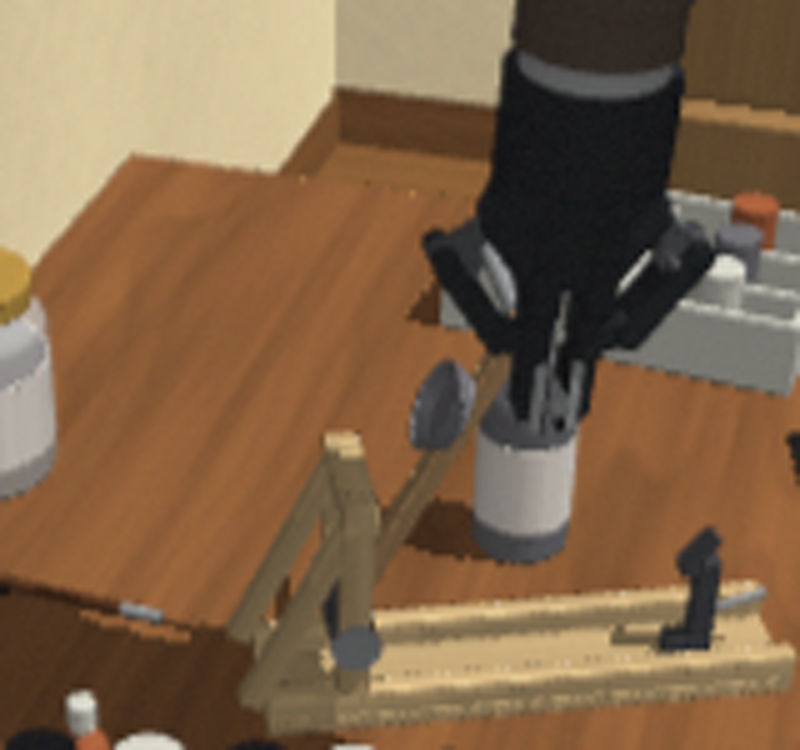

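Request:
arm_command:
  motion:
    - {"x": 0.0055,"y": -0.011,"z": 0,"roll": 0,"fingers": 0}
    - {"x": 0.006,"y": -0.0105,"z": 0,"roll": 0,"fingers": 0}
    - {"x": 0.007,"y": -0.01,"z": 0,"roll": 0,"fingers": 0}
    - {"x": 0.0075,"y": -0.0095,"z": 0,"roll": 0,"fingers": 0}
    - {"x": 0.008,"y": -0.009,"z": 0,"roll": 0,"fingers": 0}
    - {"x": 0.0085,"y": -0.0085,"z": 0,"roll": 0,"fingers": 0}

```text
clock: 5.4
eef_pos: [0.4551, -0.1584, 0.1561]
tool_rot: [0.392, 0.582, -0.362, 0.613]
ft_force: [0.8, 1.7, 3.7]
grip_width: 0.0078
```

```bash
python3 g.py
```

```text
t 5.4 p [ 0.4551 -0.1584  0.1561] x [ 0.0597  0.0123 -0.9981] y [0.9008 0.4302 0.0592] z [ 0.4301 -0.9026  0.0146]
j [-0.3552  0.2138 -0.2347  1.0706  0.0323  0.7713] F [0.832  1.6589 3.7323] T [ 0.4134 -0.0445 -0.0654] w 0.00778422389213373
grasp in cat -0.13370151932693142 0.0588916151424381 0.17503421233999072 r 0.17967834706055094 a 0.7315858291913899 yaw 25.528605967898365
```

Request:
arm_command:
  motion:
    - {"x": 0.009,"y": -0.0085,"z": 0,"roll": 0,"fingers": 0}
    - {"x": 0.01,"y": -0.008,"z": 0,"roll": 0,"fingers": 0}
    - {"x": 0.0105,"y": -0.0075,"z": 0,"roll": 0,"fingers": 0}
    - {"x": 0.011,"y": -0.0065,"z": 0,"roll": 0,"fingers": 0}
    - {"x": 0.011,"y": -0.006,"z": 0,"roll": 0,"fingers": 0}
    - {"x": 0.0115,"y": -0.005,"z": 0,"roll": 0,"fingers": 0}

```text
clock: 5.9
eef_pos: [0.4233, -0.1733, 0.0942]
tool_rot: [0.396, 0.579, -0.358, 0.616]
ft_force: [0.3, 3.3, 3.2]
grip_width: 0.008
```

```bash
python3 g.py
python3 - <<'E'
from h import *
c=camera("side"); crop(c["frame"],270,90,430,240,5,"s5")
E
```

```text
t 5.9 p [ 0.4233 -0.1733  0.0942] x [ 0.0723  0.0181 -0.9972] y [0.8998 0.4302 0.0731] z [ 0.4303 -0.9026  0.0148]
j [-0.4191  0.2285 -0.3982  0.8853  0.046   0.7076] F [0.3011 3.263  3.227 ] T [ 0.5689  0.1564 -0.108 ] w 0.008027942111792722
grasp in cat -0.16904697234144514 0.05882001266058612 0.11315695726279204 r 0.17877111214028832 a 0.3313450235470791 yaw 25.55269707475309
```

View pics/s5.png

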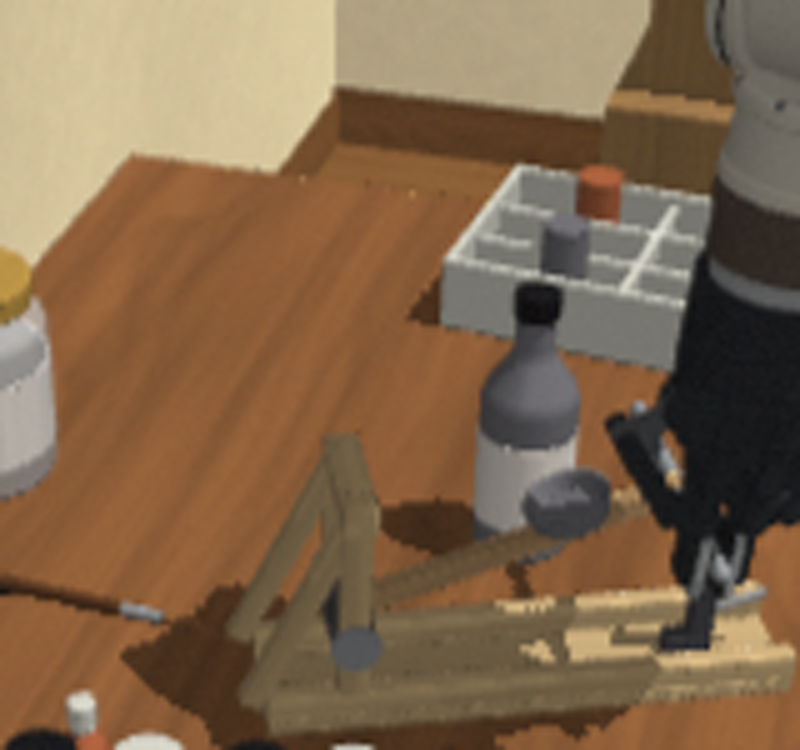

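Request:
arm_command:
  motion:
    - {"x": 0.01,"y": -0.004,"z": 0,"roll": 0,"fingers": 0}
    - {"x": 0.0105,"y": -0.0035,"z": 0,"roll": 0,"fingers": 0}
    - {"x": 0.0105,"y": -0.003,"z": 0,"roll": 0,"fingers": 0}
    - {"x": 0.0105,"y": -0.002,"z": 0,"roll": 0,"fingers": 0}
    - {"x": 0.008,"y": -0.001,"z": 0,"roll": 0,"fingers": 0}

```text
clock: 6.37
eef_pos: [0.4144, -0.1774, 0.0449]
tool_rot: [0.398, 0.579, -0.357, 0.615]
ft_force: [-1.3, 1.7, 7.5]
grip_width: 0.0081
```

```bash
python3 g.py
python3 - <<'E'
from h import *
c=camera("side"); crop(c["frame"],340,150,460,250,6,"s6")
E
```

```text
t 6.37 p [ 0.4144 -0.1774  0.0449] x [ 0.0744  0.0212 -0.997 ] y [0.9007 0.4278 0.0763] z [ 0.4281 -0.9036  0.0127]
j [-0.4387  0.2856 -0.4794  0.7474  0.0509  0.6907] F [-1.3064  1.6669  7.4759] T [ 0.6698 -0.4832 -0.0628] w 0.008126342648425152
grasp in cat -0.17891530474869988 0.05886220911883419 0.06385670955164718 r 0.17913438412935243 a 0.04946187140274004 yaw 25.405919357407566
```

View pics/s6.png

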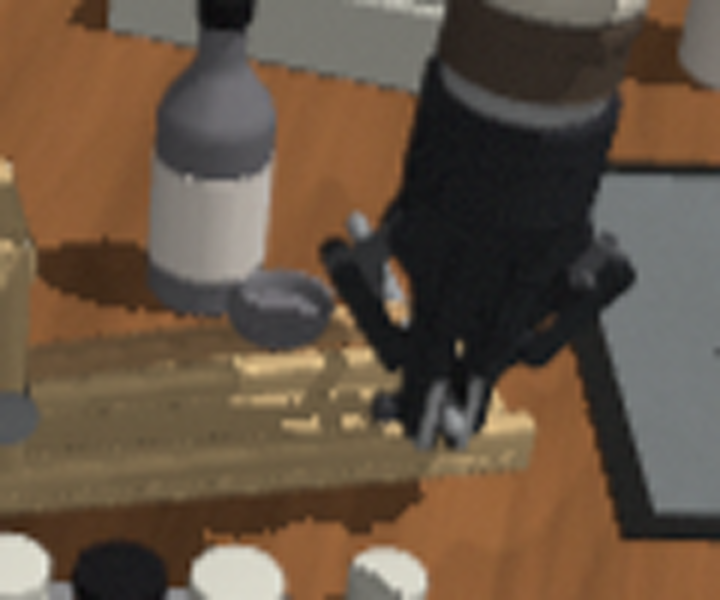

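Request:
arm_command:
  motion:
    - {"x": 0.006,"y": -0.0005,"z": 0,"roll": 0,"fingers": 0}
    - {"x": 0.005,"y": -0.0005,"z": 0,"roll": 0,"fingers": 0}
    - {"x": 0.002,"y": 0,"z": 0,"roll": 0,"fingers": 0}

```text
clock: 6.67
eef_pos: [0.4143, -0.1774, 0.0328]
tool_rot: [0.399, 0.579, -0.358, 0.615]
ft_force: [-0.2, 1.9, 5.9]
grip_width: 0.0079
```

```bash
python3 g.py
```

```text
t 6.67 p [ 0.4143 -0.1774  0.0328] x [ 0.0738  0.022  -0.997 ] y [0.9013 0.4265 0.0761] z [ 0.4269 -0.9042  0.0117]
j [-0.4392  0.305  -0.4928  0.7154  0.0513  0.6915] F [-0.193   1.887   5.8548] T [ 0.4771  0.7205 -0.0271] w 0.007922376370616267
grasp in cat -0.17904480813615073 0.058849168021326524 0.051747074849081115 r 0.1790743556251104 a -0.01816621963311968 yaw 25.326257199414904
```

Request:
arm_command:
  motion:
    - {"x": 0.002,"y": 0,"z": 0,"roll": 0,"fingers": 0}
    - {"x": 0.001,"y": 0,"z": 0,"roll": 0,"fingers": 0}
    - {"x": 0,"y": 0,"z": 0,"roll": 0,"fingers": 0}

```text
clock: 6.92
eef_pos: [0.4143, -0.1774, 0.0318]
tool_rot: [0.399, 0.579, -0.358, 0.614]
ft_force: [-0.6, 2.4, 7.4]
grip_width: 0.0079
```

```bash
python3 g.py
python3 - <<'E'
from h import *
c=camera("side"); crop(c["frame"],340,150,460,250,6,"s7")
c=camera("wrist");cv2.imwrite("pics/w7.png",c["frame"][:,:,::-1])
E
```

```text
t 6.92 p [ 0.4143 -0.1774  0.0318] x [ 0.073   0.0222 -0.9971] y [0.9018 0.4254 0.0755] z [ 0.4258 -0.9047  0.011 ]
j [-0.439   0.3071 -0.4931  0.7139  0.0511  0.6929] F [-0.6425  2.3532  7.4128] T [ 0.6884 -0.6176 -0.0407] w 0.007918024293651129
grasp in cat -0.17902616942003638 0.0588602037884284 0.05076380906213127 r 0.17907628165358375 a -0.023657996978407883 yaw 25.2537636045549
```

View pics/s7.png

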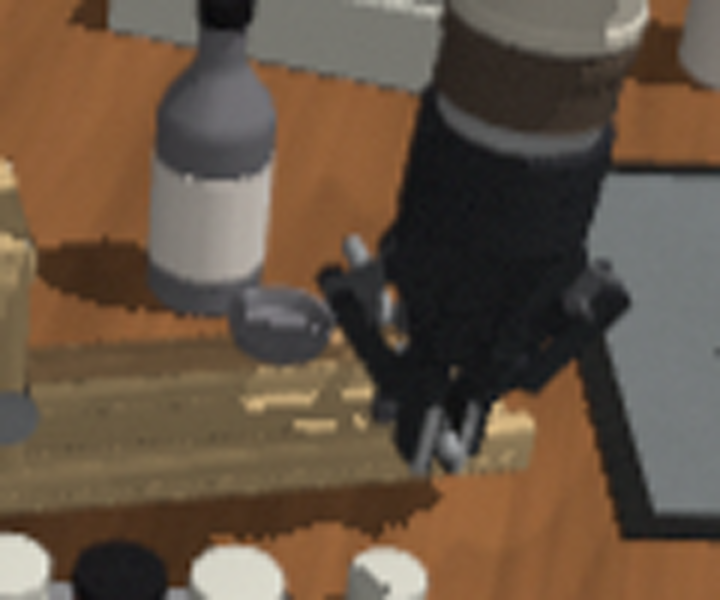

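View pics/w7.png

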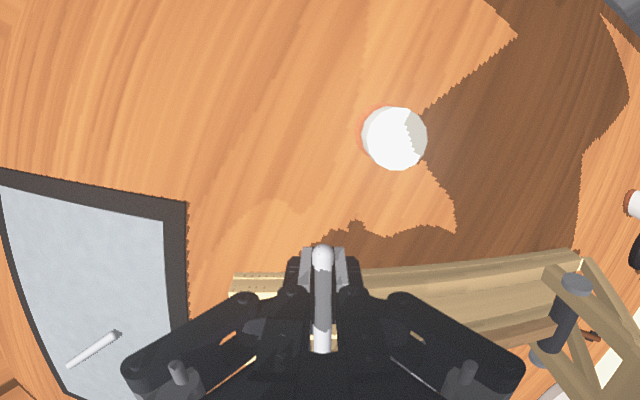

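Request:
arm_command:
  motion:
    - {"x": 0.0015,"y": 0,"z": 0,"roll": 0,"fingers": 0}
    - {"x": 0.0015,"y": 0,"z": 0,"roll": 0,"fingers": 0}
    - {"x": 0.001,"y": 0,"z": 0,"roll": 0,"fingers": 0}

```text
clock: 7.27
eef_pos: [0.4144, -0.1774, 0.0307]
tool_rot: [0.399, 0.579, -0.358, 0.614]
ft_force: [-1.0, 3.1, 7.1]
grip_width: 0.0079
```

```bash
python3 g.py
```

```text
t 7.27 p [ 0.4144 -0.1774  0.0307] x [ 0.0726  0.022  -0.9971] y [0.9023 0.4244 0.075 ] z [ 0.4249 -0.9052  0.011 ]
j [-0.4387  0.3091 -0.494   0.7113  0.0507  0.6942] F [-1.0482  3.1333  7.0981] T [ 0.6516  0.2575 -0.0438] w 0.007938860863296465
grasp in cat -0.17896018548464834 0.05882605167654431 0.0496661875709297 r 0.1790396535511847 a -0.029795643668961615 yaw 25.191174607549264
```

Request:
arm_command:
  motion:
    - {"x": 0.003,"y": 0,"z": 0,"roll": 0,"fingers": 0}
    - {"x": 0,"y": 0,"z": 0,"roll": 0,"fingers": 0}

```text
clock: 7.43
eef_pos: [0.4144, -0.1774, 0.0294]
tool_rot: [0.399, 0.579, -0.359, 0.614]
ft_force: [-1.5, 1.0, 8.4]
grip_width: 0.0081
```

```bash
python3 g.py
```

```text
t 7.43 p [ 0.4144 -0.1774  0.0294] x [ 0.0723  0.022  -0.9971] y [0.9027 0.4238 0.0748] z [ 0.4242 -0.9055  0.0108]
j [-0.4385  0.3114 -0.4951  0.7081  0.0506  0.6952] F [-1.4542  1.0374  8.4328] T [ 0.4777  0.0799 -0.0048] w 0.008050842292569861
grasp in cat -0.1788960887382536 0.058822304023809155 0.04834550893767859 r 0.17901981124206232 a -0.03718037929251068 yaw 25.14767820811917
```

Request:
arm_command:
  motion:
    - {"x": -0.002,"y": 0,"z": 0,"roll": 0,"fingers": 0}
    - {"x": -0.002,"y": 0,"z": 0,"roll": 0,"fingers": 0}
    - {"x": -0.001,"y": 0,"z": 0,"roll": 0,"fingers": 0}

```text
clock: 7.68
eef_pos: [0.4142, -0.1774, 0.0372]
tool_rot: [0.4, 0.579, -0.359, 0.614]
ft_force: [1.2, 0.6, -4.7]
grip_width: 0.0079
```

```bash
python3 g.py
```

```text
t 7.68 p [ 0.4142 -0.1774  0.0372] x [ 0.0725  0.0225 -0.9971] y [0.903  0.423  0.0753] z [ 0.4234 -0.9059  0.0104]
j [-0.4393  0.2988 -0.4867  0.7292  0.0513  0.6953] F [ 1.2308  0.5714 -4.6827] T [ 0.3531 -0.2185 -0.0169] w 0.007894165529317376
grasp in cat -0.17912746771979138 0.05887358762353544 0.05611527144533886 r 0.17913093960034288 a 0.0062260525915107424 yaw 25.097111672690925
```

Request:
arm_command:
  motion:
    - {"x": 0.002,"y": 0,"z": 0,"roll": 0,"fingers": 0}
    - {"x": 0.001,"y": 0,"z": 0,"roll": 0,"fingers": 0}

```text
clock: 7.85
eef_pos: [0.4143, -0.1775, 0.0358]
tool_rot: [0.4, 0.579, -0.359, 0.613]
ft_force: [-1.3, 1.4, 8.0]
grip_width: 0.0079
```

```bash
python3 g.py
python3 - <<'E'
from h import *
c=camera("side"); crop(c["frame"],340,150,460,250,6,"s8")
c=camera("top");crop(c["frame"],325,175,435,290,5,"t8")
E
```

```text
t 7.85 p [ 0.4143 -0.1775  0.0358] x [ 0.0725  0.0223 -0.9971] y [0.9033 0.4225 0.0751] z [ 0.4229 -0.9061  0.0105]
j [-0.4391  0.3009 -0.4881  0.7255  0.051   0.6961] F [-1.3291  1.3766  8.0026] T [0.4876 0.2114 0.0423] w 0.00791807012346287
grasp in cat -0.1790748766576074 0.05883897579222297 0.054791547259317765 r 0.17907499798263968 a -0.0011640529951517957 yaw 25.065701640105598
```

View pics/s8.png

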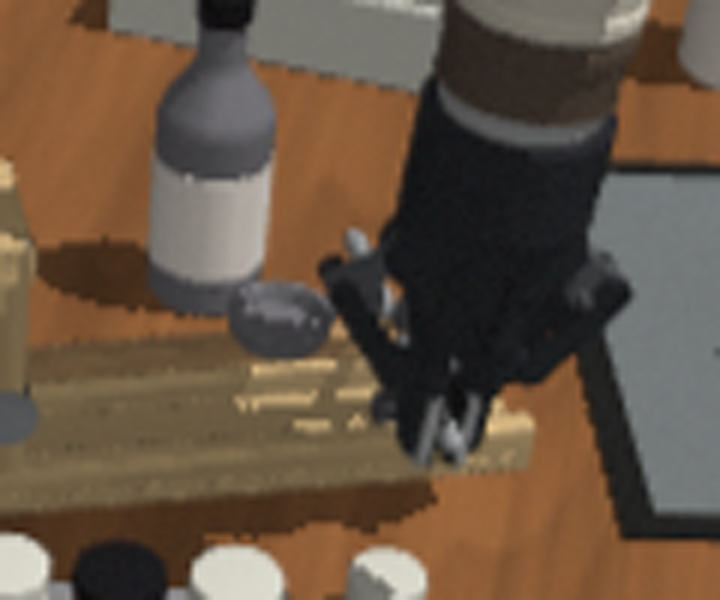

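View pics/t8.png

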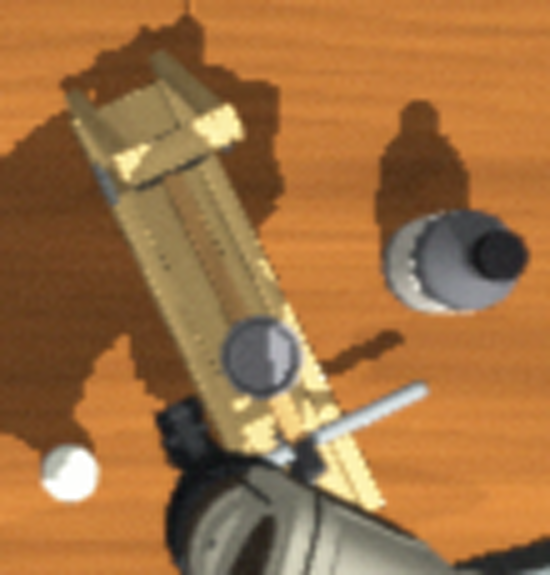

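Request:
arm_command:
  motion:
    - {"x": -0.0005,"y": 0,"z": 0,"roll": 0,"fingers": 0}
    - {"x": 0,"y": 0,"z": 0,"roll": 0,"fingers": 0}
    - {"x": 0,"y": 0,"z": 0,"roll": 0,"fingers": 0}

```text
clock: 8.2
eef_pos: [0.4142, -0.1774, 0.0371]
tool_rot: [0.4, 0.579, -0.359, 0.613]
ft_force: [0.3, -0.2, -1.1]
grip_width: 0.0077
```

```bash
python3 g.py
```

```text
t 8.2 p [ 0.4142 -0.1774  0.0371] x [ 0.0723  0.0225 -0.9971] y [0.9034 0.4222 0.0751] z [ 0.4226 -0.9062  0.0102]
j [-0.4391  0.2989 -0.4865  0.7294  0.0512  0.6963] F [ 0.251  -0.1796 -1.1139] T [ 0.2446 -0.2875 -0.0153] w 0.007670708730127685
grasp in cat -0.17910295162553203 0.05889129658140697 0.056085220400197935 r 0.17910623937846126 a 0.006059124708741091 yaw 25.04609798425267
```

Request:
arm_command:
  motion:
    - {"x": 0,"y": 0,"z": 0,"roll": 0,"fingers": 0.05}
    - {"x": 0,"y": 0,"z": 0,"roll": 0,"fingers": 0.15}
    - {"x": 0,"y": 0,"z": 0,"roll": 0,"fingers": 0.2}

```text
clock: 8.45
eef_pos: [0.4136, -0.1778, 0.0367]
tool_rot: [0.399, 0.579, -0.36, 0.613]
ft_force: [-0.5, -0.5, -0.9]
grip_width: 0.0169
```

```bash
python3 g.py
python3 - <<'E'
from h import *
c=camera("side"); crop(c["frame"],340,150,460,250,6,"s9")
E
```

```text
t 8.45 p [ 0.4136 -0.1778  0.0367] x [ 0.0703  0.0215 -0.9973] y [0.9037 0.422  0.0728] z [ 0.4224 -0.9063  0.0103]
j [-0.4392  0.2999 -0.4865  0.7298  0.0494  0.6964] F [-0.5278 -0.5093 -0.9063] T [-0.0285  0.0389  0.0464] w 0.01685222732273627
grasp in cat -0.17974837101772778 0.058799272619492485 0.05561986286948824 r 0.17974943981415822 a 0.0034484897349746253 yaw 25.033434693155634
```

View pics/s9.png

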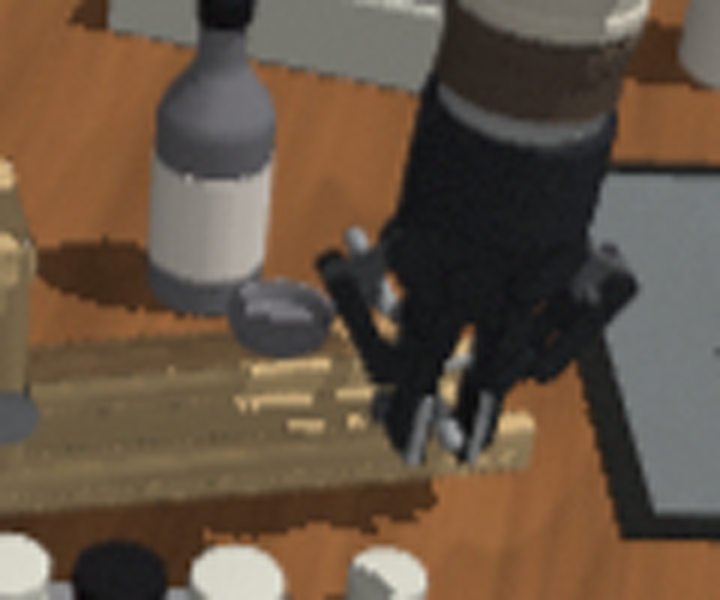

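Request:
arm_command:
  motion:
    - {"x": 0,"y": 0,"z": 0,"roll": 0,"fingers": 0.45}
    - {"x": 0,"y": 0,"z": 0,"roll": 0,"fingers": 0.45}
    - {"x": 0,"y": 0,"z": 0,"roll": 0,"fingers": 0.45}
    - {"x": -0.01,"y": 0,"z": 0,"roll": 0,"fingers": 0.45}
    - {"x": -0.02,"y": 0.001,"z": 0,"roll": 0,"fingers": 0.45}
    - {"x": -0.025,"y": 0.001,"z": 0,"roll": 0,"fingers": 0.45}
    - {"x": -0.025,"y": 0.001,"z": 0,"roll": 0,"fingers": 0.45}
    - {"x": -0.025,"y": 0,"z": 0,"roll": 0,"fingers": 0.45}

```text
clock: 9.17
eef_pos: [0.403, -0.1765, 0.1384]
tool_rot: [0.398, 0.585, -0.361, 0.607]
ft_force: [0.5, -0.9, 0.2]
grip_width: 0.0387
```

```bash
python3 g.py
python3 - <<'E'
from h import *
c=camera("side"); crop(c["frame"],340,150,460,250,6,"s10")
c=camera("wrist");cv2.imwrite("pics/w10.png",c["frame"][:,:,::-1])
E
```

```text
t 9.17 p [ 0.403  -0.1765  0.1384] x [ 0.0534  0.0274 -0.9982] y [0.9047 0.4217 0.06  ] z [ 0.4226 -0.9063 -0.0022]
j [-0.4457  0.1627 -0.3494  1.0222  0.0477  0.6897] F [ 0.4507 -0.8532  0.196 ] T [-0.0161  0.0277 -0.0036] w 0.03871480192507198
grasp in cat -0.18853390954781493 0.06422704604428991 0.15734165310636916 r 0.21452004337573696 a 0.4973208951135265 yaw 24.992616544335977
```

View pics/s10.png

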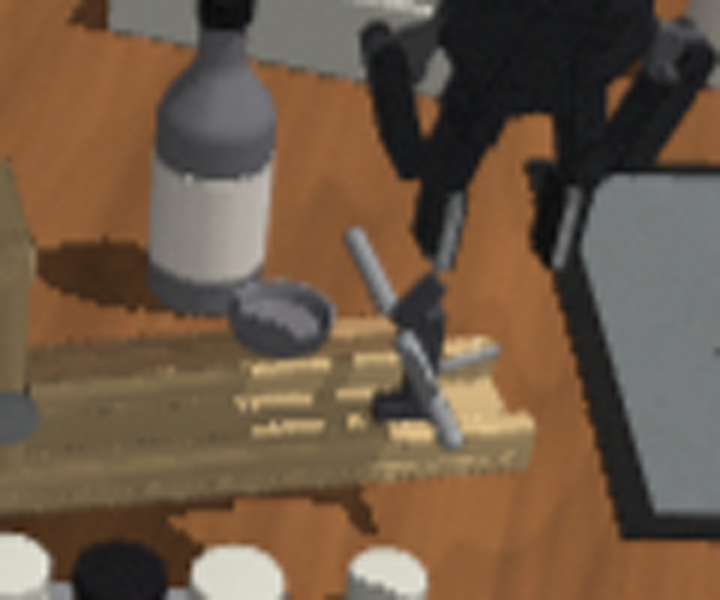

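View pics/w10.png

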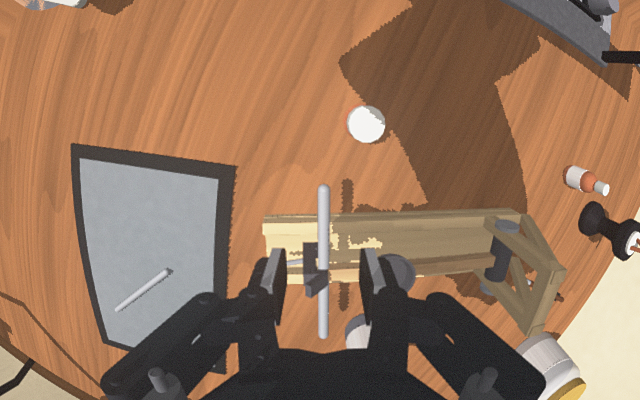

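Run:
```python
from h import *
_,p,M=tool()
for q in [(.40,-.20,.30),(.13,-.60,.32)]: print(M.T@(np.array(q)-p)); p=np.array(q)
```

```text
[-0.15891064 -0.00440801  0.01794875]
[-0.04598781 -0.41153007  0.24865262]
```

Request:
arm_command:
  motion:
    - {"x": -0.03,"y": 0,"z": 0.004,"roll": 0,"fingers": 0.6}
    - {"x": -0.038,"y": 0,"z": 0.004,"roll": 0,"fingers": 0.6}
    - {"x": -0.038,"y": 0,"z": 0.004,"roll": 0.03,"fingers": 0.6}
    - {"x": -0.03,"y": -0.01,"z": 0.01,"roll": 0.03,"fingers": 0.6}
    - {"x": -0.01,"y": -0.03,"z": 0.02,"roll": 0.03,"fingers": 0.6}
    - {"x": -0.004,"y": -0.034,"z": 0.021,"roll": 0.03,"fingers": 0.6}
    - {"x": -0.004,"y": -0.034,"z": 0.021,"roll": 0.03,"fingers": 0.6}
    - {"x": -0.004,"y": -0.034,"z": 0.021,"roll": 0.03,"fingers": 0.6}
    - {"x": -0.004,"y": -0.034,"z": 0.021,"roll": 0.03,"fingers": 0.6}
    - {"x": -0.004,"y": -0.034,"z": 0.021,"roll": 0,"fingers": 0.6}
    - {"x": -0.004,"y": -0.034,"z": 0.021,"roll": 0,"fingers": 0.6}
    - {"x": -0.004,"y": -0.034,"z": 0.021,"roll": 0,"fingers": 0.6}
    - {"x": -0.004,"y": -0.034,"z": 0.021,"roll": 0,"fingers": 0.6}

```text
clock: 10.35
eef_pos: [0.1498, -0.4748, 0.2985]
tool_rot: [0.458, 0.544, -0.418, 0.565]
ft_force: [1.5, -0.9, 0.4]
grip_width: 0.0512
```

```bash
python3 g.py
python3 - <<'E'
from h import *
_,p,M=tool()
for q in [(.13,-.60,.32),(.16,-.75,.32)]: print(M.T@(np.array(q)-p)); p=np.array(q)
E
```

```text
t 10.35 p [ 0.1498 -0.4748  0.2985] x [ 0.0576  0.0262 -0.998 ] y [0.971  0.2307 0.0621] z [ 0.2319 -0.9727 -0.0121]
j [-1.3032  0.2259  0.1577  1.5126  0.0625  0.0336] F [ 1.548  -0.866   0.3753] T [-0.0378  0.0152 -0.024 ] w 0.051224366610586824
grasp in cat -0.5444470191416412 -0.09839635467930181 0.3174462545221262 r 0.6044010201554191 a 0.4491781629947662 yaw 13.367016991673935
[-0.02588765 -0.04678819  0.11696244]
[-0.00219555 -0.00548032  0.15285662]
```

Request:
arm_command:
  motion:
    - {"x": 0,"y": 0,"z": 0.041,"roll": 0,"fingers": 0.6}
    - {"x": 0,"y": 0,"z": 0.041,"roll": 0,"fingers": 0.6}
    - {"x": 0,"y": 0,"z": 0.041,"roll": 0,"fingers": 0.6}
    - {"x": 0,"y": 0,"z": 0.041,"roll": 0,"fingers": 0.6}
    - {"x": 0,"y": 0,"z": 0.041,"roll": 0,"fingers": 0.6}

```text
clock: 10.77
eef_pos: [0.1827, -0.6739, 0.2927]
tool_rot: [0.462, 0.542, -0.423, 0.56]
ft_force: [0.6, -1.3, 1.0]
grip_width: 0.0514
```

```bash
python3 g.py
```

```text
t 10.77 p [ 0.1827 -0.6739  0.2927] x [ 0.054   0.0282 -0.9981] y [0.9749 0.2145 0.0588] z [ 0.2158 -0.9763 -0.0159]
j [-1.3318  0.7086  0.8986  1.7754  0.0592  0.0215] F [ 0.5877 -1.2863  1.0476] T [-0.0753 -0.0303 -0.0532] w 0.05135555366514809
grasp in cat -0.5990847829807378 -0.29269996952438 0.3116790841493845 r 0.6517566489410327 a 0.40479090047755106 yaw 12.40915188066869
```

Request:
arm_command:
  motion:
    - {"x": 0,"y": 0,"z": 0.041,"roll": 0,"fingers": 0.6}
    - {"x": 0,"y": 0,"z": 0.041,"roll": 0,"fingers": 0.6}
    - {"x": 0,"y": 0,"z": 0.041,"roll": 0,"fingers": 0.6}

```text
clock: 11.02
eef_pos: [0.1969, -0.7428, 0.2601]
tool_rot: [0.459, 0.537, -0.427, 0.564]
ft_force: [1.1, -2.5, -4.1]
grip_width: 0.0512
```

```bash
python3 g.py
```

```text
t 11.02 p [ 0.1969 -0.7428  0.2601] x [ 0.0585  0.0111 -0.9982] y [0.9753 0.2127 0.0595] z [ 0.213  -0.9771  0.0016]
j [-1.3351  0.943   1.2721  1.897   0.0595  0.0211] F [ 1.0746 -2.5187 -4.0735] T [-0.1887  0.028  -0.0614] w 0.05118575026387658
grasp in cat -0.6153554526072162 -0.3608271324022545 0.2791060120520063 r 0.654893760614106 a 0.34925947829776327 yaw 12.300963063861461
```

Request:
arm_command:
  motion:
    - {"x": -0.01,"y": 0,"z": 0.04,"roll": 0,"fingers": 0.6}
    - {"x": -0.01,"y": 0,"z": 0.04,"roll": 0,"fingers": 0.6}
    - {"x": -0.01,"y": 0,"z": 0.04,"roll": 0,"fingers": 0.6}

```text
clock: 11.27
eef_pos: [0.2032, -0.7855, 0.2318]
tool_rot: [0.446, 0.516, -0.442, 0.582]
ft_force: [-0.9, -0.4, 0.2]
grip_width: 0.0508
```

```bash
python3 g.py
```

```text
t 11.27 p [ 0.2032 -0.7855  0.2318] x [ 0.0751 -0.0548 -0.9957] y [0.9755 0.2113 0.062 ] z [ 0.207  -0.9759  0.0693]
j [-1.3403  0.981   1.2723  1.7914  0.0606  0.0215] F [-0.9366 -0.3885  0.1784] T [ 0.0047  0.0173 -0.0658] w 0.05083734312336152
grasp in cat -0.6275305672954823 -0.4009058191508971 0.25072049244122263 r 0.6573439921773261 a 0.302329018850952 yaw 12.220991406214184
```

Request:
arm_command:
  motion:
    - {"x": -0.02,"y": 0,"z": 0.036,"roll": 0,"fingers": 0.6}
    - {"x": -0.02,"y": 0,"z": 0.036,"roll": 0,"fingers": 0.6}
    - {"x": -0.02,"y": 0,"z": 0.036,"roll": 0,"fingers": 0.6}
    - {"x": -0.02,"y": 0,"z": 0.036,"roll": 0,"fingers": 0.6}
    - {"x": -0.02,"y": 0,"z": 0.036,"roll": 0,"fingers": 0.6}

```text
clock: 11.68
eef_pos: [0.2033, -0.8262, 0.276]
tool_rot: [0.413, 0.471, -0.473, 0.619]
ft_force: [-0.5, -0.7, 0.5]
grip_width: 0.0511
```

```bash
python3 g.py
```

```text
t 11.68 p [ 0.2033 -0.8262  0.276 ] x [ 0.1085 -0.1956 -0.9747] y [0.9752 0.2111 0.0662] z [ 0.1928 -0.9577  0.2137]
j [-1.3522  0.9361  1.2748  1.6929  0.0635  0.0196] F [-0.4735 -0.6517  0.5308] T [ 0.1304  0.0987 -0.0208] w 0.051105386158184
grasp in cat -0.6441498148989921 -0.43513039185429275 0.2944877951671271 r 0.6872287741854365 a 0.35595255168267975 yaw 12.21418507698988
```

Request:
arm_command:
  motion:
    - {"x": -0.02,"y": 0,"z": 0.036,"roll": 0,"fingers": 0.6}
    - {"x": -0.02,"y": 0,"z": 0.036,"roll": 0,"fingers": 0.6}
    - {"x": -0.02,"y": 0,"z": 0.036,"roll": 0,"fingers": 0.6}
    - {"x": -0.02,"y": 0,"z": 0.036,"roll": 0,"fingers": 0.6}
    - {"x": -0.02,"y": 0,"z": 0.036,"roll": 0,"fingers": 0.6}
    - {"x": -0.02,"y": 0,"z": 0.036,"roll": 0,"fingers": 0.6}
    - {"x": -0.02,"y": 0,"z": 0.036,"roll": 0,"fingers": 0.6}
    - {"x": -0.02,"y": 0,"z": 0.036,"roll": 0,"fingers": 0.6}

```text
clock: 12.35
eef_pos: [0.1962, -0.8634, 0.4123]
tool_rot: [0.349, 0.384, -0.521, 0.678]
ft_force: [0.2, -0.9, 0.1]
grip_width: 0.0512
```

```bash
python3 g.py
```

```text
t 12.35 p [ 0.1962 -0.8634  0.4123] x [ 0.1611 -0.4382 -0.8843] y [0.9743 0.2136 0.0717] z [ 0.1575 -0.8731  0.4614]
j [-1.3718  0.7996  1.2744  1.5647  0.0714  0.0183] F [ 0.1917 -0.9175  0.086 ] T [ 0.3969  0.237  -0.006 ] w 0.05124200085051046
grasp in cat -0.6653129763893045 -0.46121470394190506 0.4291190515394333 r 0.7632865918360944 a 0.5122530092638091 yaw 12.366611256619501
```

```bash
cat > w.py <<'E'
from h import *
import sys
BALL=np.array([.543,.168,.036])
def wp(*qs):
    _,p,M=tool()
    for q in qs:
        d=M.T@(np.array(q)-p); print(q,"delta",d,"rows@40mm",np.linalg.norm(d)/.04); p=np.array(q)
E
python3 - <<'E'
from w import *
wp((.35,-.45,.42),(.50,.31,.39))
E
```

```text
(0.35, -0.45, 0.42) delta [-0.16318092  0.23868616 -0.33319381] rows@40mm 11.02886015656425
(0.5, 0.31, 0.39) delta [-0.28234573  0.30634103 -0.65378595] rows@40mm 19.381047443314316
```

Request:
arm_command:
  motion:
    - {"x": -0.01,"y": 0.014,"z": -0.02,"roll": 0,"fingers": 0.6}
    - {"x": -0.014,"y": 0.021,"z": -0.029,"roll": 0,"fingers": 0.6}
    - {"x": -0.014,"y": 0.021,"z": -0.029,"roll": 0,"fingers": 0.6}
    - {"x": -0.014,"y": 0.021,"z": -0.029,"roll": 0,"fingers": 0.6}
    - {"x": -0.014,"y": 0.021,"z": -0.029,"roll": 0,"fingers": 0.6}
    - {"x": -0.014,"y": 0.021,"z": -0.029,"roll": 0,"fingers": 0.6}
    - {"x": -0.014,"y": 0.021,"z": -0.029,"roll": 0,"fingers": 0.6}
    - {"x": -0.014,"y": 0.021,"z": -0.029,"roll": 0,"fingers": 0.6}

```text
clock: 13.02
eef_pos: [0.296, -0.5931, 0.4181]
tool_rot: [0.345, 0.373, -0.529, 0.679]
ft_force: [1.4, 0.6, 0.7]
grip_width: 0.0514
```

```bash
python3 g.py;  python3 - <<'E'
from w import *
wp((.35,-.45,.42),(.50,.31,.39))
wp((.50,.31,.39))
E
```

```text
t 13.02 p [ 0.296  -0.5931  0.4181] x [ 0.1614 -0.4613 -0.8724] y [0.9766 0.2021 0.0737] z [ 0.1423 -0.8639  0.4831]
j [-1.0716  0.1587  0.2506  1.1577 -0.0793  0.2937] F [1.3636 0.6229 0.684 ] T [0.4561 0.1149 0.0078] w 0.051445310047486086
grasp in cat -0.4600829829682817 -0.25838846748205696 0.434724426871231 r 0.5965458838846154 a 0.69000171898695 yaw 11.693903021131682
(0.35, -0.45, 0.42) delta [-0.0589315   0.08176451 -0.11506736] rows@40mm 3.824171002776581
(0.5, 0.31, 0.39) delta [-0.30021994  0.29789432 -0.64971299] rows@40mm 19.38104744331431
(0.5, 0.31, 0.39) delta [-0.35915144  0.37965883 -0.76478035] rows@40mm 23.157336291215525
```

Request:
arm_command:
  motion:
    - {"x": -0.015,"y": 0.016,"z": -0.033,"roll": 0,"fingers": 0.6}
    - {"x": -0.015,"y": 0.016,"z": -0.033,"roll": 0,"fingers": 0.6}
    - {"x": -0.015,"y": 0.016,"z": -0.033,"roll": 0,"fingers": 0.6}
    - {"x": -0.015,"y": 0.016,"z": -0.033,"roll": 0,"fingers": 0.6}
    - {"x": -0.015,"y": 0.016,"z": -0.033,"roll": 0,"fingers": 0.6}
    - {"x": -0.015,"y": 0.016,"z": -0.033,"roll": 0,"fingers": 0.6}
    - {"x": -0.015,"y": 0.016,"z": -0.033,"roll": 0,"fingers": 0.6}
    - {"x": -0.015,"y": 0.016,"z": -0.033,"roll": 0,"fingers": 0.6}
    - {"x": -0.015,"y": 0.016,"z": -0.033,"roll": 0,"fingers": 0.6}
    - {"x": -0.015,"y": 0.016,"z": -0.033,"roll": 0,"fingers": 0.6}

```text
clock: 13.85
eef_pos: [0.3799, -0.1883, 0.4105]
tool_rot: [0.348, 0.357, -0.528, 0.687]
ft_force: [1.9, 0.3, -0.2]
grip_width: 0.0516
```

```bash
python3 g.py;  python3 - <<'E'
from w import *
wp((.50,.31,.39))
E
```

```text
t 13.85 p [ 0.3799 -0.1883  0.4105] x [ 0.1865 -0.4773 -0.8587] y [0.9748 0.1987 0.1013] z [ 0.1223 -0.856   0.5023]
j [-0.1335 -0.1858 -0.0962  1.3789 -0.4647  1.1967] F [ 1.9078  0.3066 -0.1568] T [0.4805 0.1132 0.0173] w 0.051565349335524875
grasp in cat -0.21270508186812484 0.0731360618825911 0.42678461187884476 r 0.42833077111320045 a 1.051129806317634 yaw 11.520294944167231
(0.5, 0.31, 0.39) delta [-0.19783137  0.21400262 -0.42211289] rows@40mm 12.823651625050264
```

Request:
arm_command:
  motion:
    - {"x": -0.015,"y": 0.017,"z": -0.033,"roll": 0,"fingers": 0.6}
    - {"x": -0.015,"y": 0.017,"z": -0.033,"roll": 0,"fingers": 0.6}
    - {"x": -0.015,"y": 0.017,"z": -0.033,"roll": 0,"fingers": 0.6}
    - {"x": -0.015,"y": 0.017,"z": -0.033,"roll": 0,"fingers": 0.6}
    - {"x": -0.015,"y": 0.017,"z": -0.033,"roll": 0,"fingers": 0.6}
    - {"x": -0.015,"y": 0.017,"z": -0.033,"roll": 0,"fingers": 0.6}
    - {"x": -0.015,"y": 0.017,"z": -0.033,"roll": 0,"fingers": 0.6}
    - {"x": -0.015,"y": 0.017,"z": -0.033,"roll": 0,"fingers": 0.6}
    - {"x": -0.015,"y": 0.017,"z": -0.033,"roll": 0,"fingers": 0.6}
    - {"x": -0.015,"y": 0.017,"z": -0.033,"roll": 0,"fingers": 0.6}
    - {"x": -0.008,"y": 0.008,"z": -0.015,"roll": 0,"fingers": 0.6}
    - {"x": 0,"y": 0,"z": 0,"roll": 0,"fingers": 0.6}

```text
clock: 14.85
eef_pos: [0.4808, 0.2447, 0.4011]
tool_rot: [0.361, 0.351, -0.516, 0.693]
ft_force: [-0.5, -0.5, -0.4]
grip_width: 0.0513
```

```bash
python3 g.py;  python3 - <<'E'
from w import *
wp((.50,.31,.39))
_,p,M=tool(); wp(tuple(BALL-.15*M[:,0]))
c=camera("wrist");cv2.imwrite("pics/w11.png",c["frame"][:,:,::-1]); c["fish"]=1; print(proj(c,BALL))
c=camera("side");cv2.imwrite("pics/s11.png",c["frame"][:,:,::-1])
E
```

```text
t 14.85 p [0.4808 0.2447 0.4011] x [ 0.2212 -0.4625 -0.8586] y [0.9685 0.2075 0.1378] z [ 0.1144 -0.862   0.4938]
j [ 0.7497  0.412   0.5681  1.9035 -0.5112  2.1926] F [-0.5143 -0.46   -0.4188] T [ 0.4286  0.269  -0.0058] w 0.05129901353057225
grasp in cat 0.061576789225684624 0.42245425684045756 0.4173815193120123 r 0.3675759329855897 a 1.7391112014175132 yaw 12.091897380455721
(0.5, 0.31, 0.39) delta [-0.01644469  0.03065827 -0.05955765] rows@40mm 1.7243604710145206
(np.float64(0.5098173696644983), np.float64(0.23737577622065065), np.float64(0.16478631417118683)) delta [ 0.2126791  -0.0059294  -0.10704969] rows@40mm 5.954367673468457
(np.float64(319.1322593494732), np.float64(83.17604774480971))
```

View pics/w11.png

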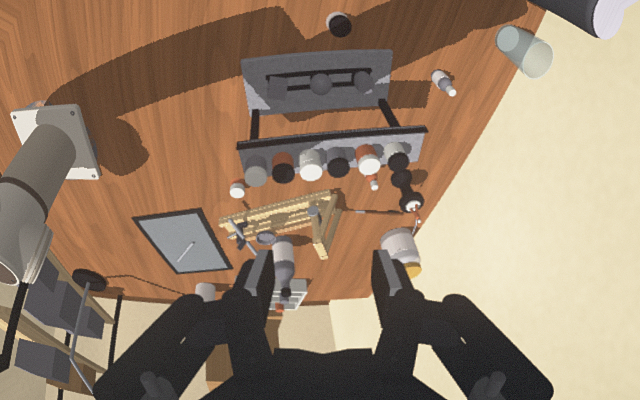

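View pics/s11.png

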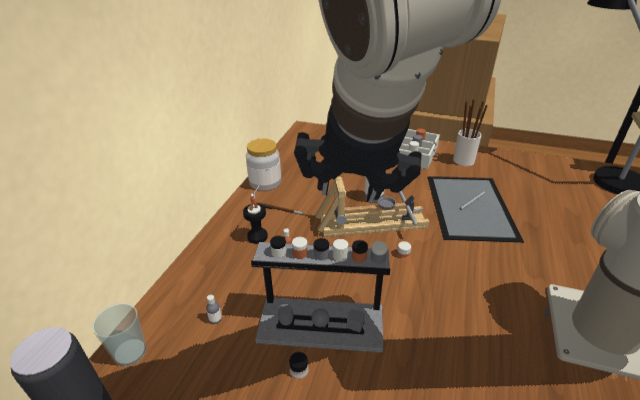

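Request:
arm_command:
  motion:
    - {"x": 0.005,"y": 0,"z": -0.015,"roll": -0.09,"fingers": 0.6}
    - {"x": 0.015,"y": 0,"z": -0.025,"roll": -0.09,"fingers": 0.6}
    - {"x": 0.02,"y": 0,"z": -0.02,"roll": -0.09,"fingers": 0.6}
    - {"x": 0.02,"y": 0,"z": -0.01,"roll": 0,"fingers": 0.6}
    - {"x": 0.01,"y": 0,"z": 0,"roll": 0,"fingers": 0.6}
    - {"x": 0,"y": 0,"z": 0,"roll": 0,"fingers": 0.6}

```text
clock: 15.45
eef_pos: [0.4798, 0.2602, 0.3112]
tool_rot: [0.268, 0.417, -0.461, 0.736]
ft_force: [0.5, 0.3, 0.5]
grip_width: 0.051
```

```bash
python3 g.py;  cat > wb.py <<'E'
from w import *
import sys
_,p,M=tool(); wp(tuple(BALL-.15*M[:,0]))
c=camera("wrist"); c["fish"]=1; b=proj(c,BALL); print(b)
u,v=int(b[0]),int(b[1]); u=min(max(u,60),580); v=min(max(v,50),350)
crop(c["frame"],u-60,v-50,u+60,v+50,6,sys.argv[1]); print("crop org",u-60,v-50)
cv2.imwrite(f"pics/{sys.argv[1]}f.png",c["frame"][:,:,::-1])
import pickle; pickle.dump(c,open("wc.pkl","wb"))
E
python3 wb.py w12
```

```text
t 15.45 p [0.4798 0.2602 0.3112] x [ 0.2273 -0.4564 -0.8602] y [0.9022 0.4312 0.0096] z [ 0.3666 -0.7783  0.5098]
j [ 0.7705  0.4163  0.3453  1.6778 -0.5073  1.9443] F [0.5002 0.2692 0.5325] T [ 0.3973  0.2072 -0.003 ] w 0.051047157902520665
grasp in cat 0.06712604324428512 0.43684126282099767 0.3275445215394447 r 0.2806891909261888 a 1.8122838314226235 yaw 25.547981673625657
(np.float64(0.5089056180881585), np.float64(0.23646700911765725), np.float64(0.16503426593169793)) delta [ 0.14318137  0.01463204 -0.04538288] rows@40mm 3.772814550456394
(np.float64(333.32755994798464), np.float64(124.77249463909811))
crop org 273 74
```

View pics/w12.png

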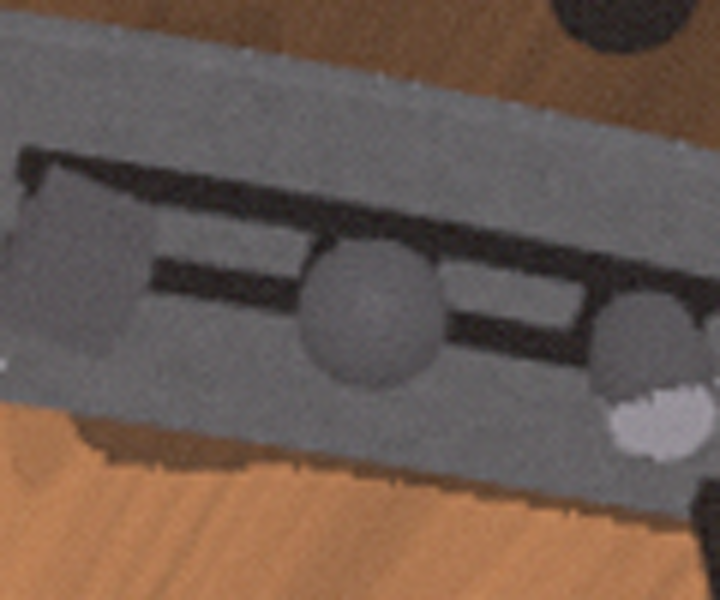

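View pics/w12f.png

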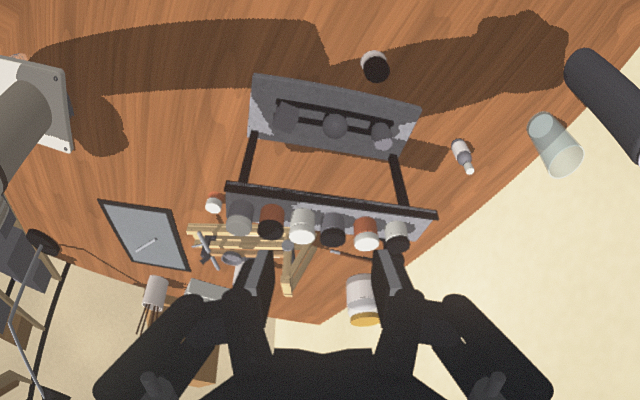

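Request:
arm_command:
  motion:
    - {"x": 0.02,"y": 0.003,"z": -0.01,"roll": 0,"fingers": 0.6}
    - {"x": 0.03,"y": 0.003,"z": -0.01,"roll": 0,"fingers": 0.6}
    - {"x": 0.03,"y": 0.003,"z": -0.01,"roll": 0,"fingers": 0.6}
    - {"x": 0.03,"y": 0.003,"z": -0.01,"roll": 0,"fingers": 0.6}
    - {"x": 0.015,"y": 0.001,"z": -0.004,"roll": 0,"fingers": 0.6}
    - {"x": 0,"y": 0,"z": 0,"roll": 0,"fingers": 0.6}

```text
clock: 16.0
eef_pos: [0.5093, 0.2411, 0.1925]
tool_rot: [0.281, 0.412, -0.457, 0.736]
ft_force: [0.4, 0.2, -0.0]
grip_width: 0.0512
```

```bash
python3 g.py;  python3 wb.py w13
python3 - <<'E'
from h import *
c=camera("side");crop(c["frame"],230,180,400,350,4,"s13")
E
```

```text
t 16.0 p [0.5093 0.2411 0.1925] x [ 0.242  -0.4425 -0.8635] y [0.9049 0.4242 0.0363] z [ 0.3502 -0.7901  0.5031]
j [ 0.711   0.4568  0.1029  1.3382 -0.5158  1.8853] F [ 0.4276  0.2396 -0.0392] T [ 0.4269  0.2556 -0.0074] w 0.051164310219340155
grasp in cat 0.08538515686380908 0.40687620912802 0.20893250217156825 r 0.17602795300024696 a 2.0772348483865604 yaw 25.115420655914008
(np.float64(0.506692795758396), np.float64(0.23437247124395943), np.float64(0.1655240594682248)) delta [ 0.0256416  -0.00620087 -0.00921512] rows@40mm 0.698597161789151
(np.float64(317.09827165732827), np.float64(168.86005692866237))
crop org 257 118
```

View pics/w13.png

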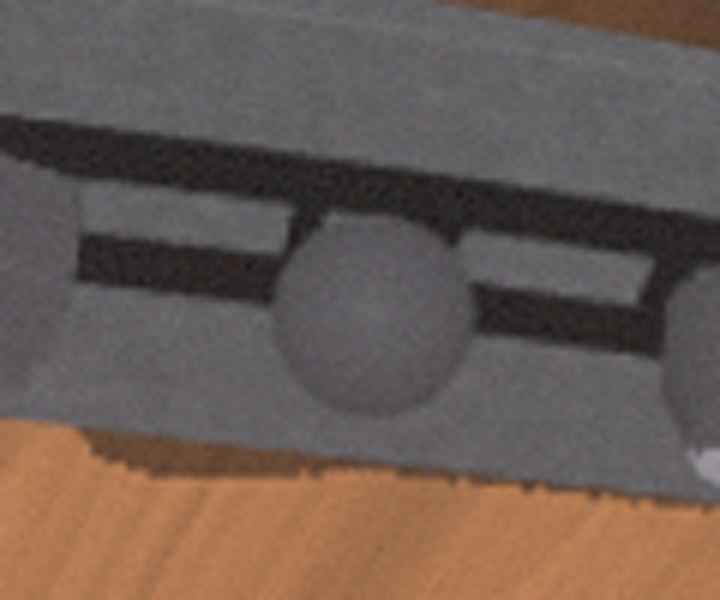

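View pics/s13.png

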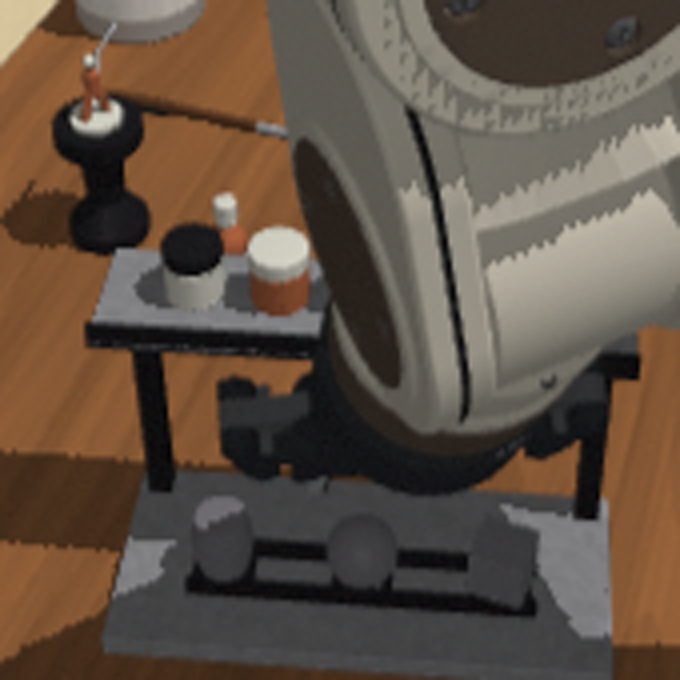

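Run:
```python
from w import *
import pickle
c=pickle.load(open("wc.pkl","rb")); s,t=pickle.load(open("c0.pkl","rb"))
def cen(f,x0,y0,x1,y1): pass
uw=(257+(374+.5)/6-.5,118+(313+.5)/6-.5); us=(245+(378.5)/5-.5,230+440.5/5-.5)
print(uw,us,tri(ray(c,*uw),ray(s,*us)),onz(c,*uw,.036),onz(s,*us,.036))
# via hough on side new
for f in [s["frame"]]:
    g=cv2.resize(cv2.cvtColor(f,cv2.COLOR_RGB2GRAY)[295:345,295:345],None,fx=6,fy=6,interpolation=cv2.INTER_CUBIC)
    print(cv2.HoughCircles(g,cv2.HOUGH_GRADIENT,1,50,param1=60,param2=15,minRadius=40,maxRadius=65))
g=cv2.resize(cv2.cvtColor(c["frame"],cv2.COLOR_RGB2GRAY)[140:200,290:350],None,fx=6,fy=6,interpolation=cv2.INTER_CUBIC)
print(cv2.HoughCircles(cv2.GaussianBlur(g,(0,0),4),cv2.HOUGH_GRADIENT,1,50,param1=40,param2=15,minRadius=85,maxRadius=120))
```

```text
(318.9166666666667, 169.75) (320.2, 317.6) (array([0.53996676, 0.17769653, 0.04835764]), [np.float64(0.00038226148961210266), np.float64(0.00038226148961205316)]) [0.54530827 0.16757237 0.036     ] [0.54297765 0.16801279 0.036     ]
None
None
```

```bash
sed -i 's/^BALL=.*/BALL=np.array([.5445,.1675,.036])/' w.py
python3 - <<'E'
from w import *
_,p,M=tool(); wp(tuple(BALL-.06*M[:,0]),tuple(BALL+.006*M[:,0]))
E
```

```text
(np.float64(0.5297848563751083), np.float64(0.1939124824898462), np.float64(0.08782514174435394)) delta [ 0.11913293 -0.00719361 -0.00875037] rows@40mm 2.991756643304779
(np.float64(0.5459715143624891), np.float64(0.1648587517510154), np.float64(0.0308174858255646)) delta [ 6.60000000e-02 -2.47894506e-17  5.03101911e-19] rows@40mm 1.6499999999999992
```

Request:
arm_command:
  motion:
    - {"x": 0.015,"y": -0.002,"z": -0.003,"roll": 0,"fingers": 0.6}
    - {"x": 0.025,"y": -0.002,"z": -0.003,"roll": 0.01,"fingers": 0.6}
    - {"x": 0.025,"y": -0.002,"z": -0.002,"roll": 0,"fingers": 0.6}
    - {"x": 0.025,"y": -0.001,"z": -0.001,"roll": 0,"fingers": 0.6}
    - {"x": 0.01,"y": 0,"z": 0,"roll": 0,"fingers": 0.6}
    - {"x": 0,"y": 0,"z": 0,"roll": 0,"fingers": 0.6}

```text
clock: 16.6
eef_pos: [0.5345, 0.2097, 0.1195]
tool_rot: [0.299, 0.404, -0.45, 0.738]
ft_force: [-0.5, -0.8, 0.1]
grip_width: 0.051
```

```bash
python3 g.py;  python3 wb.py w14
python3 - <<'E'
from w import *
_,p,M=tool(); wp(tuple(BALL+.006*M[:,0]))
c=camera("side");crop(c["frame"],230,180,400,350,4,"s14")
E
```

```text
t 16.6 p [0.5345 0.2097 0.1195] x [ 0.2686 -0.4226 -0.8656] y [0.9056 0.417  0.0774] z [ 0.3283 -0.8047  0.4947]
j [ 0.6409  0.4838 -0.0548  1.0753 -0.5228  1.8123] F [-0.4562 -0.7894  0.0814] T [ 0.3705  0.3015 -0.0436] w 0.05099845526794084
grasp in cat 0.09428271051434309 0.3676341910651988 0.13590090614978234 r 0.12423439989707888 a 2.4324337394083893 yaw 24.72734754080349
(np.float64(0.5042082241771002), np.float64(0.23088826209928748), np.float64(0.1658402904689805)) delta [-0.05725809 -0.01502715 -0.00407014] rows@40mm 1.4834229984101257
(np.float64(304.49915196086397), np.float64(198.75076081289558))
crop org 244 148
(np.float64(0.5461180421116838), np.float64(0.16496846440382495), np.float64(0.0308064205743903)) delta [ 0.09976229 -0.01572673 -0.00415197] rows@40mm 2.526989675481589
```

View pics/w14f.png

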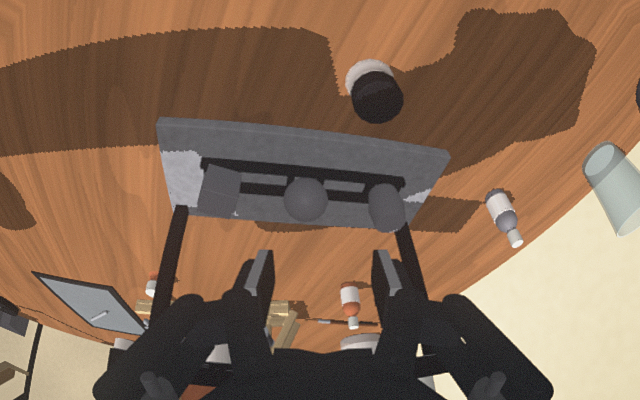

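View pics/s14.png

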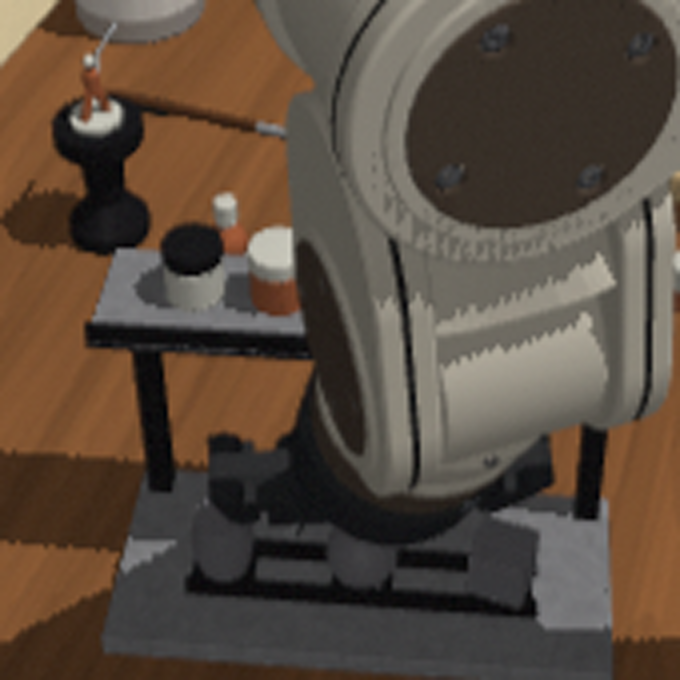

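Request:
arm_command:
  motion:
    - {"x": 0.012,"y": -0.004,"z": -0.002,"roll": -0.02,"fingers": 0.6}
    - {"x": 0.018,"y": -0.005,"z": -0.002,"roll": -0.02,"fingers": 0.6}
    - {"x": 0.018,"y": -0.005,"z": -0.002,"roll": -0.02,"fingers": 0.6}
    - {"x": 0.012,"y": -0.003,"z": 0,"roll": -0.02,"fingers": 0.6}
    - {"x": 0,"y": 0,"z": 0,"roll": 0,"fingers": 0.6}

```text
clock: 17.12
eef_pos: [0.5412, 0.1912, 0.0761]
tool_rot: [0.277, 0.419, -0.424, 0.754]
ft_force: [0.3, 0.7, -0.3]
grip_width: 0.0512
```

```bash
python3 g.py;  python3 wb.py w15
python3 - <<'E'
from w import *
_,p,M=tool(); wp(tuple(BALL+.006*M[:,0]))
E
```

```text
t 17.12 p [0.5412 0.1912 0.0761] x [ 0.2894 -0.4078 -0.866 ] y [0.8712 0.4869 0.0618] z [ 0.3965 -0.7724  0.4962]
j [ 0.6072  0.5011 -0.157   0.9069 -0.5236  1.6833] F [ 0.2709  0.7133 -0.2734] T [ 0.3783  0.2994 -0.0578] w 0.051204642329265825
grasp in cat 0.09205372629878192 0.3480021166748709 0.09252414728019298 r 0.09940799844377045 a 2.7545233729127823 yaw 29.20146749366144
(np.float64(0.5010930417706331), np.float64(0.22866832549000599), np.float64(0.1659010082101855)) delta [-0.1046735  -0.01119531 -0.00025139] rows@40mm 2.631769834010722
(np.float64(306.4128696736765), np.float64(227.2169816344668))
crop org 246 177
(np.float64(0.5462464836231442), np.float64(0.16506000799227155), np.float64(0.03080420997765399)) delta [ 0.05251867 -0.01247634 -0.00039094] rows@40mm 1.3495420838926482
```

View pics/w15f.png

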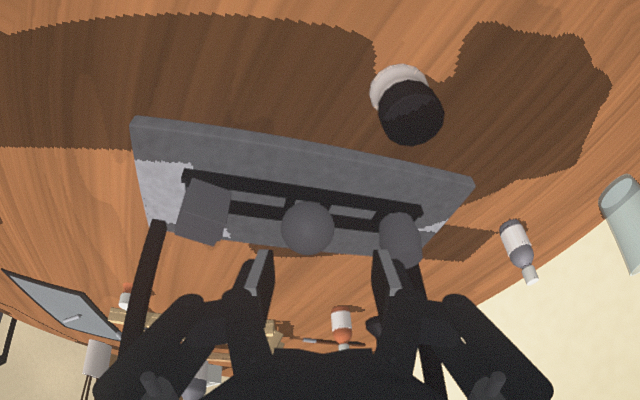

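Request:
arm_command:
  motion:
    - {"x": 0.003,"y": -0.007,"z": 0,"roll": 0,"fingers": 0.6}
    - {"x": 0.006,"y": -0.007,"z": 0,"roll": 0,"fingers": 0.6}
    - {"x": 0.006,"y": -0.002,"z": 0,"roll": 0,"fingers": 0.6}
    - {"x": 0,"y": 0,"z": 0,"roll": 0,"fingers": 0.6}

```text
clock: 17.5
eef_pos: [0.5347, 0.1816, 0.0679]
tool_rot: [0.282, 0.416, -0.421, 0.755]
ft_force: [-0.0, 1.0, 0.3]
grip_width: 0.0513
```

```bash
python3 g.py;  python3 wb.py w16
python3 - <<'E'
from w import *
_,p,M=tool(); wp(tuple(BALL+.006*M[:,0]))
E
```

```text
t 17.5 p [0.5347 0.1816 0.0679] x [ 0.2996 -0.4008 -0.8658] y [0.8698 0.4876 0.0753] z [ 0.392  -0.7757  0.4947]
j [ 0.5995  0.4845 -0.2126  0.8492 -0.5235  1.6728] F [-0.0097  1.0246  0.3291] T [ 0.3465  0.2926 -0.0289] w 0.051286212813769064
grasp in cat 0.08179304881796902 0.34203684126992506 0.08438692099715658 r 0.08691198974037924 a 2.796671208391265 yaw 29.27208280903253
(np.float64(0.4995642286834249), np.float64(0.22761538232778405), np.float64(0.16587269637521515)) delta [-0.1137451  -0.00073732 -0.00099205] rows@40mm 2.8437954095090783
(np.float64(322.1492237806117), np.float64(231.95276067764547))
crop org 262 181
(np.float64(0.5462997365733809), np.float64(0.16509661367143058), np.float64(0.030805321721022523)) delta [ 0.04263971 -0.00113427 -0.00109122] rows@40mm 1.0667187542269412
```

View pics/w16.png

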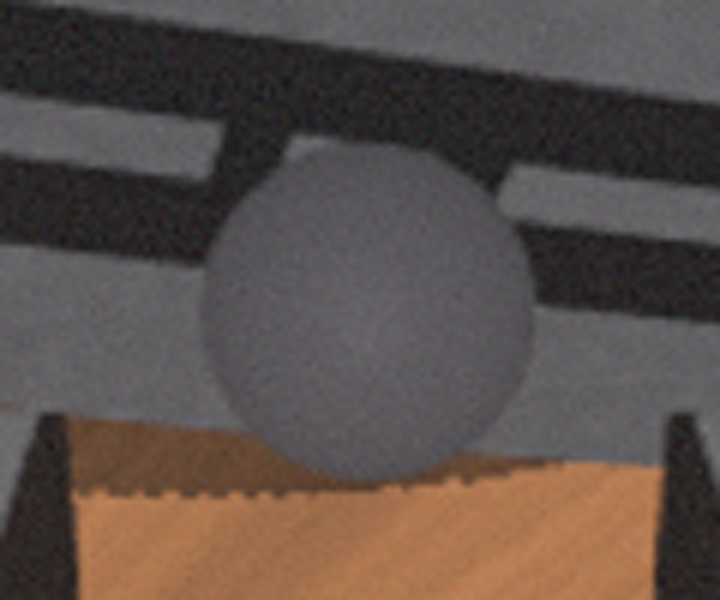

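Request:
arm_command:
  motion:
    - {"x": 0.008,"y": -0.001,"z": 0,"roll": 0,"fingers": 0.6}
    - {"x": 0.012,"y": -0.002,"z": 0,"roll": -0.01,"fingers": 0.6}
    - {"x": 0.012,"y": -0.002,"z": 0,"roll": -0.01,"fingers": 0.6}
    - {"x": 0.006,"y": -0.001,"z": 0,"roll": 0,"fingers": 0.6}
    - {"x": 0,"y": 0,"z": 0,"roll": 0,"fingers": 0.6}

```text
clock: 17.97
eef_pos: [0.5431, 0.164, 0.0342]
tool_rot: [0.276, 0.42, -0.415, 0.759]
ft_force: [0.2, -0.5, -0.0]
grip_width: 0.0511
```

```bash
python3 g.py;  python3 wb.py w17
python3 - <<'E'
from w import *
_,p,M=tool(); wp(tuple(BALL+.006*M[:,0]))
c=camera("side");crop(c["frame"],230,180,400,350,4,"s17")
E
```

```text
t 17.97 p [0.5431 0.164  0.0342] x [ 0.3035 -0.3982 -0.8657] y [0.8609 0.5039 0.07  ] z [ 0.4084 -0.7665  0.4957]
j [ 0.5633  0.5204 -0.2627  0.737  -0.5221  1.6097] F [ 0.2409 -0.4748 -0.0209] T [0.3644 0.2948 0.0265] w 0.0510846249941908
grasp in cat 0.0819073726077844 0.3225071981277113 0.050690681551503004 r 0.08202065540460517 a -3.089029022370723 yaw 30.34319809304866
(np.float64(0.49898175284777707), np.float64(0.22722905810758956), np.float64(0.16584809892243066)) delta [-0.15248632  0.00304922 -0.00122835] rows@40mm 3.8130436591811323
(np.float64(329.27835300869015), np.float64(262.56330038648883))
crop org 269 212
(np.float64(0.5463214418776654), np.float64(0.16511116811154217), np.float64(0.030806173694185222)) delta [ 0.00388379  0.00289881 -0.00126535] rows@40mm 0.12521979952811402
```

View pics/w17.png

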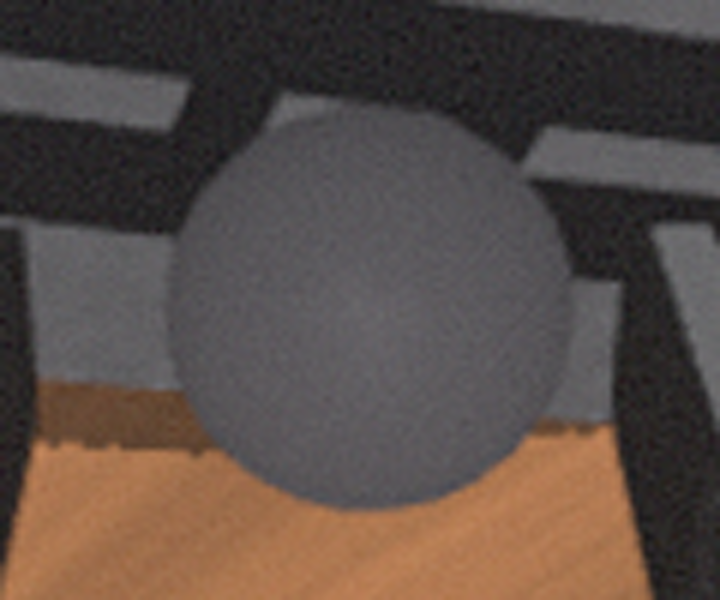

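View pics/s17.png

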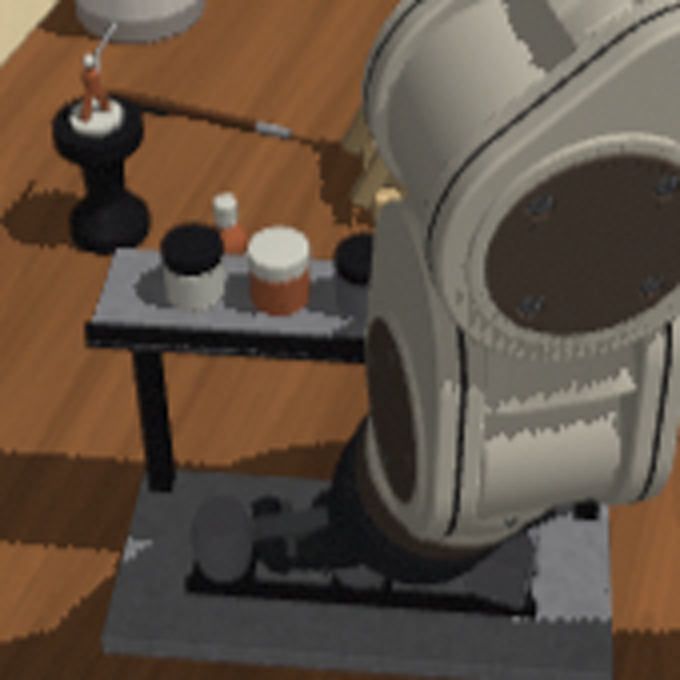

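Request:
arm_command:
  motion:
    - {"x": 0.003,"y": 0.004,"z": -0.001,"roll": 0,"fingers": 0.6}
    - {"x": 0,"y": 0,"z": 0,"roll": 0,"fingers": 0.6}

```text
clock: 18.23
eef_pos: [0.5485, 0.1671, 0.0331]
tool_rot: [0.277, 0.419, -0.414, 0.759]
ft_force: [-1.1, 1.0, 0.7]
grip_width: 0.0511
```

```bash
python3 g.py;  python3 wb.py w18
```

```text
t 18.23 p [0.5485 0.1671 0.0331] x [ 0.3059 -0.3966 -0.8655] y [0.8605 0.5043 0.0731] z [ 0.4075 -0.7671  0.4955]
j [ 0.563   0.5296 -0.2498  0.7371 -0.5221  1.6086] F [-1.1391  0.9713  0.7089] T [ 0.3595  0.2244 -0.046 ] w 0.051096436147278164
grasp in cat 0.08799827991868457 0.3230617860206817 0.04952349681569808 r 0.08816852814794422 a -3.079438606571422 yaw 30.372579285902496
(np.float64(0.4986105905633772), np.float64(0.22699278341228976), np.float64(0.16582592508207436)) delta [-0.15387899 -0.00301507 -0.00043566] rows@40mm 3.8477285912651613
(np.float64(317.6563899991681), np.float64(265.26586400543124))
crop org 257 215
```

View pics/w18.png

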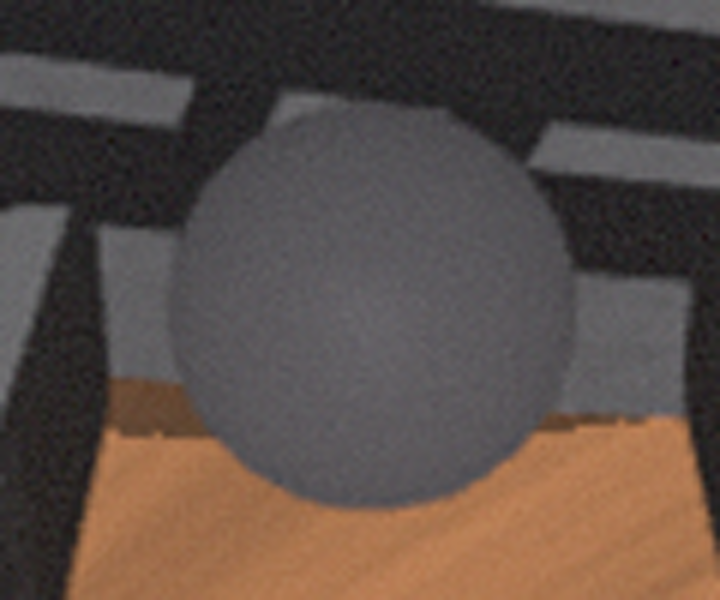

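Request:
arm_command:
  motion:
    - {"x": 0.003,"y": -0.0025,"z": -0.001,"roll": 0,"fingers": 0.6}
    - {"x": 0,"y": 0,"z": 0,"roll": 0,"fingers": 0.5}
    - {"x": 0,"y": 0,"z": 0,"roll": 0,"fingers": 0.47}

```text
clock: 18.53
eef_pos: [0.5472, 0.1663, 0.0306]
tool_rot: [0.277, 0.419, -0.413, 0.76]
ft_force: [0.4, -0.6, -0.8]
grip_width: 0.0403
```

```bash
python3 g.py;  python3 wb.py w19
```

```text
t 18.53 p [0.5472 0.1663 0.0306] x [ 0.3077 -0.3956 -0.8654] y [0.8599 0.5049 0.075 ] z [ 0.4072 -0.7672  0.4955]
j [ 0.5628  0.5297 -0.2587  0.7257 -0.5221  1.6075] F [ 0.3682 -0.5789 -0.7825] T [0.3881 0.3496 0.0758] w 0.040294078240379186
grasp in cat 0.08647168746459927 0.32278223472745793 0.04703139335573734 r 0.0868380758931606 a -3.0496994074975294 yaw 30.416791466002103
(np.float64(0.4983505924405074), np.float64(0.22683502936676755), np.float64(0.1658059569971759)) delta [-0.15600919 -0.00131752  0.00062414] rows@40mm 3.9004001132535846
(np.float64(320.8434401507056), np.float64(269.1031974217465))
crop org 260 219
```

View pics/w19.png

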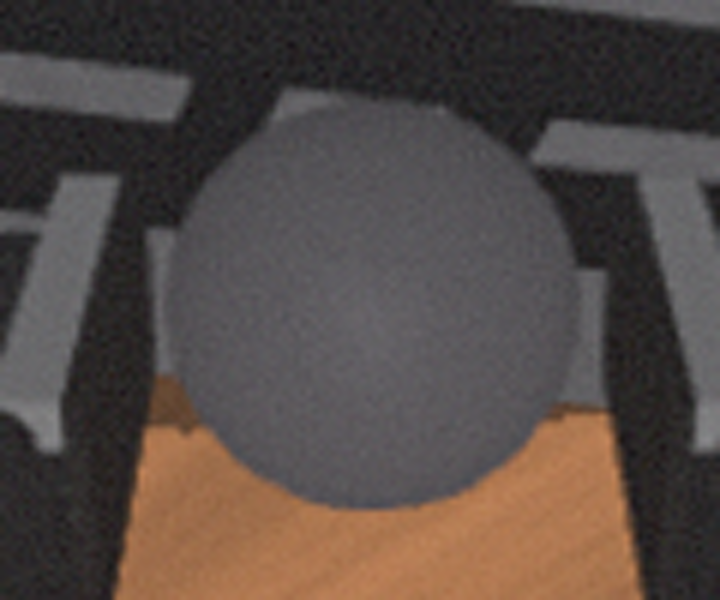

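Request:
arm_command:
  motion:
    - {"x": 0,"y": -0.0005,"z": 0,"roll": 0,"fingers": 0.2}
    - {"x": 0,"y": 0,"z": 0,"roll": 0,"fingers": 0.2}
    - {"x": 0,"y": 0,"z": 0,"roll": 0,"fingers": 0.2}
    - {"x": 0,"y": 0,"z": 0,"roll": 0,"fingers": 0.2}

```text
clock: 18.92
eef_pos: [0.5467, 0.1663, 0.031]
tool_rot: [0.277, 0.419, -0.413, 0.76]
ft_force: [0.4, 0.6, -0.2]
grip_width: 0.0329
```

```bash
python3 g.py;  python3 wb.py w20
```

```text
t 18.92 p [0.5467 0.1663 0.031 ] x [ 0.3083 -0.3952 -0.8653] y [0.8597 0.5052 0.0755] z [ 0.4074 -0.7672  0.4955]
j [ 0.5633  0.528  -0.2603  0.7253 -0.5222  1.6076] F [ 0.3649  0.5874 -0.1856] T [ 0.3692  0.3125 -0.0365] w 0.03292420495685565
grasp in cat 0.08598757853025936 0.32298693973526404 0.047479390044759415 r 0.08631583421132176 a -3.05435306334869 yaw 30.442620620070738
(np.float64(0.4982623401565042), np.float64(0.22678412800545136), np.float64(0.16579780806635544)) delta [-0.15546843 -0.00089864  0.00060053] rows@40mm 3.8868045614391575
(np.float64(321.72108312857193), np.float64(268.53496323658214))
crop org 261 218
```

View pics/w20.png

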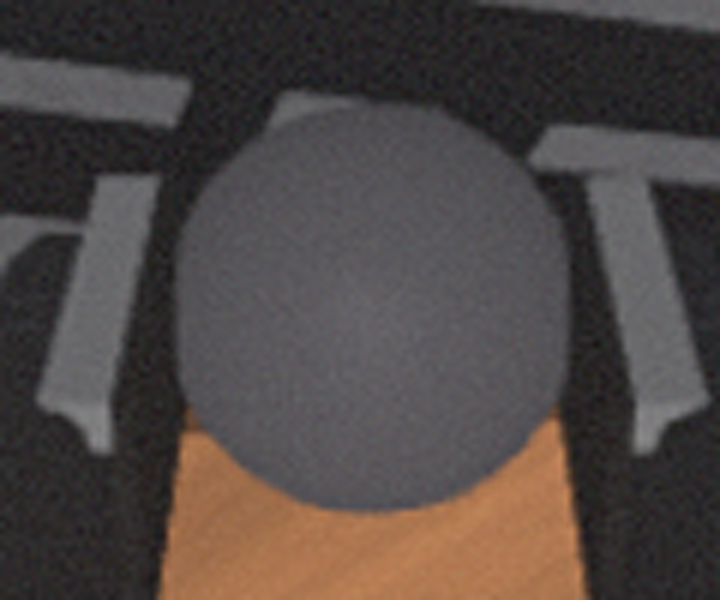

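Request:
arm_command:
  motion:
    - {"x": -0.005,"y": 0,"z": 0,"roll": 0,"fingers": 0}
    - {"x": -0.01,"y": 0,"z": 0,"roll": 0,"fingers": 0}
    - {"x": -0.02,"y": 0,"z": 0,"roll": 0,"fingers": 0}
    - {"x": -0.02,"y": 0,"z": 0,"roll": 0,"fingers": 0}

```text
clock: 19.3
eef_pos: [0.5265, 0.1852, 0.0761]
tool_rot: [0.274, 0.42, -0.417, 0.758]
ft_force: [0.5, 0.0, 0.3]
grip_width: 0.0327
```

```bash
python3 g.py;  python3 wb.py w21
```

```text
t 19.3 p [0.5265 0.1852 0.0761] x [ 0.2995 -0.4007 -0.8659] y [0.8622 0.5024 0.0657] z [ 0.4086 -0.7662  0.4959]
j [ 0.6137  0.4678 -0.2148  0.872  -0.5237  1.67  ] F [0.5239 0.0371 0.2598] T [ 0.4692  0.3178 -0.0214] w 0.03272395334924988
grasp in cat 0.07592895880216076 0.3487584559343806 0.0925834478640974 r 0.08472143966041626 a 2.6819677086019564 yaw 30.227917999787408
(np.float64(0.49957928881093544), np.float64(0.22761124207492672), np.float64(0.16587982246091273)) delta [-0.10276129  0.00397616  0.00102667] rows@40mm 2.571082682100924
(np.float64(329.16915047635206), np.float64(227.80210708835185))
crop org 269 177
```

View pics/w21f.png

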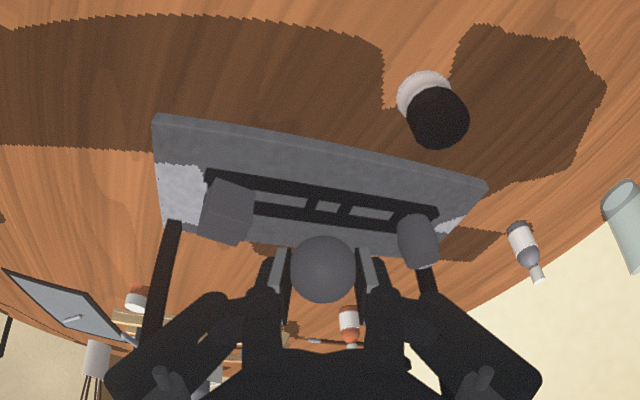

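Run:
```python
from w import *
_,p,M=tool(); wp(tuple(p-.14*M[:,0]),(.47,.2,.36),(.48,-.05,.37),(.30,-.40,.36))
```

```text
(np.float64(0.48504214269356866), np.float64(0.2433179352965656), np.float64(0.2009060769989302)) delta [-1.40000000e-01 -3.00224421e-18  1.40754328e-17] rows@40mm 3.500000000000001
(0.47, 0.2, 0.36) delta [-0.12509654 -0.023489    0.10589008] rows@40mm 4.139262155795512
(0.48, -0.05, 0.37) delta [ 0.09375639 -0.11663263  0.20076496] rows@40mm 6.259992012774457
(0.3, -0.4, 0.36) delta [ 0.09307137 -0.33200282  0.19003117] rows@40mm 9.842509842514763
```

Request:
arm_command:
  motion:
    - {"x": -0.025,"y": 0,"z": 0,"roll": 0,"fingers": 0}
    - {"x": -0.03,"y": 0,"z": 0,"roll": 0,"fingers": 0}
    - {"x": -0.03,"y": 0,"z": 0,"roll": 0,"fingers": 0}
    - {"x": -0.03,"y": 0,"z": 0,"roll": 0,"fingers": 0}
    - {"x": -0.03,"y": 0,"z": 0,"roll": 0,"fingers": 0}
    - {"x": -0.03,"y": -0.004,"z": 0.02,"roll": 0,"fingers": 0}
    - {"x": -0.03,"y": -0.004,"z": 0.024,"roll": 0,"fingers": 0}
    - {"x": -0.03,"y": -0.004,"z": 0.024,"roll": 0,"fingers": 0}
    - {"x": -0.02,"y": -0.004,"z": 0.024,"roll": 0,"fingers": 0}

```text
clock: 20.1
eef_pos: [0.4681, 0.2129, 0.3488]
tool_rot: [0.27, 0.424, -0.416, 0.758]
ft_force: [1.0, 0.2, -0.8]
grip_width: 0.033
```

```bash
python3 g.py;  python3 - <<'E'
from w import *
_,p,M=tool(); wp((.48,-.05,.37),(.30,-.40,.36))
c=camera("wrist");cv2.imwrite("pics/w22.png",c["frame"][:,:,::-1])
E
```

```text
t 20.1 p [0.4681 0.2129 0.3488] x [ 0.2955 -0.402  -0.8667] y [0.8589 0.5089 0.0568] z [ 0.4182 -0.7612  0.4956]
j [ 0.7244  0.244   0.2075  1.5862 -0.52    1.7892] F [ 0.9605  0.1867 -0.7759] T [0.4259 0.2557 0.011 ] w 0.033007493197110785
grasp in cat 0.03488830240956151 0.39854982865303307 0.3652416342618824 r 0.31219715769767126 a 1.6827811042365717 yaw 30.646589937879128
(0.48, -0.05, 0.37) delta [ 0.09077699 -0.12239256  0.21557994] rows@40mm 6.59995787220544
(0.3, -0.4, 0.36) delta [ 0.09616682 -0.33329821  0.18618337] rows@40mm 9.842509842514763
```

View pics/w22.png

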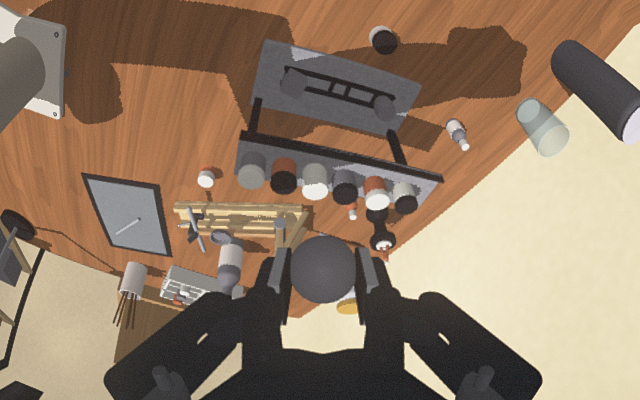

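Request:
arm_command:
  motion:
    - {"x": 0.012,"y": -0.017,"z": 0.03,"roll": 0,"fingers": 0}
    - {"x": 0.013,"y": -0.018,"z": 0.033,"roll": 0,"fingers": 0}
    - {"x": 0.013,"y": -0.018,"z": 0.033,"roll": 0,"fingers": 0}
    - {"x": 0.013,"y": -0.018,"z": 0.033,"roll": 0,"fingers": 0}
    - {"x": 0.013,"y": -0.018,"z": 0.033,"roll": 0,"fingers": 0}
    - {"x": 0.013,"y": -0.018,"z": 0.033,"roll": 0,"fingers": 0}
    - {"x": 0.01,"y": -0.033,"z": 0.019,"roll": 0,"fingers": 0}
    - {"x": 0.01,"y": -0.033,"z": 0.019,"roll": 0,"fingers": 0}
    - {"x": 0.01,"y": -0.033,"z": 0.019,"roll": 0,"fingers": 0}
    - {"x": 0.01,"y": -0.033,"z": 0.019,"roll": 0,"fingers": 0}
    - {"x": 0.01,"y": -0.033,"z": 0.019,"roll": 0,"fingers": 0}
    - {"x": 0.01,"y": -0.033,"z": 0.019,"roll": 0,"fingers": 0}
    - {"x": 0.01,"y": -0.033,"z": 0.019,"roll": 0,"fingers": 0}

```text
clock: 21.23
eef_pos: [0.3617, -0.282, 0.3666]
tool_rot: [0.272, 0.418, -0.406, 0.766]
ft_force: [1.4, -0.7, -0.6]
grip_width: 0.0327
```

```bash
python3 g.py;  python3 - <<'E'
from w import *
_,p,M=tool(); wp((.30,-.40,.36),(.18,-.24,.36))
E
```

```text
t 21.23 p [ 0.3617 -0.282   0.3666] x [ 0.3212 -0.3944 -0.861 ] y [0.8492 0.5223 0.0776] z [ 0.4191 -0.7561  0.5027]
j [-0.5508 -0.2684 -0.2885  1.0419 -0.1687  0.4456] F [ 1.3631 -0.7139 -0.5596] T [0.321  0.2559 0.0278] w 0.03274561275914235
grasp in cat -0.2719149980602411 -0.004384424987824168 0.3829760978815352 r 0.42603531186006083 a 0.8785796601540508 yaw 31.593161028505822
(0.3, -0.4, 0.36) delta [ 0.03240543 -0.1145588   0.06001311] rows@40mm 3.333110807662766
(0.18, -0.24, 0.36) delta [-0.10165409 -0.01833781 -0.17126053] rows@40mm 5.000000000000002
```

Request:
arm_command:
  motion:
    - {"x": 0.008,"y": -0.03,"z": 0.015,"roll": 0,"fingers": 0}
    - {"x": 0.008,"y": -0.03,"z": 0.015,"roll": 0,"fingers": 0}
    - {"x": -0.02,"y": -0.005,"z": -0.034,"roll": 0,"fingers": 0}
    - {"x": -0.02,"y": -0.005,"z": -0.034,"roll": 0,"fingers": 0}
    - {"x": -0.02,"y": -0.005,"z": -0.034,"roll": 0,"fingers": 0}

```text
clock: 21.65
eef_pos: [0.2443, -0.2632, 0.3544]
tool_rot: [0.279, 0.419, -0.418, 0.756]
ft_force: [0.3, 1.3, 1.4]
grip_width: 0.0326
```

```bash
python3 g.py;  python3 - <<'E'
from w import *
_,p,M=tool(); wp((.18,-.24,.36))
E
```

```text
t 21.65 p [ 0.2443 -0.2632  0.3544] x [ 0.2985 -0.3988 -0.8671] y [0.8661 0.4948 0.0706] z [ 0.4009 -0.7721  0.4931]
j [-0.7463 -0.4871 -0.4328  1.1109 -0.0903  0.3003] F [0.3092 1.2759 1.4246] T [ 0.4503  0.2863 -0.0049] w 0.03264736669521493
grasp in cat -0.36982444594936287 0.062340979993832826 0.3708908731729693 r 0.48637142656177307 a 0.7069067458563316 yaw 29.73998013470416
(0.18, -0.24, 0.36) delta [-0.03329385 -0.04383763 -0.04095049] rows@40mm 1.7152188651707012
```

Request:
arm_command:
  motion:
    - {"x": -0.018,"y": -0.008,"z": -0.034,"roll": 0,"fingers": 0}
    - {"x": -0.018,"y": -0.008,"z": -0.034,"roll": 0,"fingers": 0}

```text
clock: 21.82
eef_pos: [0.1889, -0.203, 0.3487]
tool_rot: [0.28, 0.42, -0.42, 0.754]
ft_force: [0.5, 1.4, 1.0]
grip_width: 0.0327
```

```bash
python3 g.py;  python3 - <<'E'
from w import *
for n in ["side","top"]:
    c=camera(n);cv2.imwrite(f"pics/{n}23.png",c["frame"][:,:,::-1])
E
```

```text
t 21.82 p [ 0.1889 -0.203   0.3487] x [ 0.2936 -0.3985 -0.8689] y [0.8693 0.4894 0.0692] z [ 0.3976 -0.7757  0.4901]
j [-0.6878 -0.6655 -0.4999  1.2319 -0.1219  0.357 ] F [0.4998 1.3799 0.9613] T [0.4609 0.2312 0.0426] w 0.03269528691089764
grasp in cat -0.3943618517386139 0.14034178777508163 0.36520093559509303 r 0.5017428530141506 a 0.6665102179352139 yaw 29.379461534751517
```

View pics/side23.png

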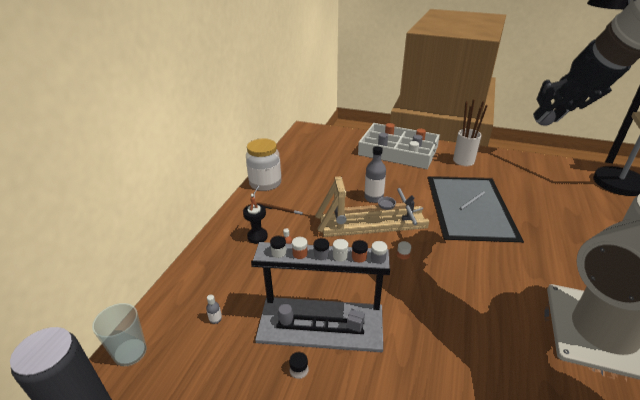

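View pics/top23.png

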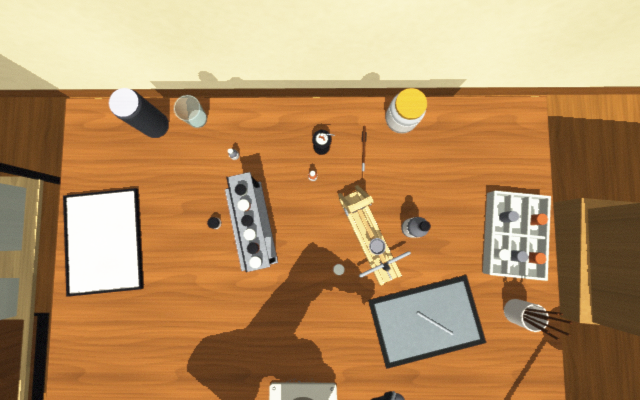

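```bash
cat > kin.py <<'E'
import numpy as np
from scipy.optimize import least_squares
D=[([.2414,.0037,1.3352],.4993,.2304),([.2262,.1615,1.5175],.4971,.2992),([.2488,.1997,1.5212],.513,.3027),([.943,1.272,1.897],.7685,.2601),([.3416,.1057,1.318],np.hypot(.5419,.1176),.217),
([.3387,.304,1.5369],np.hypot(.5406,.1256),.2955),([.7086,.8986,1.7754],np.hypot(.1827,.6739),.2927),([.981,1.2723,1.7914],np.hypot(.2032,.7855),.2318),([.9361,1.2748,1.6929],np.hypot(.2033,.8262),.276),([.7996,1.2744,1.5647],np.hypot(.1962,.8634),.4123),([.3371,.0894,1.3007],np.hypot(.5407,.1189),.2132)]
def fk(q,P):
    a,b,bo,c,h,r0,co=P; j2,j3,j4=q; t=j2-j3; p=t+j4
    return np.array([r0+a*np.sin(j2)+b*np.cos(t)-bo*np.sin(t)+c*np.cos(p)-co*np.sin(p), h+a*np.cos(j2)-b*np.sin(t)-bo*np.cos(t)-c*np.sin(p)-co*np.cos(p)])
f=lambda P:np.concatenate([fk(q,P)-[r,z] for q,r,z in D]+[1e-3*np.array([P[2],P[6],P[5]])])
s=least_squares(f,[.3,.3,0,.25,.3,0,0]); P=s.x
if __name__=="__main__":
    print(P,np.abs(s.fun).max())
    # min r for pitch down
    for pd in (1.571,1.3,1.05):
        for z in (.2,.3,.4,.5,.6):
            best=min(((fk((j2,j3,pd-j2+j3),P)[0],j2,j3) for j2 in np.linspace(-1.05,1.87,150) for j3 in np.linspace(-1.09,1.28,150) if abs(fk((j2,j3,pd-j2+j3),P)[1]-z)<.006 and -1.99<pd-j2+j3<2.15),default=None)
            mx=max(((fk((j2,j3,pd-j2+j3),P)[0],j2,j3) for j2 in np.linspace(-1.05,1.87,150) for j3 in np.linspace(-1.09,1.28,150) if abs(fk((j2,j3,pd-j2+j3),P)[1]-z)<.006 and -1.99<pd-j2+j3<2.15),default=None)
            print(pd,z,best,mx)
E
python3 kin.py
```

```text
[ 4.93272831e-01  3.92441959e-01 -7.33022031e-03  4.04178969e-01
  2.40841160e-01 -1.13428306e-03 -2.09840916e-04] 0.00015422609230625328
1.571 0.2 (np.float64(-0.05540726868168789), np.float64(-1.05), np.float64(-0.7559731543624162)) (np.float64(0.7993395632906), np.float64(1.0273154362416104), np.float64(1.28))
1.571 0.3 (np.float64(-0.10123243816379804), np.float64(-1.05), np.float64(-0.4855704697986578)) (np.float64(0.7449850923860771), np.float64(0.8901342281879192), np.float64(1.2640939597315433))
1.571 0.4 (np.float64(-0.025508773307324397), np.float64(-0.7952348993288592), np.float64(-0.23107382550335587)) (np.float64(0.6749884763108386), np.float64(0.752953020134228), np.float64(1.2640939597315433))
1.571 0.5 (np.float64(0.10660660873153968), np.float64(-0.46208053691275175), np.float64(0.10295302013422813)) (np.float64(0.5506871855937807), np.float64(0.4785906040268455), np.float64(1.0573154362416106))
1.571 0.6 None None
1.3 0.2 (np.float64(0.05643646052736143), np.float64(-1.05), np.float64(-0.787785234899329)) (np.float64(0.9144382201190414), np.float64(1.046912751677852
[... 1063 characters left out ...]
.05), np.float64(-0.6287248322147652)) (np.float64(0.9779490662389839), np.float64(0.9685234899328858), np.float64(1.28))
1.05 0.4 (np.float64(0.05730560463632049), np.float64(-1.05), np.float64(-0.3106040268456377)) (np.float64(0.9150260035882244), np.float64(0.8313422818791945), np.float64(1.28))
1.05 0.5 (np.float64(-0.046298521192078404), np.float64(-1.0304026845637584), np.float64(0.055234899328858944)) (np.float64(0.8338819668503191), np.float64(0.6745637583892616), np.float64(1.248187919463087))
1.05 0.6 (np.float64(0.034077653152768186), np.float64(-0.7560402684563758), np.float64(0.34154362416107364)) (np.float64(0.7230991628115644), np.float64(0.5177852348993286), np.float64(1.28))
```

Run:
```python
from w import *
_,p,M=tool(); wp((.35,-.1,.42),(.40,.1,.45),(.25,.36,.47))
```

```text
(0.35, -0.1, 0.42) delta [-0.05281844  0.19555215  0.02137187] rows@40mm 5.092101071535959
(0.4, 0.1, 0.45) delta [-0.0911572   0.14397885 -0.11983512] rows@40mm 5.208166663999916
(0.25, 0.36, 0.47) delta [-0.16607482 -0.0006798  -0.25083598] rows@40mm 7.520804478245662
```

Request:
arm_command:
  motion:
    - {"x": -0.006,"y": 0.025,"z": 0.003,"roll": 0,"fingers": 0}
    - {"x": -0.01,"y": 0.038,"z": 0.004,"roll": 0,"fingers": 0}
    - {"x": -0.01,"y": 0.038,"z": 0.004,"roll": 0,"fingers": 0}
    - {"x": -0.01,"y": 0.038,"z": 0.004,"roll": 0,"fingers": 0}
    - {"x": -0.01,"y": 0.038,"z": 0.004,"roll": 0,"fingers": 0}
    - {"x": -0.017,"y": 0.027,"z": -0.023,"roll": 0,"fingers": 0}
    - {"x": -0.017,"y": 0.027,"z": -0.023,"roll": 0,"fingers": 0}
    - {"x": -0.017,"y": 0.027,"z": -0.023,"roll": 0,"fingers": 0}
    - {"x": -0.017,"y": 0.027,"z": -0.023,"roll": 0,"fingers": 0}
    - {"x": -0.017,"y": 0.027,"z": -0.023,"roll": 0,"fingers": 0}
    - {"x": -0.022,"y": 0,"z": -0.033,"roll": 0,"fingers": 0}
    - {"x": -0.022,"y": 0,"z": -0.033,"roll": 0,"fingers": 0}
    - {"x": -0.022,"y": 0,"z": -0.033,"roll": 0,"fingers": 0}

```text
clock: 23.0
eef_pos: [0.3322, 0.1886, 0.4423]
tool_rot: [0.289, 0.401, -0.435, 0.753]
ft_force: [2.2, 0.2, -1.4]
grip_width: 0.0326
```

```bash
python3 g.py;  python3 - <<'E'
from w import *
_,p,M=tool(); wp((.25,.36,.46),(-.12,.36,.46))
E
```

```text
t 23.0 p [0.3322 0.1886 0.4423] x [ 0.3001 -0.4233 -0.8548] y [0.887  0.4536 0.0867] z [ 0.351  -0.7842  0.5116]
j [ 0.9207  0.063   0.2183  1.9059 -0.5179  2.0905] F [ 2.1625  0.1818 -1.4466] T [0.4369 0.2326 0.0578] w 0.0326447192977465
grasp in cat -0.0984459249257574 0.4346550397511821 0.45852582048866186 r 0.4153609128643855 a 1.3315062685037509 yaw 27.085404063764408
(0.25, 0.36, 0.46) delta [-0.11235744  0.00639719 -0.15419709] rows@40mm 4.772437751283267
(-0.12, 0.36, 0.46) delta [-0.11102741 -0.32818049 -0.12988641] rows@40mm 9.250000000000002
```

Run:
```python
from w import *
_,p,M=tool(); d=(np.array((.25,.36,.46))-p)/5
for k in range(5): print((M@R.from_rotvec([-.1*k,0,0]).as_matrix()).T@d)
M=M@R.from_rotvec([-.5,0,0]).as_matrix(); print("then",M.T@np.array([-.37,0,0]),M)
```

```text
[-0.02247149  0.00127944 -0.03083942]
[-0.02247149  0.00435185 -0.03055762]
[-0.02247149  0.00738078 -0.0299705 ]
[-0.02247149  0.01033596 -0.02908392]
[-0.02247149  0.01318787 -0.02790675]
then [-0.11102741 -0.22573461 -0.27132416] [[ 0.30007408  0.61009355  0.73330854]
 [-0.42332596  0.77406068 -0.47077084]
 [-0.85483956 -0.16916241  0.49054399]]
```

Request:
arm_command:
  motion:
    - {"x": -0.022,"y": 0.001,"z": -0.03,"roll": -0.1,"fingers": 0}
    - {"x": -0.022,"y": 0.004,"z": -0.03,"roll": -0.1,"fingers": 0}
    - {"x": -0.022,"y": 0.007,"z": -0.03,"roll": -0.1,"fingers": 0}
    - {"x": -0.022,"y": 0.01,"z": -0.029,"roll": -0.1,"fingers": 0}
    - {"x": -0.022,"y": 0.013,"z": -0.028,"roll": -0.1,"fingers": 0}
    - {"x": -0.012,"y": -0.024,"z": -0.029,"roll": 0,"fingers": 0}
    - {"x": -0.012,"y": -0.024,"z": -0.029,"roll": 0,"fingers": 0}
    - {"x": -0.012,"y": -0.024,"z": -0.029,"roll": 0,"fingers": 0}

```text
clock: 23.67
eef_pos: [0.1282, 0.369, 0.4237]
tool_rot: [0.086, 0.5, -0.31, 0.804]
ft_force: [0.1, -0.3, -0.4]
grip_width: 0.0328
```

```bash
python3 g.py;  python3 - <<'E'
from w import *
_,p,M=tool(); wp((-.12,.36,.46))
print(M.T@np.array([-.42,.906,0]),M.T@np.array([0,0,1]))
E
```

```text
t 23.67 p [0.1282 0.369  0.4237] x [ 0.3073 -0.4123 -0.8577] y [ 0.584   0.7933 -0.1721] z [ 0.7513 -0.448   0.4845]
j [ 1.5003  0.3121  0.4615  2.1466 -0.3422  2.1641] F [ 0.1299 -0.2878 -0.3543] T [ 0.4293  0.3848 -0.0187] w 0.03280103445097161
grasp in cat -0.20688368595288412 0.6844279086225378 0.44001476289994573 r 0.4370780561459852 a 1.0777251101798992 yaw 53.64064619754655
(-0.12, 0.36, 0.46) delta [-0.10365901 -0.15831059 -0.16483879] rows@40mm 6.273917199707397
[-0.5025732   0.47344834 -0.72145884] [-0.85767927 -0.17209445  0.48453046]
```

Request:
arm_command:
  motion:
    - {"x": -0.013,"y": -0.024,"z": -0.029,"roll": 0,"fingers": 0}
    - {"x": -0.013,"y": -0.024,"z": -0.029,"roll": 0,"fingers": 0}
    - {"x": -0.013,"y": -0.024,"z": -0.029,"roll": 0,"fingers": 0}
    - {"x": -0.013,"y": -0.024,"z": -0.029,"roll": 0,"fingers": 0}

```text
clock: 24.0
eef_pos: [-0.0333, 0.3611, 0.3986]
tool_rot: [0.091, 0.505, -0.304, 0.803]
ft_force: [0.6, 1.2, 0.0]
grip_width: 0.0326
```

```bash
python3 g.py;  python3 - <<'E'
from w import *
_,p,M=tool(); wp((-.12,.36,.46))
print(M.T@np.array([-.42,.906,0]),M.T@np.array([0,0,1]))
E
```

```text
t 24.0 p [-0.0333  0.3611  0.3986] x [ 0.3066 -0.3953 -0.8659] y [ 0.5799  0.799  -0.1594] z [ 0.7548 -0.4532  0.4742]
j [ 1.8277  0.3215  0.4091  2.147  -0.1974  2.4638] F [0.5831 1.2347 0.0216] T [0.4851 0.3562 0.0299] w 0.03262243601152912
grasp in cat -0.3565833139806383 0.7455073566444244 0.4150723842647778 r 0.5067581096731816 a 0.7902666696079573 yaw 54.028732109555094
(-0.12, 0.36, 0.46) delta [-0.07927127 -0.06095033 -0.03580032] rows@40mm 2.6552472764774544
[-0.48693755  0.4803131  -0.72761745] [-0.86585838 -0.15943882  0.47420304]
```

Request:
arm_command:
  motion:
    - {"x": -0.04,"y": 0.006,"z": -0.002,"roll": 0,"fingers": 0}
    - {"x": -0.04,"y": 0.006,"z": -0.002,"roll": 0,"fingers": 0}
    - {"x": -0.04,"y": 0.006,"z": -0.002,"roll": 0,"fingers": 0}
    - {"x": -0.04,"y": 0.006,"z": -0.002,"roll": 0,"fingers": 0}

```text
clock: 24.33
eef_pos: [-0.0597, 0.4101, 0.4126]
tool_rot: [0.115, 0.532, -0.265, 0.796]
ft_force: [1.1, 0.1, 0.9]
grip_width: 0.0327
```

```bash
python3 g.py;  python3 - <<'E'
from w import *
_,p,M=tool(); 
print(M.T@np.array([-.42,.906,0]),M.T@np.array([0,0,1]))
E
```

```text
t 24.33 p [-0.0597  0.4101  0.4126] x [ 0.2922 -0.2999 -0.9081] y [ 0.5442  0.833  -0.1   ] z [ 0.7864 -0.4649  0.4066]
j [ 1.8588  0.3693  0.5581  2.147  -0.1963  2.4546] F [1.0901 0.1461 0.8612] T [ 0.3498  0.2987 -0.0172] w 0.032659248540193184
grasp in cat -0.36025244332053624 0.7992947899375396 0.42983111990348777 r 0.5198847866273055 a 0.8052282430343635 yaw 56.84578953262593
[-0.39446429  0.52615866 -0.75152577] [-0.90809998 -0.09999484  0.40663923]
```

Request:
arm_command:
  motion:
    - {"x": -0.02,"y": -0.017,"z": -0.026,"roll": 0,"fingers": 0}
    - {"x": -0.02,"y": -0.017,"z": -0.026,"roll": 0,"fingers": 0}
    - {"x": -0.02,"y": -0.017,"z": -0.026,"roll": 0,"fingers": 0}
    - {"x": -0.02,"y": -0.017,"z": -0.026,"roll": 0,"fingers": 0}
    - {"x": -0.037,"y": 0.01,"z": -0.01,"roll": 0,"fingers": 0}
    - {"x": -0.037,"y": 0.01,"z": -0.01,"roll": 0,"fingers": 0}
    - {"x": -0.037,"y": 0.01,"z": -0.01,"roll": 0,"fingers": 0}
    - {"x": -0.037,"y": 0.01,"z": -0.01,"roll": 0,"fingers": 0}

```text
clock: 25.0
eef_pos: [-0.2177, 0.4591, 0.415]
tool_rot: [0.156, 0.582, -0.22, 0.767]
ft_force: [-0.1, 0.4, 0.2]
grip_width: 0.0327
```

```bash
python3 g.py;  python3 - <<'E'
from w import *
_,p,M=tool(); 
print(M.T@np.array([-.42,.906,0]),M.T@np.array([0,0,1]))
E
```

```text
t 25.0 p [-0.2177  0.4591  0.415 ] x [ 0.2268 -0.1553 -0.9615] y [ 0.5188  0.8548 -0.0157] z [ 0.8243 -0.4953  0.2744]
j [ 2.0858  0.5049  0.8299  2.1472 -0.1212  2.6444] F [-0.1052  0.3969  0.1848] T [0.1577 0.2551 0.0245] w 0.032739610958207474
grasp in cat -0.48250169870769 0.9076790270798377 0.43328869457901603 r 0.6131151814317621 a 0.6649178680329112 yaw 58.74411317288003
[-0.23592935  0.5565119  -0.79490115] [-0.96148659 -0.01566545  0.27440506]
```

Request:
arm_command:
  motion:
    - {"x": -0.022,"y": -0.019,"z": -0.021,"roll": 0,"fingers": 0}
    - {"x": -0.022,"y": -0.019,"z": -0.021,"roll": 0,"fingers": 0}
    - {"x": -0.022,"y": -0.019,"z": -0.021,"roll": 0,"fingers": 0}
    - {"x": -0.036,"y": 0.011,"z": -0.012,"roll": 0,"fingers": 0}
    - {"x": -0.036,"y": 0.011,"z": -0.012,"roll": 0,"fingers": 0}
    - {"x": -0.036,"y": 0.011,"z": -0.012,"roll": 0,"fingers": 0}

```text
clock: 25.5
eef_pos: [-0.3105, 0.4622, 0.4384]
tool_rot: [0.186, 0.624, -0.187, 0.736]
ft_force: [-0.3, -0.1, -0.3]
grip_width: 0.0328
```

```bash
python3 g.py
python3 - <<'E'
from w import *
c=camera("wrist");cv2.imwrite("pics/w24.png",c["frame"][:,:,::-1])
E
```

```text
t 25.5 p [-0.3105  0.4622  0.4384] x [ 0.1519 -0.0429 -0.9875] y [0.5071 0.8609 0.0406] z [ 0.8484 -0.5069  0.1525]
j [ 2.2145  0.5503  1.0004  2.1473 -0.0959  2.756 ] F [-0.2605 -0.0555 -0.3435] T [ 0.0901  0.1669 -0.0333] w 0.03281168587465496
grasp in cat -0.5648665618293417 0.9472861199486405 0.45712671894447726 r 0.6933831053335177 a 0.6186658741687392 yaw 59.49972596193251
```

View pics/w24.png

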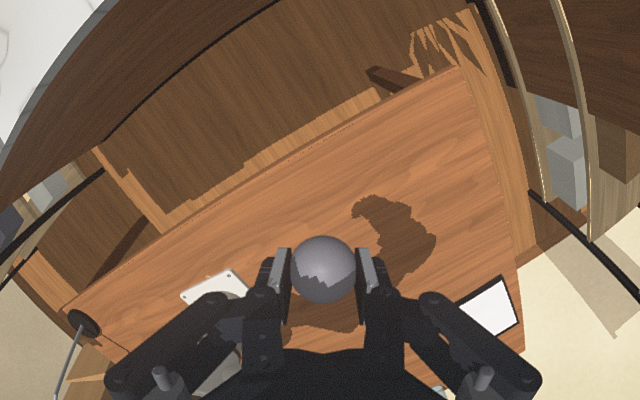

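Request:
arm_command:
  motion:
    - {"x": -0.034,"y": 0.002,"z": -0.02,"roll": -0.04,"fingers": 0}
    - {"x": -0.034,"y": 0.002,"z": -0.02,"roll": -0.04,"fingers": 0}
    - {"x": -0.034,"y": 0.004,"z": -0.02,"roll": -0.04,"fingers": 0}
    - {"x": -0.034,"y": 0.006,"z": -0.02,"roll": 0,"fingers": 0}
    - {"x": -0.034,"y": 0.006,"z": -0.02,"roll": 0,"fingers": 0}

```text
clock: 25.97
eef_pos: [-0.3618, 0.4743, 0.4757]
tool_rot: [0.173, 0.674, -0.112, 0.709]
ft_force: [0.4, 0.2, -0.5]
grip_width: 0.0325
```

```bash
python3 g.py
```

```text
t 25.97 p [-0.3618  0.4743  0.4757] x [ 0.0655  0.075  -0.995 ] y [0.3925 0.9148 0.0948] z [ 0.9174 -0.3968  0.0305]
j [ 2.2725  0.5777  1.1698  2.1478 -0.0986  2.6786] F [ 0.3607  0.2395 -0.5238] T [-0.0422  0.0389  0.0187] w 0.03253352210892477
grasp in cat -0.6056496625756234 0.9772625177006047 0.4945710365151893 r 0.7483543344706466 a 0.6278221068446519 yaw 66.7775442447136
```

Run:
```python
from w import *
wp((-.05,.48,.43),(.33,.33,.40),(.47,-.1,.38))
```

```text
(-0.05, 0.48, 0.43) delta [0.06629443 0.12327189 0.28235714] rows@40mm 7.878628575834251
(0.33, 0.33, 0.4) delta [0.04349522 0.00908886 0.40721684] rows@40mm 10.240849574132021
(0.47, -0.1, 0.38) delta [-0.00318726 -0.34032409  0.2984449 ] rows@40mm 11.316470297756279
```

Request:
arm_command:
  motion:
    - {"x": 0.008,"y": 0.01,"z": 0.025,"roll": 0,"fingers": 0}
    - {"x": 0.008,"y": 0.015,"z": 0.035,"roll": 0,"fingers": 0}
    - {"x": 0.008,"y": 0.015,"z": 0.035,"roll": 0,"fingers": 0}
    - {"x": 0.008,"y": 0.015,"z": 0.035,"roll": 0,"fingers": 0}
    - {"x": 0.008,"y": 0.015,"z": 0.035,"roll": 0,"fingers": 0}
    - {"x": 0.008,"y": 0.015,"z": 0.035,"roll": 0,"fingers": 0}
    - {"x": 0.008,"y": 0.01,"z": 0.037,"roll": 0,"fingers": 0}
    - {"x": 0.005,"y": 0.002,"z": 0.04,"roll": 0,"fingers": 0}
    - {"x": 0.005,"y": 0.001,"z": 0.04,"roll": 0,"fingers": 0}
    - {"x": 0.005,"y": 0.001,"z": 0.04,"roll": 0,"fingers": 0}
    - {"x": 0.005,"y": 0.001,"z": 0.04,"roll": 0,"fingers": 0}
    - {"x": 0.005,"y": 0.001,"z": 0.04,"roll": 0,"fingers": 0}

```text
clock: 26.97
eef_pos: [0.0861, 0.4084, 0.3975]
tool_rot: [0.166, 0.676, -0.109, 0.71]
ft_force: [0.1, 1.2, -0.0]
grip_width: 0.0329
```

```bash
python3 g.py
python3 - <<'E'
from w import *
wp((.33,.33,.40),(.47,-.1,.38))
E
```

```text
t 26.97 p [0.0861 0.4084 0.3975] x [ 0.0621  0.0704 -0.9956] y [0.3791 0.9211 0.0888] z [ 0.9233 -0.3829  0.0305]
j [ 1.3987 -0.0022  0.1486  1.6414 -0.0491  1.7885] F [ 0.0705  1.2026 -0.0379] T [ 0.0162  0.0295 -0.0071] w 0.03291117961399381
grasp in cat -0.22794284793314415 0.727631529179596 0.41639630156446267 r 0.4272765248739328 a 1.0080884387967046 yaw 67.63098039606675
(0.33, 0.33, 0.4) delta [0.00711566 0.0204958  0.25527151] rows@40mm 6.404795659012999
(0.47, -0.1, 0.38) delta [-0.00167713 -0.34477915  0.29329937] rows@40mm 11.316470297756277
```

Request:
arm_command:
  motion:
    - {"x": 0,"y": 0.003,"z": 0.04,"roll": 0,"fingers": 0}
    - {"x": 0,"y": 0.003,"z": 0.04,"roll": 0,"fingers": 0}
    - {"x": 0,"y": 0.003,"z": 0.04,"roll": 0,"fingers": 0}
    - {"x": 0,"y": 0.0,"z": 0.04,"roll": 0,"fingers": 0}
    - {"x": 0,"y": -0.01,"z": 0.038,"roll": 0,"fingers": 0}
    - {"x": 0,"y": -0.028,"z": 0.028,"roll": 0,"fingers": 0}
    - {"x": 0,"y": -0.029,"z": 0.026,"roll": 0,"fingers": 0}
    - {"x": 0,"y": -0.029,"z": 0.026,"roll": 0,"fingers": 0}
    - {"x": 0,"y": -0.029,"z": 0.026,"roll": 0,"fingers": 0}
    - {"x": 0,"y": -0.03,"z": 0.025,"roll": 0,"fingers": 0}
    - {"x": 0,"y": -0.03,"z": 0.025,"roll": 0,"fingers": 0}
    - {"x": 0,"y": -0.03,"z": 0.025,"roll": 0,"fingers": 0}
    - {"x": 0,"y": -0.03,"z": 0.025,"roll": 0,"fingers": 0}

```text
clock: 28.05
eef_pos: [0.3842, 0.0169, 0.3779]
tool_rot: [0.165, 0.677, -0.113, 0.709]
ft_force: [1.4, 0.6, -0.3]
grip_width: 0.0327
```

```bash
python3 g.py
python3 - <<'E'
from w import *
wp((.48,-.1,.38),(.487,-.208,.30))
E
```

```text
t 28.05 p [0.3842 0.0169 0.3779] x [ 0.0587  0.0629 -0.9963] y [0.3828 0.9203 0.0806] z [ 0.922  -0.3861  0.0299]
j [-0.0059 -0.0568  0.0464  1.6155  0.0633  0.3913] F [ 1.3889  0.5814 -0.2914] T [-0.0014  0.0382 -0.0365] w 0.03268197861940404
grasp in cat -0.12388915334686149 0.24677370418585265 0.3967816762930987 r 0.36354262001410875 a 1.2230466765558106 yaw 67.41415172157588
(0.48, -0.1, 0.38) delta [-0.00387434 -0.07076331  0.13349103] rows@40mm 3.7784183366467397
(0.487, -0.208, 0.3) delta [ 0.07332194 -0.10316363  0.04576197] rows@40mm 3.3646136479542497
```

Request:
arm_command:
  motion:
    - {"x": 0,"y": -0.018,"z": 0.033,"roll": -0.1,"fingers": 0}
    - {"x": 0,"y": -0.021,"z": 0.031,"roll": -0.1,"fingers": 0}
    - {"x": 0,"y": -0.0245,"z": 0.029,"roll": -0.1,"fingers": 0}
    - {"x": 0,"y": -0.027,"z": 0.026,"roll": -0.1,"fingers": 0}

```text
clock: 28.38
eef_pos: [0.4783, -0.1104, 0.3743]
tool_rot: [0.017, 0.685, 0.027, 0.727]
ft_force: [0.2, 0.7, 0.7]
grip_width: 0.0328
```

```bash
python3 g.py
python3 - <<'E'
from w import *
wp((.487,-.208,.30))
E
```

```text
t 28.38 p [ 0.4783 -0.1104  0.3743] x [ 0.059   0.0623 -0.9963] y [-0.0156  0.998   0.0615] z [0.9981 0.0119 0.0598]
j [-0.2737  0.1755  0.2872  1.6425  0.076  -0.286 ] F [0.1586 0.7493 0.6676] T [-0.0973  0.0124  0.0518] w 0.032768392501835344
grasp in cat -0.09267821319425083 0.09162171138740574 0.3932383476842901 r 0.3507056187817323 a 1.3033575540784794 yaw 90.89421821701131
(0.487, -0.208, 0.3) delta [ 0.06846059 -0.10214854  0.00305078] rows@40mm 3.075150731765078
```

Request:
arm_command:
  motion:
    - {"x": 0.01,"y": -0.022,"z": 0,"roll": 0,"fingers": 0}
    - {"x": 0.02,"y": -0.026,"z": 0,"roll": 0,"fingers": 0}
    - {"x": 0.02,"y": -0.026,"z": 0,"roll": 0,"fingers": 0}
    - {"x": 0.02,"y": -0.016,"z": 0,"roll": 0,"fingers": 0}
    - {"x": 0.02,"y": -0.005,"z": 0,"roll": 0,"fingers": 0}
    - {"x": 0.02,"y": 0,"z": 0,"roll": 0,"fingers": 0}
    - {"x": 0,"y": 0,"z": 0,"roll": 0,"fingers": 0}

```text
clock: 28.97
eef_pos: [0.49, -0.2137, 0.2445]
tool_rot: [0.021, 0.687, 0.023, 0.726]
ft_force: [-1.1, 1.2, -0.7]
grip_width: 0.0331
```

```bash
cat > d.py <<'E'
from w import *
import sys
_,p,M=tool(); b=p-.0055*M[:,0]; D=cat(-.125,0,.064)
print("ball est",b,"dish",D,"ball in cat",(b-CO)@cx,(b-CO)@cy,b[2])
print("delta to ball 0.082+",float(sys.argv[1]), M.T@(D+[0,0,.018+float(sys.argv[1])]-b))
for n in ["side","top","wrist"]:
    c=camera(n)
    if n=="wrist": c["fish"]=1
    u,v=proj(c,D); print(n,"dish px",u,v)
    if n=="side": crop(c["frame"],320,110,460,240,5.5,sys.argv[2]+"s")
    if n=="top": crop(c["frame"],325,175,435,290,5,sys.argv[2]+"t")
    if n=="wrist": cv2.imwrite(f"pics/{sys.argv[2]}w.png",c["frame"][:,:,::-1])
E
python3 g.py; python3 d.py 0.06 d1
```

```text
t 28.97 p [ 0.49   -0.2137  0.2445] x [ 0.0539  0.0622 -0.9966] y [-0.0056  0.9981  0.0619] z [0.9985 0.0022 0.0542]
j [-0.4564  0.2867  0.0981  1.3611  0.0796 -0.4595] F [-1.1462  1.2091 -0.7234] T [-0.0216  0.1437 -0.0126] w 0.033050797897773855
grasp in cat -0.1258863536768937 -0.006911397199418421 0.26343621472328954 r 0.24350160091924905 a 1.0274728991566031 yaw 90.32197581567512
ball est [ 0.48966097 -0.2140205   0.249982  ] dish [ 0.4868039  -0.20822493  0.064     ] ball in cat -0.12487120841900294 -0.0064602540641407954 0.2499819979130522
delta to ball 0.082+ 0.06 [ 0.107822   -0.00088886 -0.0086885 ]
side dish px 385.48557499102105 204.0616497994483
top dish px 376.83284436685415 246.16701824072908
wrist dish px 317.45451604102516 161.4623915527507
```

View pics/d1s.png

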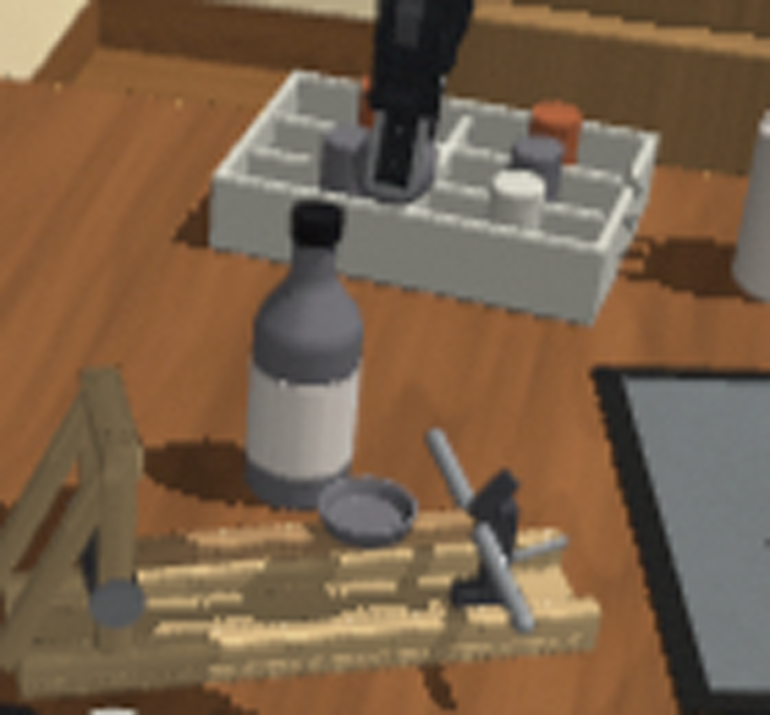

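View pics/d1w.png

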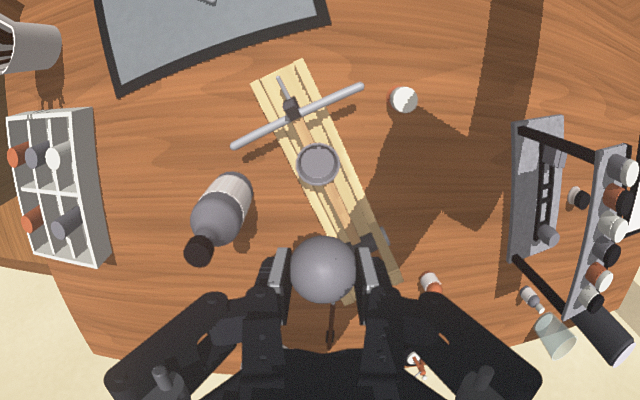

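Run:
```python
from w import *
s=camera("side"); t=camera("top"); w=camera("wrist"); w["fish"]=1
crop(t["frame"],325,175,435,290,5,"d1t"); crop(w["frame"],270,120,370,200,8,"d1wc"); crop(s["frame"],360,185,420,225,12,"d1sc")
```

```text
(no output)
```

View pics/d1wc.png

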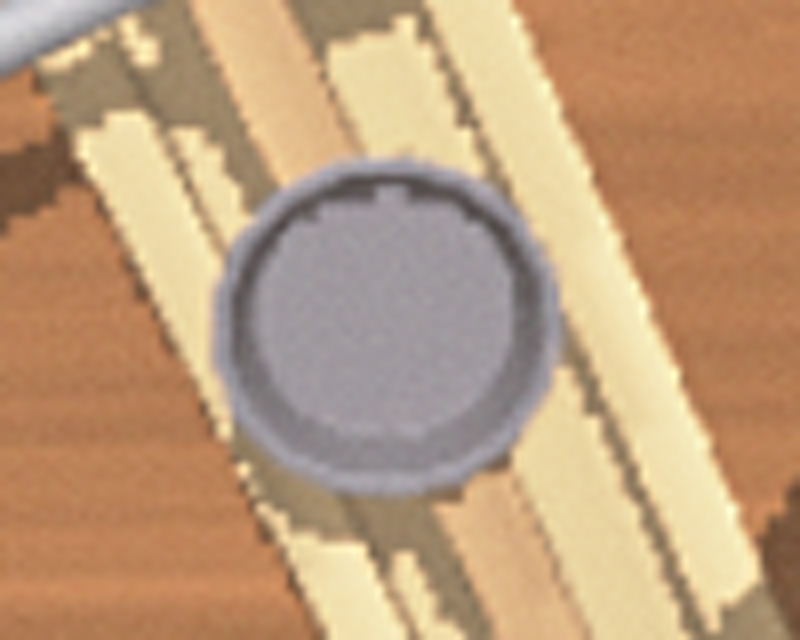

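View pics/d1sc.png

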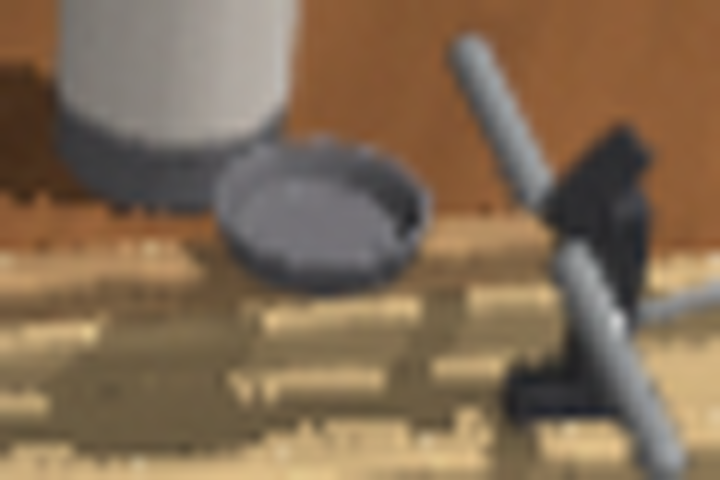

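Run:
```python
from w import *
s=camera("side"); w=camera("wrist"); w["fish"]=1
print(onz(w,318.06,160.3,.073),onz(s,386.4,201.6,.073),tri(ray(w,318.06,160.3),ray(s,386.4,201.6)))
# where held ball is, seen by side: crop d1s (400,165)/5.5
u,v=320+400.5/5.5-.5,110+165.5/5.5-.5
print("ball side ray at .25:",onz(s,u,v,.25)); st()
```

```text
[ 0.48689753 -0.20845264  0.073     ] [ 0.4849861 -0.2072757  0.073    ] (array([ 0.48604271, -0.20837866,  0.07250142]), [np.float64(0.0009587839271107892), np.float64(0.000958783927110742)])
ball side ray at .25: [ 0.48696248 -0.21162177  0.25      ]
t 29.37 p [ 0.4933 -0.2139  0.2518] x [ 0.0653  0.057  -0.9962] y [-0.0086  0.9984  0.0565] z [0.9978 0.0048 0.0657]
j [-0.4543  0.2804  0.108   1.3646  0.0799 -0.4596] F [-1.05    0.2479  0.4472] T [-0.0399  0.0394  0.0051] w 0.03254796553016997
```

```bash
sed -i 's/D=cat(-.125,0,.064)/D=np.array([.4865,-.2083,.064])/' d.py
python3 - <<'E'
from w import *
_,p,M=tool(); b=p-.0055*M[:,0]; print(M.T@(np.array([.4865,-.2083,.122])-b))
E
```

```text
[ 0.13466412 -0.00167529 -0.01527324]
```

Request:
arm_command:
  motion:
    - {"x": 0.015,"y": 0,"z": -0.003,"roll": 0,"fingers": 0}
    - {"x": 0.02,"y": 0,"z": -0.003,"roll": 0,"fingers": 0}
    - {"x": 0.02,"y": 0,"z": -0.003,"roll": 0,"fingers": 0}
    - {"x": 0.02,"y": 0,"z": -0.003,"roll": 0,"fingers": 0}
    - {"x": 0.02,"y": 0,"z": -0.002,"roll": 0,"fingers": 0}
    - {"x": 0.01,"y": 0,"z": 0,"roll": 0,"fingers": 0}
    - {"x": 0,"y": 0,"z": 0,"roll": 0,"fingers": 0}

```text
clock: 29.95
eef_pos: [0.4922, -0.2087, 0.1517]
tool_rot: [0.013, 0.677, 0.021, 0.736]
ft_force: [-0.0, 0.6, -0.5]
grip_width: 0.0325
```

```bash
python3 g.py; python3 d.py 0.015 d2
```

```text
t 29.95 p [ 0.4922 -0.2087  0.1517] x [ 0.083   0.0485 -0.9954] y [-0.0131  0.9988  0.0476] z [0.9965 0.0091 0.0836]
j [-0.4462  0.3144 -0.1125  1.0897  0.0796 -0.4552] F [-0.0275  0.5642 -0.55  ] T [-0.0008  0.1462 -0.0421] w 0.032537761937410356
grasp in cat -0.12216237938693511 -0.0028420153245711827 0.1705788303850196 r 0.16817286633296882 a 0.757713157023444 yaw 90.75413806084599
ball est [ 0.49169988 -0.20894032  0.15714136] dish [ 0.4865 -0.2083  0.064 ] ball in cat -0.12086981976008278 -0.0027247053515658303 0.1571413630648262
delta to ball 0.082+ 0.015 [ 0.05946215 -0.00215206 -0.01020068]
side dish px 385.6062786707187 204.06613757241888
top dish px 376.861306725968 246.27564013461108
wrist dish px 318.2669088568006 188.413383313642
```

View pics/d2s.png

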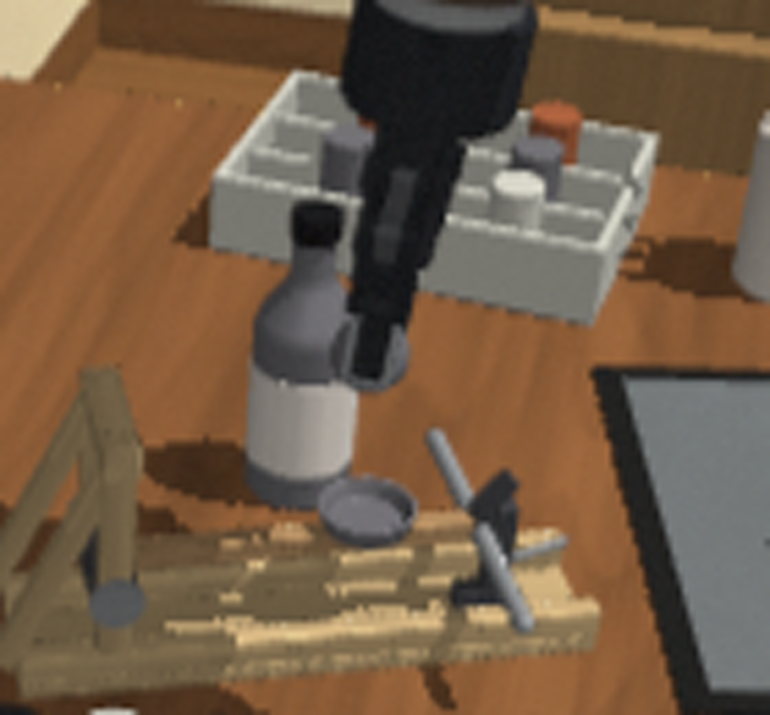

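View pics/d2w.png

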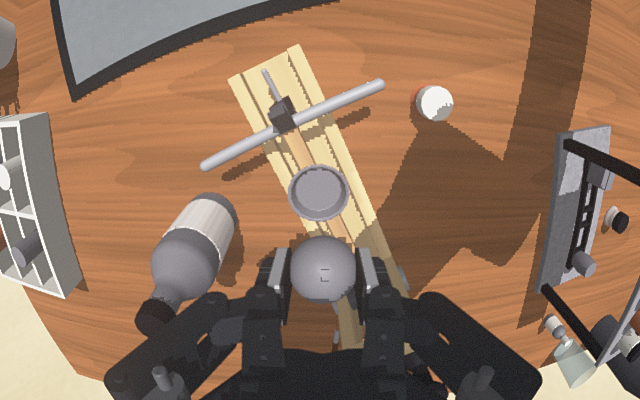

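Request:
arm_command:
  motion:
    - {"x": 0.012,"y": -0.001,"z": -0.005,"roll": 0,"fingers": 0}
    - {"x": 0.014,"y": -0.001,"z": -0.005,"roll": 0,"fingers": 0}
    - {"x": 0.014,"y": -0.001,"z": -0.004,"roll": 0,"fingers": 0}
    - {"x": 0.01,"y": 0,"z": -0.002,"roll": 0,"fingers": 0}
    - {"x": 0,"y": 0,"z": 0,"roll": 0,"fingers": 0}

```text
clock: 30.52
eef_pos: [0.4891, -0.2138, 0.1109]
tool_rot: [0.009, 0.669, 0.018, 0.743]
ft_force: [-0.4, -0.0, 0.0]
grip_width: 0.0326
```

```bash
python3 g.py; python3 d.py 0.015 d3
```

```text
t 30.52 p [ 0.4891 -0.2138  0.1109] x [ 0.1041  0.0382 -0.9938] y [-0.0145  0.9992  0.0369] z [0.9945 0.0105 0.1046]
j [-0.4578  0.3339 -0.2024  0.9578  0.0804 -0.4672] F [-0.3574 -0.0191  0.022 ] T [-0.0514  0.1646  0.0195] w 0.0326108943020695
grasp in cat -0.12741207985555997 -0.005827872522727687 0.12982750707486912 r 0.14775991982997005 a 0.5310195441376979 yaw 90.82907416081969
ball est [ 0.48849695 -0.21400946  0.11641076] dish [ 0.4865 -0.2083  0.064 ] ball in cat -0.12592062099257828 -0.005956486772410163 0.1164107634746205
delta to ball 0.082+ 0.015 [ 0.01930151  0.005017   -0.00395535]
side dish px 385.6062786707187 204.06613757241888
top dish px 376.861306725968 246.27564013461108
wrist dish px 328.72673741637453 213.8394998401578
```

View pics/d3s.png

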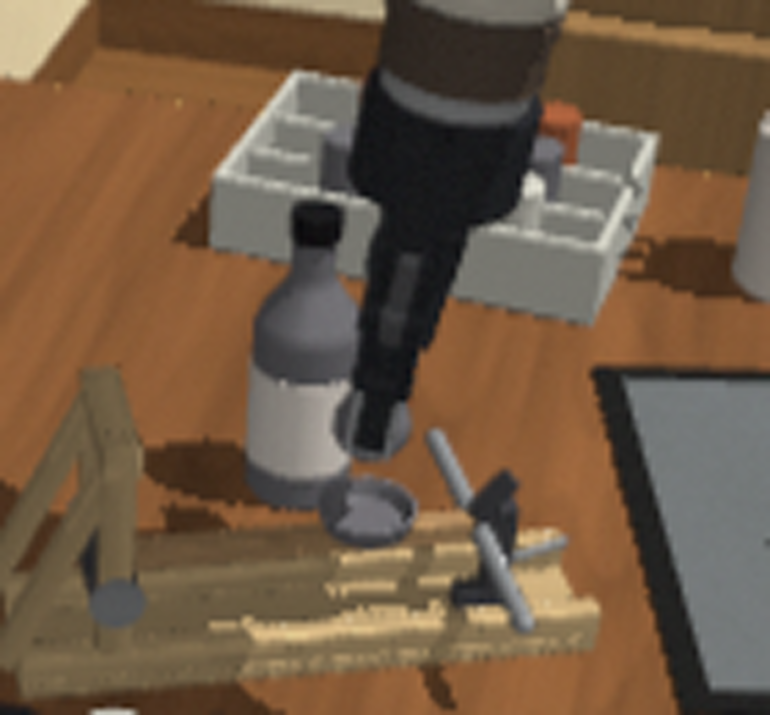

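Request:
arm_command:
  motion:
    - {"x": 0.007,"y": 0.002,"z": -0.002,"roll": 0,"fingers": 0}
    - {"x": 0.007,"y": 0.002,"z": -0.002,"roll": 0,"fingers": 0}
    - {"x": 0.006,"y": 0.001,"z": -0.001,"roll": 0,"fingers": 0}
    - {"x": 0,"y": 0,"z": 0,"roll": 0,"fingers": 0}

```text
clock: 31.0
eef_pos: [0.4904, -0.2095, 0.0947]
tool_rot: [0.007, 0.665, 0.016, 0.746]
ft_force: [-0.4, -0.3, -0.4]
grip_width: 0.0328
```

```bash
python3 g.py; python3 d.py 0.003 d4
```

```text
t 31.0 p [ 0.4904 -0.2095  0.0947] x [ 0.114   0.0337 -0.9929] y [-0.015   0.9994  0.0322] z [0.9934 0.0112 0.1145]
j [-0.4492  0.3423 -0.2394  0.9006  0.08   -0.4588] F [-0.38   -0.325  -0.3695] T [-0.0323  0.1431  0.0142] w 0.032801332026297696
grasp in cat -0.12451639449069939 -0.002314652477551408 0.11354567138051999 r 0.1375933433504663 a 0.4395119465339578 yaw 90.86014178649367
ball est [ 0.48976327 -0.20966102  0.10014146] dish [ 0.4865 -0.2083  0.064 ] ball in cat -0.12292927988850165 -0.0025558397011555107 0.10014145950653572
delta to ball 0.082+ 0.003 [ 0.01470773  0.00092175 -0.00495964]
side dish px 385.6062786707187 204.06613757241888
top dish px 376.861306725968 246.27564013461108
wrist dish px 323.08880913900913 225.81724512187526
```

View pics/d4s.png

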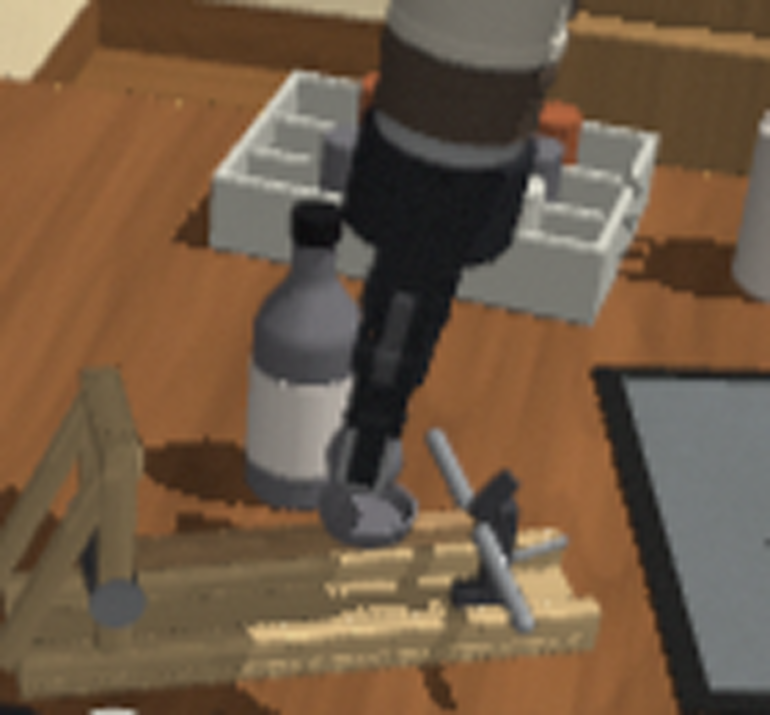

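View pics/d4w.png

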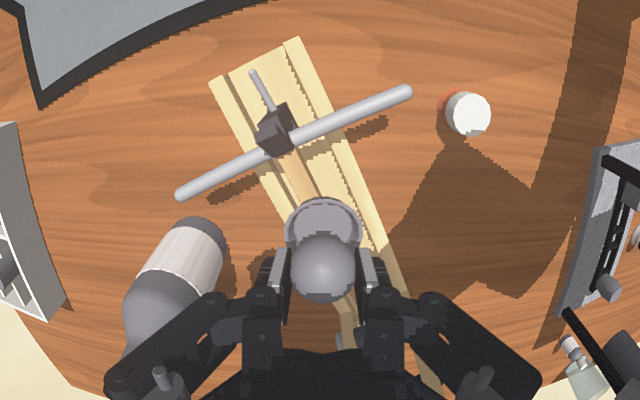

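Request:
arm_command:
  motion:
    - {"x": 0.003,"y": 0.0005,"z": -0.003,"roll": 0,"fingers": 0}
    - {"x": 0.004,"y": 0.0005,"z": -0.003,"roll": 0,"fingers": 0}
    - {"x": 0.003,"y": 0,"z": -0.0005,"roll": 0,"fingers": 0}
    - {"x": 0,"y": 0,"z": 0,"roll": 0,"fingers": 0}

```text
clock: 31.48
eef_pos: [0.4859, -0.209, 0.0848]
tool_rot: [0.007, 0.664, 0.016, 0.747]
ft_force: [-0.2, 0.6, -0.0]
grip_width: 0.0325
```

```bash
python3 g.py; python3 d.py 0.00 d5
```

```text
t 31.48 p [ 0.4859 -0.209   0.0848] x [ 0.1168  0.0322 -0.9926] y [-0.0148  0.9994  0.0306] z [0.993  0.0112 0.1172]
j [-0.4522  0.3441 -0.2672  0.8681  0.08   -0.4616] F [-0.2092  0.5833 -0.0121] T [-0.023   0.1166  0.0041] w 0.032542139197259255
grasp in cat -0.12844562418680255 3.264908856146012e-05 0.10361593717880195 r 0.13733822381445937 a 0.3618306451129573 yaw 90.85126154583743
ball est [ 0.48524597 -0.20922263  0.0902153 ] dish [ 0.4865 -0.2083  0.064 ] ball in cat -0.12683403894592063 -0.0002426188444413203 0.09021530209771599
delta to ball 0.082+ 0.0 [0.00833093 0.00065169 0.00029308]
side dish px 385.6062786707187 204.06613757241888
top dish px 376.861306725968 246.27564013461108
wrist dish px 322.3825735137963 241.42416631790047
```

View pics/d5s.png

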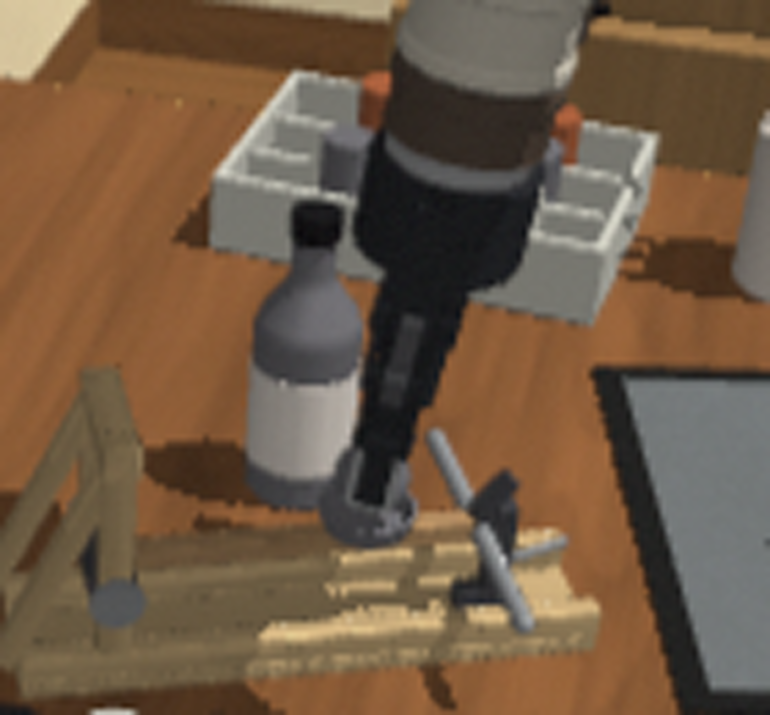

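View pics/d5w.png

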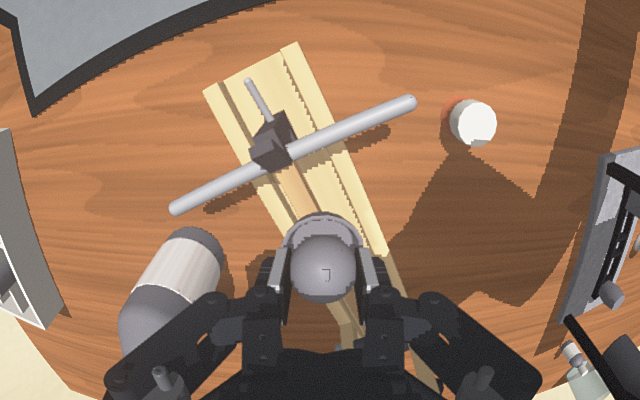

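Request:
arm_command:
  motion:
    - {"x": 0.003,"y": 0.0005,"z": 0,"roll": 0,"fingers": 0}
    - {"x": 0.003,"y": 0,"z": 0,"roll": 0,"fingers": 0}
    - {"x": 0,"y": 0,"z": 0,"roll": 0,"fingers": 0}

```text
clock: 31.88
eef_pos: [0.4879, -0.2089, 0.0796]
tool_rot: [0.006, 0.663, 0.015, 0.748]
ft_force: [-1.3, -0.0, 0.3]
grip_width: 0.0327
```

```bash
python3 g.py; python3 d.py 0.00 d6
```

```text
t 31.88 p [ 0.4879 -0.2089  0.0796] x [ 0.1191  0.0311 -0.9924] y [-0.0149  0.9995  0.0296] z [0.9928 0.0113 0.1195]
j [-0.4502  0.3514 -0.2723  0.8528  0.08   -0.4596] F [-1.2579 -0.0392  0.2825] T [-0.0057  0.1334  0.0344] w 0.032695974572674105
grasp in cat -0.12657977083891317 -0.0006218003186898162 0.0984391095139923 r 0.13382598634420892 a 0.3305824331713874 yaw 90.85533143261912
ball est [ 0.48724556 -0.20903796  0.08504186] dish [ 0.4865 -0.2083  0.064 ] ball in cat -0.12494493660089347 -0.0009236089034362963 0.08504186246124405
delta to ball 0.082+ 0.0 [ 0.00295285  0.00065878 -0.00109548]
side dish px 385.6062786707187 204.06613757241888
top dish px 376.861306725968 246.27564013461108
wrist dish px 322.33485463473954 243.84734158495036
```

View pics/d6w.png

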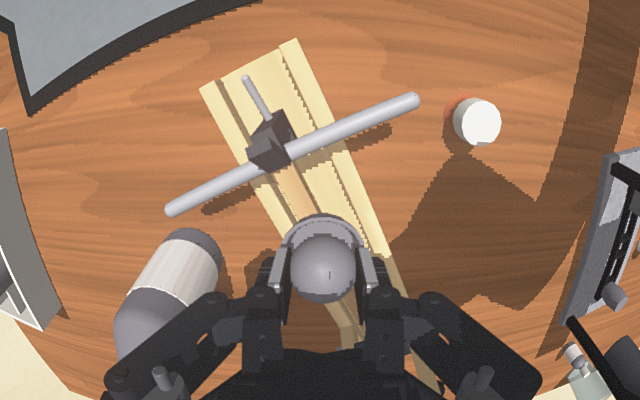

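Request:
arm_command:
  motion:
    - {"x": 0.002,"y": 0.0003,"z": -0.0005,"roll": 0,"fingers": 0}
    - {"x": 0,"y": 0,"z": 0,"roll": 0,"fingers": 0}

```text
clock: 32.2
eef_pos: [0.488, -0.2087, 0.0781]
tool_rot: [0.006, 0.663, 0.015, 0.748]
ft_force: [0.2, -0.6, -1.1]
grip_width: 0.0328
```

```bash
python3 g.py
```

```text
t 32.2 p [ 0.488  -0.2087  0.0781] x [ 0.12    0.0307 -0.9923] y [-0.0149  0.9995  0.0291] z [0.9927 0.0113 0.1204]
j [-0.4498  0.3526 -0.2754  0.8477  0.0799 -0.4591] F [ 0.1704 -0.5846 -1.1298] T [-0.0278  0.1288 -0.0147] w 0.03280914474492811
grasp in cat -0.12643553354312054 -0.00048493278868163696 0.09693560545040966 r 0.13320863015145074 a 0.32025802417064864 yaw 90.85541087810846
```

Request:
arm_command:
  motion:
    - {"x": 0.002,"y": 0,"z": -0.0005,"roll": 0,"fingers": 0}
    - {"x": 0,"y": 0,"z": 0,"roll": 0,"fingers": 0}

```text
clock: 32.37
eef_pos: [0.4887, -0.2089, 0.0774]
tool_rot: [0.006, 0.662, 0.015, 0.749]
ft_force: [-2.8, 1.3, 6.1]
grip_width: 0.0328
```

```bash
python3 g.py; python3 d.py 0 d7
```

```text
t 32.37 p [ 0.4887 -0.2089  0.0774] x [ 0.1225  0.0301 -0.992 ] y [-0.0151  0.9995  0.0284] z [0.9924 0.0115 0.1229]
j [-0.4499  0.353  -0.2772  0.8428  0.0804 -0.4593] F [-2.768   1.2975  6.079 ] T [0.287  0.6301 0.0901] w 0.032790715034819486
grasp in cat -0.12593665132338322 -0.0009291557954691751 0.09622412507989954 r 0.13251214523639182 a 0.31634704628244315 yaw 90.8645883656813
ball est [ 0.48800385 -0.20905776  0.08283198] dish [ 0.4865 -0.2083  0.064 ] ball in cat -0.12426664685831493 -0.0012632051271071777 0.08283198200529478
delta to ball 0.082+ 0.0 [ 0.00066387  0.0007564  -0.00158591]
side dish px 385.6062786707187 204.06613757241888
top dish px 376.861306725968 246.27564013461108
wrist dish px 322.6830266669827 244.99796247826046
```

View pics/d7s.png

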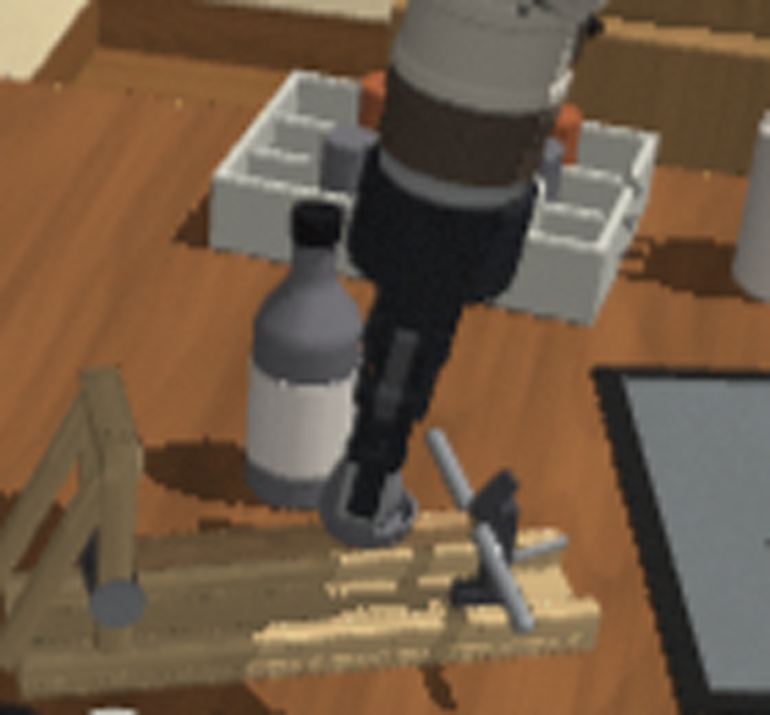

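Request:
arm_command:
  motion:
    - {"x": -0.0003,"y": 0,"z": 0,"roll": 0,"fingers": 0}
    - {"x": 0,"y": 0,"z": 0,"roll": 0,"fingers": 0}

```text
clock: 32.68
eef_pos: [0.4888, -0.2091, 0.0778]
tool_rot: [0.005, 0.662, 0.015, 0.749]
ft_force: [0.6, -0.0, 0.5]
grip_width: 0.0327
```

```bash
python3 g.py
```

```text
t 32.68 p [ 0.4888 -0.2091  0.0778] x [ 0.1231  0.0295 -0.992 ] y [-0.015   0.9995  0.0278] z [0.9923 0.0114 0.1235]
j [-0.45    0.3524 -0.277   0.8429  0.0802 -0.4593] F [ 0.6226 -0.0434  0.5021] T [-0.0413  0.1191  0.0485] w 0.032658106745890224
grasp in cat -0.1259041587849934 -0.0011741339486097547 0.09663152749449416 r 0.1326086018359354 a 0.3193430456646512 yaw 90.85961447542476
```

Request:
arm_command:
  motion:
    - {"x": 0,"y": 0,"z": 0,"roll": 0,"fingers": 0.4}
    - {"x": 0,"y": 0,"z": 0,"roll": 0,"fingers": 0.44}
    - {"x": 0,"y": 0,"z": 0,"roll": 0,"fingers": 0.5}
    - {"x": 0,"y": 0,"z": 0,"roll": 0,"fingers": 0.54}
    - {"x": 0,"y": 0,"z": 0,"roll": 0,"fingers": 0.54}

```text
clock: 33.1
eef_pos: [0.488, -0.2088, 0.0763]
tool_rot: [0.006, 0.663, 0.015, 0.749]
ft_force: [-0.7, -0.2, -0.8]
grip_width: 0.046
```

```bash
python3 g.py; python3 d.py 0 d8
```

```text
t 33.1 p [ 0.488  -0.2088  0.0763] x [ 0.1208  0.0303 -0.9922] y [-0.0149  0.9995  0.0287] z [0.9926 0.0113 0.1212]
j [-0.4499  0.3543 -0.2784  0.8421  0.0799 -0.4593] F [-0.7081 -0.2289 -0.776 ] T [-0.021   0.124   0.0136] w 0.04604560042734461
grasp in cat -0.12645918863017658 -0.0005801092708929388 0.0951670913727293 r 0.13268504670213507 a 0.30755060224644243 yaw 90.85605507310032
ball est [ 0.48735981 -0.20895981  0.08177226] dish [ 0.4865 -0.2083  0.064 ] ball in cat -0.12480832249293773 -0.0009013015344258856 0.08177226115630758
delta to ball 0.082+ 0.0 [-0.00030985  0.00067885 -0.00081832]
side dish px 385.6062786707187 204.06613757241888
top dish px 376.861306725968 246.27564013461108
wrist dish px 322.28071155195835 247.34403757260296
```

View pics/d8s.png

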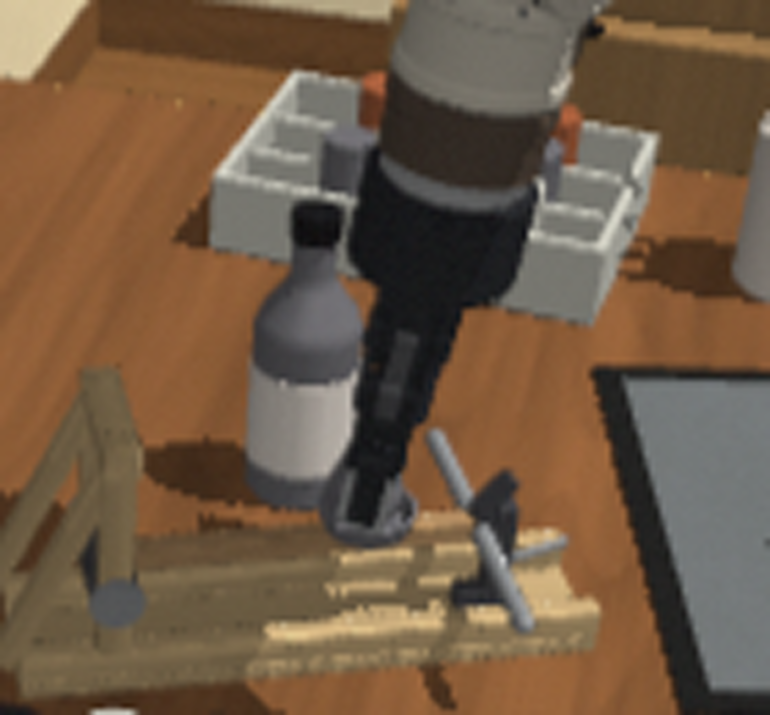

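View pics/d8w.png

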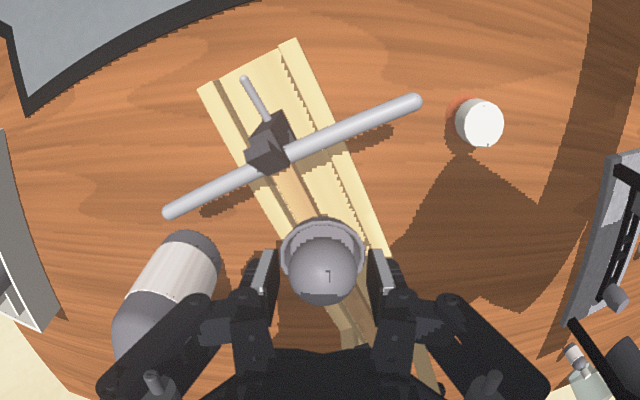

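Request:
arm_command:
  motion:
    - {"x": -0.006,"y": 0,"z": 0,"roll": 0,"fingers": 0.54}
    - {"x": -0.012,"y": 0,"z": 0,"roll": 0,"fingers": 0.54}
    - {"x": -0.02,"y": 0,"z": 0,"roll": 0,"fingers": 0.54}
    - {"x": -0.025,"y": 0,"z": 0,"roll": 0,"fingers": 0.54}
    - {"x": -0.03,"y": 0,"z": 0,"roll": 0,"fingers": 0.54}
    - {"x": -0.03,"y": 0,"z": 0,"roll": 0,"fingers": 0.54}
    - {"x": -0.02,"y": 0,"z": 0,"roll": 0,"fingers": 0.54}
    - {"x": 0,"y": 0,"z": 0,"roll": 0,"fingers": 0.54}

```text
clock: 33.92
eef_pos: [0.4679, -0.2123, 0.2251]
tool_rot: [0.006, 0.665, 0.016, 0.747]
ft_force: [1.2, 0.6, 0.9]
grip_width: 0.0461
```

```bash
python3 g.py; python3 d.py 0 d9
python3 - <<'E'
from h import *
for n in ["side","top"]:
    c=camera(n);cv2.imwrite(f"pics/{n}99.png",c["frame"][:,:,::-1])
E
```

```text
t 33.92 p [ 0.4679 -0.2123  0.2251] x [ 0.116   0.0325 -0.9927] y [-0.0153  0.9994  0.031 ] z [0.9931 0.0116 0.1164]
j [-0.4744  0.2002 -0.0699  1.2119  0.082  -0.4842] F [1.1826 0.561  0.9096] T [-0.0291  0.1011 -0.0071] w 0.04613890379115236
grasp in cat -0.1460968397556524 0.004653362330730939 0.243982166064378 r 0.23886930668667528 a 0.9126918510070859 yaw 90.87484933272597
ball est [ 0.46729135 -0.21252106  0.2305805 ] dish [ 0.4865 -0.2083  0.064 ] ball in cat -0.1444923740127553 0.004386769619721356 0.2305805013168063
delta to ball 0.082+ 0.0 [ 0.14986381 -0.00067597  0.0018262 ]
side dish px 385.6062786707187 204.06613757241888
top dish px 376.861306725968 246.27564013461108
wrist dish px 320.04762059691274 183.85980229011312
```

View pics/d9s.png

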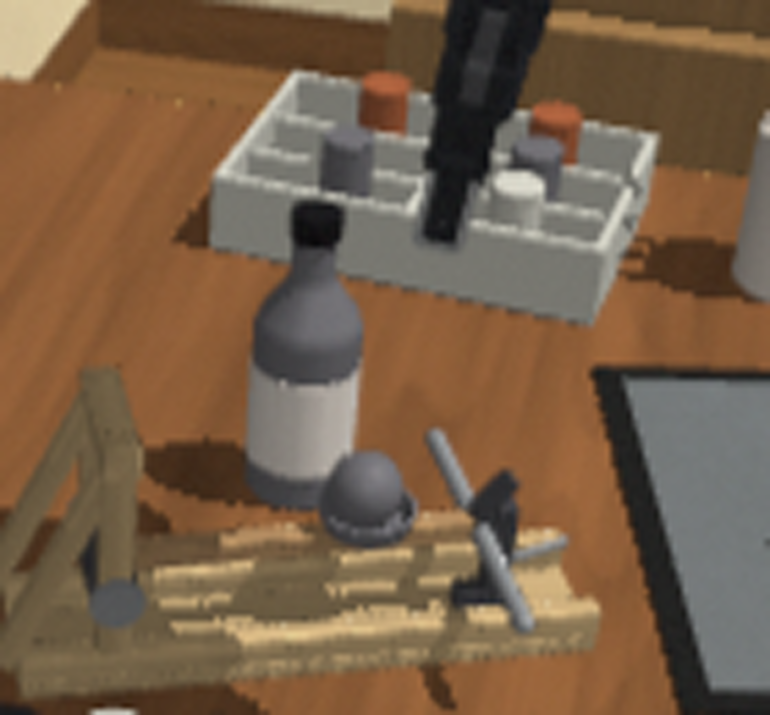

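View pics/d9w.png

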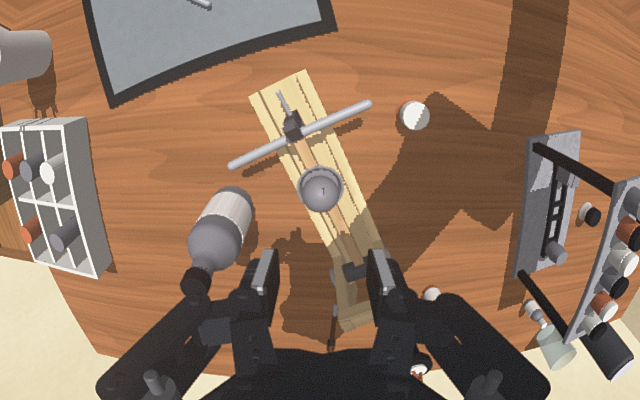

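View pics/side99.png

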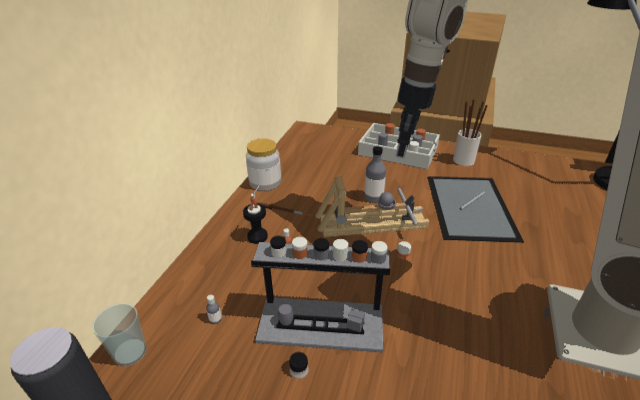

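Request:
arm_command:
  motion:
    - {"x": -0.02,"y": 0,"z": 0,"roll": 0,"fingers": 0.54}
    - {"x": 0,"y": 0,"z": 0,"roll": 0,"fingers": 0.54}
    - {"x": 0,"y": 0,"z": 0,"roll": 0,"fingers": 0.54}
    - {"x": 0,"y": 0,"z": 0,"roll": 0,"fingers": 0.54}

```text
clock: 34.5
eef_pos: [0.4602, -0.2095, 0.2318]
tool_rot: [0.011, 0.673, 0.02, 0.74]
ft_force: [0.6, 0.1, 0.4]
grip_width: 0.0462
```

Run:
```python
from h import *
import pickle
s0,t0=pickle.load(open("c0.pkl","rb"))
s=camera("side"); 
a=s0["frame"][230:385,200:430];b=s["frame"][230:385,200:430]
cv2.imwrite("pics/cmp.png",cv2.resize(np.vstack([a,b])[:,:,::-1],None,fx=1.9,fy=1.9))
crop(s["frame"],320,110,460,240,5,"fin")
```

```text
(no output)
```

View pics/cmp.png

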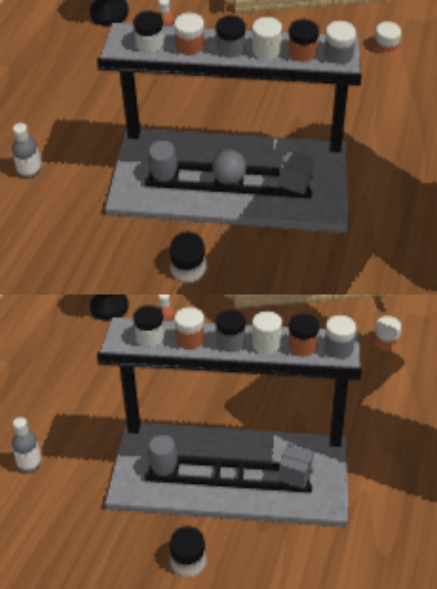

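View pics/fin.png

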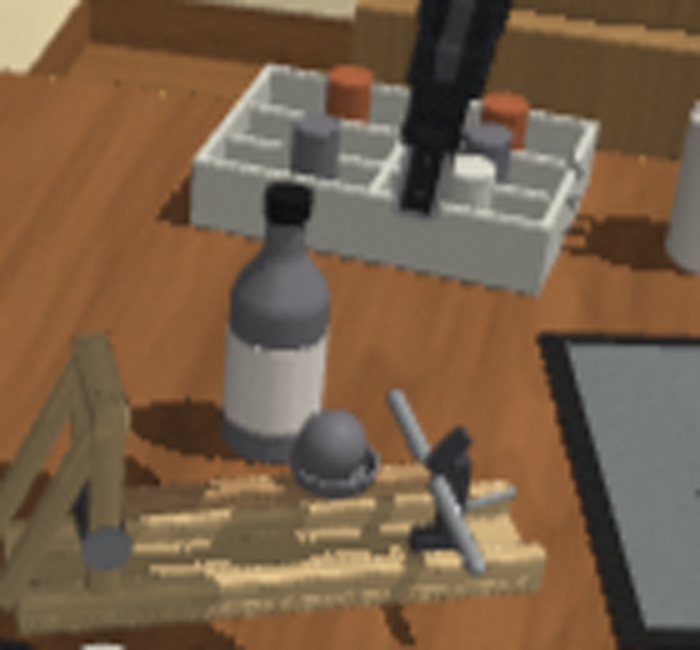

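The comparison shows the barrel, crate, pots and washpot where they were. The ball is in the dish, the arm is cocked under the catch, and the hand is clear, so I'm handing in.

```bash
python3 -c "
from workcell import job_done; print(job_done())"
```

```text
the job is handed in; nothing more can be done
None
```

The catapult is cocked with the ball resting in its dish, and I handed the job in with the robot's clock at about 34.5 s of the 64 s allowed.

- **Cocking:** I gripped the crossbar at `bar_left` and drew it along its arc to just past level. On easing back up, the upward spring force disappeared at the latched height. I opened the fingers a little first, saw the bar stay put, then opened and withdrew.
- **Tilting the hand:** Moves only allow a turn about the tool's own axis. I got the roughly 30° tilt by pushing against the arm's reach limit, and took most of it back out the same way before placing the ball.
- **Ball:** I took it from the middle seat under the shelf and lowered it until the force reading showed about 6 N of contact with the dish floor. I then eased off to about 0.5 N and opened the fingers.

**Last checks:** The side and wrist pictures show the catch over the bar and the ball in the dish. The gripper tips were about 230 mm above the table. Before-and-after side views show the barrel, crate, shelf pots, washpot, the pot by the bar and the dropper bottle by the rack unmoved. The thinner bottle also looks unchanged in its own pictures. I did not check the handle, the other dropper bottle or the brush one by one, but the hand never went near them.

**What disagreed:** Descending moves drifted the tool's tilt by about 0.1 rad, which I corrected along the way. The final tilt at the dish was about 7°. No check failed.

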